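Clear the pile on the launderette counter back to its trays

TASK

The counter of the launderette has been wiped and its things were left in one pile. Take the pile apart from the top down and set each thing flat and upright inside the steel dish or tray that fits it: the stamp in the small round dish, the tin in the larger round dish, the small carton in the small rectangular tray and the large carton in the large one. Leave the jar and the token cup that stand among them where they are, and let go of everything.

Things in the scene. Friction and masses are not known exactly. Their poses are not given: they have to be found in the camera images.
- stamp: Counter stamp of turned wood with a knob, top of the pile (it stands on the tin). Round foot 36 mm across and 14 mm high, neck 14 mm across, knob 24 mm across (full width from 34 to 48 mm above the underside), 54 mm high in all, about 60 g. Origin: centre of the underside; z up along its axis.
- tin: Flat round metal tin, second in the pile (it stands on the small carton). 50 mm across its lid (upper 12 mm) and 47 mm below, 26 mm high, about 100 g. Origin: centre of the underside; z up.
- small_carton: Small closed white paperboard carton, third in the pile (it lies on the large carton). 50 mm along its x, 90 mm along its y, 30 mm high, about 150 g, rigid. Origin: centre of the underside.
- large_carton: Large closed brown cardboard carton, bottom of the pile, on the counter. 66 mm along its x, 130 mm along its y, 34 mm high, about 350 g, rigid. Origin: centre of the underside. The things above lie within about 15 mm of its centre, turned up to about 0.2 rad each against the thing below.
- stamp_dish: Small round steel dish, fixed to the counter: 64 mm across outside, 56 mm inside, floor 3 mm and rim 8 mm above the counter. Origin: centre of its underside, on the counter. Place of the stamp.
- tin_dish: Larger round steel dish, fixed: 78 mm across outside, 70 mm inside, floor 3 mm and rim 8 mm above the counter. Origin: centre of its underside. Place of the tin.
- small_tray: Small rectangular steel tray, fixed: outside 78 mm along its x, 118 mm along its y; inside 70 by 110 mm; floor 3 mm and rim 8 mm above the counter. Origin: centre of its underside. Place of the small carton, long side along the tray's long side (either way round).
- large_tray: Large rectangular steel tray, fixed: outside 94 mm along its x, 158 mm along its y; inside 86 by 150 mm; floor 3 mm and rim 8 mm above the counter. Origin: centre of its underside. Place of the large carton, long side along the tray's long side (either way round).
- jar: Bystander: small amber glass jar with a steel lid, 40 mm across, 58 mm high, loose. Leave it. Origin: centre of the underside.
- token_cup: Bystander: small grey open cup, 42 mm across the rim, 50 mm high, loose. Leave it. Origin: centre of the underside.
Not all that is in view belongs to the job. What is shaped like the large_tray but green or orange is not meant.

How it is judged:
On the way, in this order (a step that is already met when the one before it is completed fails the run):
1. the stamp stands upright in the small round dish, released (horizontal distance between stamp and stamp_dish below 0.013 m and z of stamp in the frame of stamp_dish between 0 and 0.0052 m and angle between stamp's own z axis and vertical below 0.05 rad and contact force between stamp and the fingers below 0.2 N and linear speed of stamp below 0.02 m/s), for 0.2 s.
2. the tin stands flat in the larger round dish, released (horizontal distance between tin and tin_dish below 0.013 m and z of tin in the frame of tin_dish between 0 and 0.0052 m and angle between tin's own z axis and vertical below 0.05 rad and contact force between tin and the fingers below 0.2 N and linear speed of tin below 0.02 m/s), for 0.2 s.
3. the small carton lies flat inside the small rectangular tray, released (horizontal distance between small_carton and small_tray below 0.016 m and z of small_carton in the frame of small_tray between 0 and 0.0052 m and angle between small_carton's own z axis and vertical below 0.05 rad and contact force between small_carton and the fingers below 0.2 N and linear speed of small_carton below 0.02 m/s and angle between the y axis of small_carton and the y axis of small_tray, either way round below 0.28 rad), for 0.2 s.
4. the large carton lies flat inside the large rectangular tray, released (horizontal distance between large_carton and large_tray below 0.016 m and z of large_carton in the frame of large_tray between 0 and 0.0052 m and angle between large_carton's own z axis and vertical below 0.05 rad and contact force between large_carton and the fingers below 0.2 N and linear speed of large_carton below 0.02 m/s and angle between the y axis of large_carton and the y axis of large_tray, either way round below 0.28 rad), for 0.2 s.
At the end, for the whole second after the job is handed in: Each thing rests flat (tilt under 0.05 rad) on the floor of its own dish or tray, released and still: stamp and tin within 13 mm of the dish centre, cartons within 16 mm of the tray centre and 0.28 rad of its long side. Flat inside the rim is always within these limits (all of step 1 and all of step 2 and all of step 3 and all of step 4); the robot touches nothing.
It fails at once if the jar is shifted by more than 25 mm or tipped over (distance of jar from where it was at the start of the episode above 0.025 m or angle between jar's own z axis and vertical above 0.5 rad).
It fails at once if the token cup is shifted by more than 25 mm or tipped over (distance of token_cup from where it was at the start of the episode above 0.025 m or angle between token_cup's own z axis and vertical above 0.5 rad).
It also fails if it takes over 128 s, if anything falls off the work surface, if the arm or the gripper's body presses on something with over 40 N, if the wrist force passes 120 N, or if a joint passes its speed limit or range.

ROBOT

A 6-joint arm with a two-finger parallel gripper is mounted at the origin on the work surface. World frame = base frame: x ahead of the robot, y to its left, z up, the work surface at z = 0. Lengths are in m, angles in rad, forces in N, time in s.
With the tool pointing down it reaches from about 0.4 to 0.925 m from the base axis. Payload 12.5 kg.
Tool frame: the origin (TCP) lies at the very end of the fingers, on their centre line; the grasp point (between the pads) lies 19 mm behind it; z points along the fingers, y is the direction in which the jaws open and shut (so a half turn about z gives the same grasp; the last joint's range is limited). The gripper opens to 95 mm and grips with 3 to 60 N. Pads are 20 mm wide; open, the fingers measure 119 mm over their backs; the gripper's body (75 mm by 180 mm) begins 59 mm behind the grasp point.
Start: joints at [1.083, 0.491, 1.559, -0, 1.092, -0.106], TCP at [0.233, 0.58, 0.188] pointing down, gripper open.
Joint ranges: [-3.1, 3.1], [-0.84, 2.19], [0.05, 2.79], [-1.13, 4.28], [0.06, 2.93], [-2.69, 2.69]. Speed limits (rad/s): [2.22, 2.22, 2.79, 3.14, 3.14, 3.14].

INTERFACE

Orientations are given as a rotation vector (axis times angle).
In Python, from plant import telemetry, vision, robot gives the robot as it stands.
- The arm moves only by the shell command python3 -m creep 'ROWS' [FORCE]. ROWS is JSON, a list of rows, each an object with "delta_pos": the shift along the tool's x, y, z in units of 40 mm (1.0 is 40 mm), a list of three; "turn": the turn, a rotation vector about the tool's x, y, z in units of 6 degrees (1.0 is 6 degrees), a list of three; "grip": the closure, from -1 (fully open) to 1 (shut). In form: [{"delta_pos": [x, y, z], "turn": [rx, ry, rz], "grip": grip}, ...]. A call has 1 to 20 rows; each row shifts and turns the commanded pose from where the row before left it, along the tool's axes as they then stand; what a row does not reach is not made up. A row lasts 1/10 s, in which the tool goes at most 50 mm and 8.59 degrees, less where a joint would pass 70% of its speed; a pose out of reach is approached as far as the arm can. A call is refused whole if a number of a shift passes 1 or a number of a turn 1, either way. A call with a gripper value outside its range is refused whole. The fingers move at their own pace and stop on an object; FORCE is the grip in N (left out, the last holds). Time passes only in rows, so rows that do not move let the fingers close. It gives the time, the measured TCP pose, the force and the opening at its end, in the units of the state.
- telemetry.get_obs(): the state, without advancing time (a new reading comes with each control period).
- vision.snapshot(name): name is "scene" or "top" or "wrist"; returns a dict with "pixels" (480x640x3 uint8, red, green, blue), "K" (3x3 intrinsics, pixels), "k1" (the pictures are not rectified: a ray, as slopes to the right and down, at radius r is drawn at 1 + k1 r^2 times it, then the intrinsics apply), "R" (3x3) and "t" (3): a world point X has camera coordinates R X + t. Camera axes: x right, y down, z forward; pixel columns grow to the right and rows downward; lengths in m; the calibration is good to about 2 mm. A picture is of the moment at which its call begins. There is no depth.
- robot.finish_job(): hands the job in, once; it reports no verdict.
The state is a dict: "t": time; "joint_pos": joint angles; "joint_velocities": joint speeds; "tau": joint torques, N m; "tcp_pos": TCP position; "orientation": TCP orientation; "wrist_force": force on the tool from outside, world axes, zero at the start; "ft_torque": the same for the moment, N m; "gripper_width": finger opening in m.
Only numpy, scipy, OpenCV 4.12 (cv2) and the standard library are available. Lean on these libraries where they do the work, as an engineer would, in place of code of your own. Each camera call takes 0.05 s, during which the arm holds its last target.

## Working session

There is one attempt and no reset: what is moved stays moved. The work goes in short steps, Python scripts to look and compute and a shell command to move; the robot and the scene stay as the last step left them, time stands still between calls to the robot, and variables do not carry over. Pictures are saved under pics/ and viewed, and the job is handed in when it is done.

```bash
ls; mkdir -p pics
cat > h.py <<'E'
import numpy as np, cv2
from scipy.spatial.transform import Rotation as Ro
from plant import telemetry, vision, robot
def snap(n,f):
    s=vision.snapshot(n); cv2.imwrite('pics/'+f+'.png',s['pixels'][:,:,::-1]); 
    np.savez('pics/'+f+'.npz',**{k:np.array(s[k]) for k in s}); return s
def load(f): 
    d=np.load('pics/'+f+'.npz'); return {k:d[k] for k in d}
def w(s,u,v,z):
    K=s['K']; k=np.array([float(s['k1']),0,0,0])
    p=cv2.undistortPoints(np.array([[[u,v]]],float),K,k)[0,0]
    d=s['R'].T@np.array([p[0],p[1],1]); c=-s['R'].T@s['t']
    return c+d*(z-c[2])/d[2]
def px(s,X):
    K=s['K']; k=np.array([float(s['k1']),0,0,0])
    return cv2.projectPoints(np.array([X],float),cv2.Rodrigues(s['R'])[0],s['t'],K,k)[0].reshape(2)
def crop(f,x0,y0,x1,y1,sc,o):
    i=cv2.imread('pics/'+f+'.png')[y0:y1,x0:x1]; cv2.imwrite('pics/'+o+'.png',cv2.resize(i,None,fx=sc,fy=sc,interpolation=cv2.INTER_CUBIC))
E
python3 - <<'E'
from h import *
o=telemetry.get_obs()
print(o)
print(Ro.from_rotvec(o['orientation']).as_matrix().round(3))
for n in('top','scene','wrist'):
    s=snap(n,n+'0'); print(n,(-s['R'].T@s['t']).round(3),s['k1'],s['K'][0,0])
E
```

```text
pics
{'t': 0.0, 'joint_pos': array([ 1.08339331e+00,  4.91598688e-01,  1.55946998e+00,  8.18471845e-06,
        1.09168801e+00, -1.05574062e-01]), 'joint_velocities': array([-0.00035   , -0.00045256, -0.00045341, -0.00107772, -0.00048921,
        0.00037188]), 'tau': array([-2.79250850e-05, -6.12619114e+01, -2.58198380e+01,  6.92574657e-02,
        4.81156097e-02, -1.01840021e-04]), 'tcp_pos': array([0.23271596, 0.57975607, 0.18733039]), 'orientation': array([-5.96078569e-01, -3.08417110e+00,  1.74514085e-03]), 'wrist_force': array([-0.34685206, -0.11292681,  0.36194001]), 'ft_torque': array([-0.04446098, -0.0574146 ,  0.00102471]), 'gripper_width': 0.09509061355734787}
[[-0.928  0.373 -0.001]
 [ 0.373  0.928 -0.001]
 [ 0.    -0.001 -1.   ]]
top [0.334 0.015 1.004] -0.07602404863444112 590.9735913493239
scene [ 0.991 -0.509  0.778] -0.1145181771840421 556.4383891008538
wrist [0.154 0.611 0.384] -0.05440885381053949 372.0111748374443
```

View pics/top0.png

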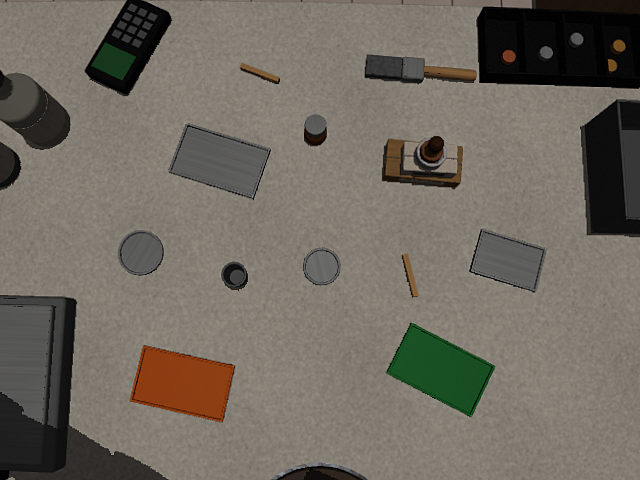

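View pics/scene0.png

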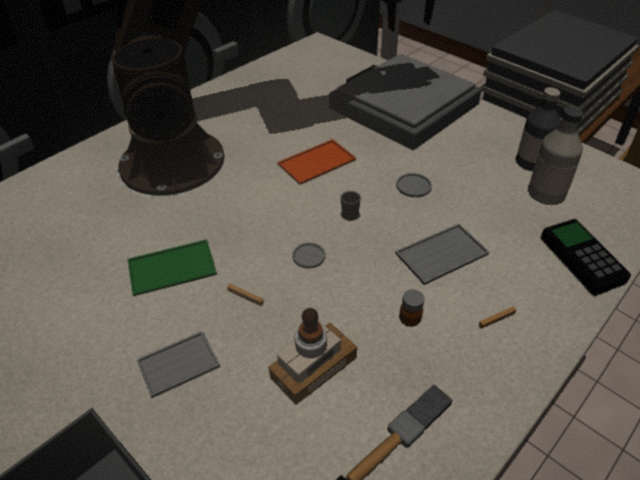

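View pics/wrist0.png

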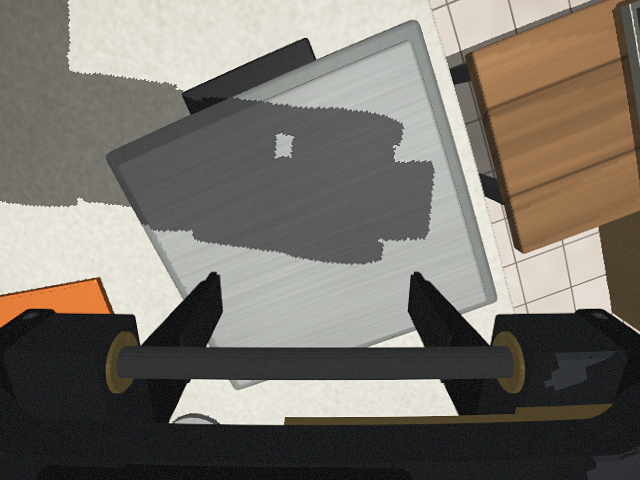

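The top view shows the pile near (430,160), the large tray at (220,160), the small tray at (508,260), the tin dish at (141,253), the stamp dish at (322,266), the jar at (316,130) and the cup at (235,276). Enlarged crops next.

Run:
```python
from h import *
crop('top0',370,120,480,200,7,'c1')
crop('top0',150,110,350,260,4,'c2')
crop('scene0',250,290,380,410,5,'c3')
s=load('top0')
for u,v,n in[(220,160,'ltray'),(508,260,'stray'),(141,253,'tindish'),(322,266,'stdish'),(316,118,'jar'),(235,272,'cup')]:
    print(n,w(s,u,v,.008).round(3))
```

```text
ltray [0.636 0.186 0.008]
stray [ 0.468 -0.315  0.008]
tindish [0.469 0.314 0.008]
stdish [0.453 0.004 0.008]
jar [0.716 0.019 0.008]
cup [0.44  0.152 0.008]
```

View pics/c1.png

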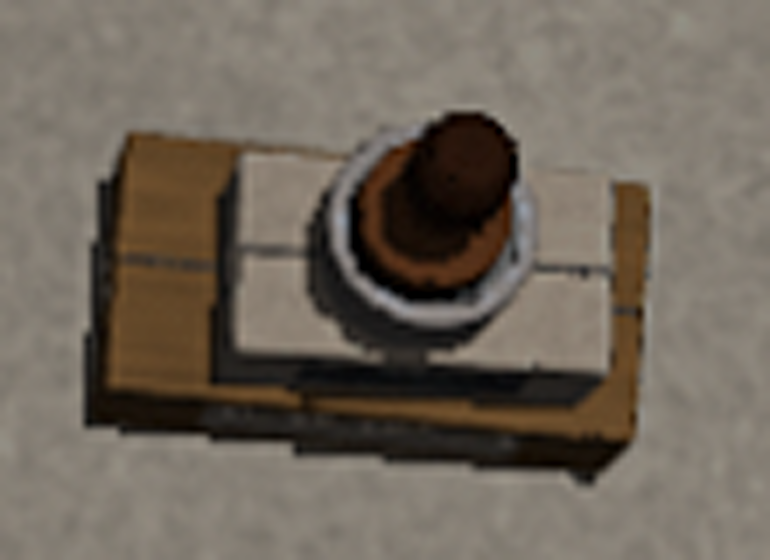

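View pics/c3.png

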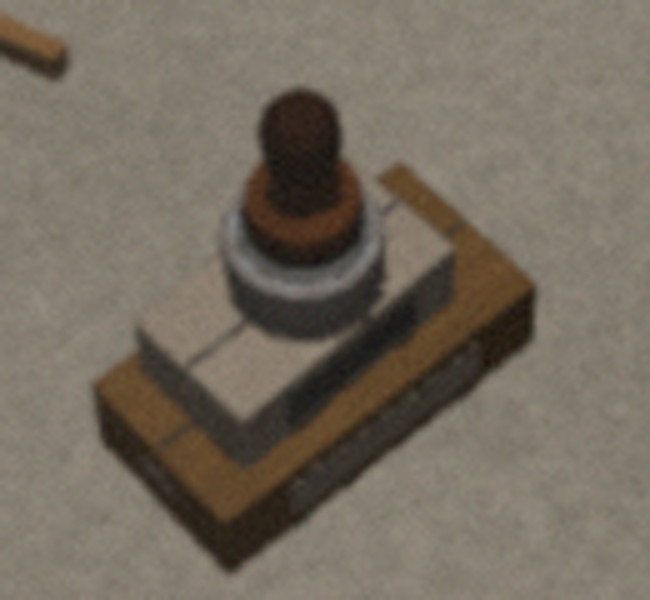

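Run:
```python
from h import *
s=load('top0'); sc=load('scene0')
def c(x,y): return 370+(x+.5)/7-.5,120+(y+.5)/7-.5
def c3(x,y): return 250+(x+.5)/5-.5,290+(y+.5)/5-.5
print('knob',w(s,*c(466,163),.138).round(4), w(sc,*c3(300,130),.138).round(4))
print('tin',w(s,*c(433,226),.090).round(4), w(sc,*c3(303,238),.090).round(4))
def box(S,pts,z,n):
    P=np.array([w(S,*p,z)[:2] for p in pts]); m=P.mean(0)
    (cx,sz,an)=cv2.minAreaRect((P*1000).astype(np.float32))
    e=P[1]-P[0]+P[2]-P[3]
    print(n,m.round(4),'edges',[np.linalg.norm(P[i]-P[i-1]).round(4) for i in range(4)],'long yaw',np.degrees(np.arctan2(e[1],e[0])).round(1))
box(s,[c(*p) for p in[(240,152),(612,172),(607,372),(235,352)]],.064,'small')
box(s,[c(*p) for p in[(130,132),(648,185),(632,438),(108,388)]],.034,'large')
box(sc,[c3(*p) for p in[(385,165),(95,388),(230,518),(535,288)]],.034,'large sc')
crop('top0',160,115,280,205,6,'c4');crop('top0',460,220,560,300,7,'c5')
crop('top0',295,240,350,290,9,'c6');crop('top0',110,225,170,280,9,'c7')
im=[cv2.imread(f'pics/c{i}.png') for i in(6,7)]
a=np.zeros((500,1060,3),np.uint8);a[:450,:495]=im[0];a[:495,510:1050]=im[1];cv2.imwrite('pics/c67.png',cv2.resize(a,None,fx=.75,fy=.75))
# obs colors
```

```text
knob [ 0.6299 -0.1664  0.138 ] [ 0.6343 -0.1693  0.138 ]
tin [ 0.631  -0.1685  0.09  ] [ 0.6366 -0.1722  0.09  ]
small [ 0.6306 -0.1714] edges [np.float64(0.0493), np.float64(0.089), np.float64(0.0494), np.float64(0.0882)] long yaw -91.9
large [ 0.6339 -0.1665] edges [np.float64(0.0653), np.float64(0.1282), np.float64(0.0645), np.float64(0.1281)] long yaw -94.6
large sc [ 0.6365 -0.1689] edges [np.float64(0.0683), np.float64(0.1244), np.float64(0.0628), np.float64(0.1251)] long yaw -94.2
```

View pics/c4.png

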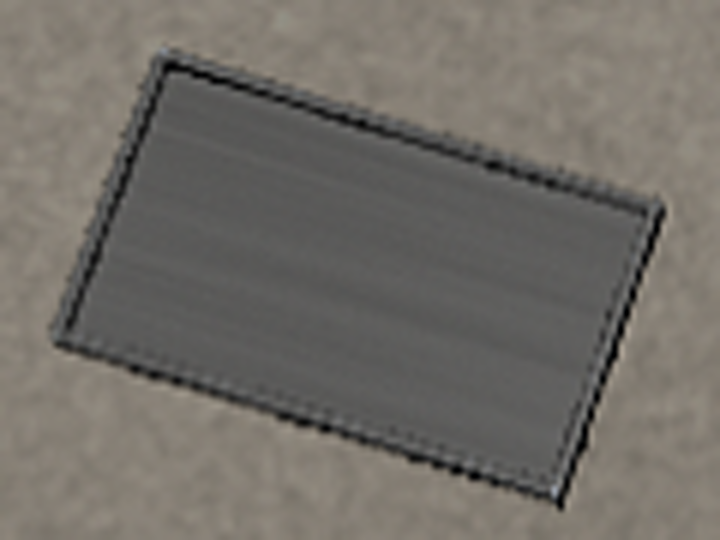

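View pics/c5.png

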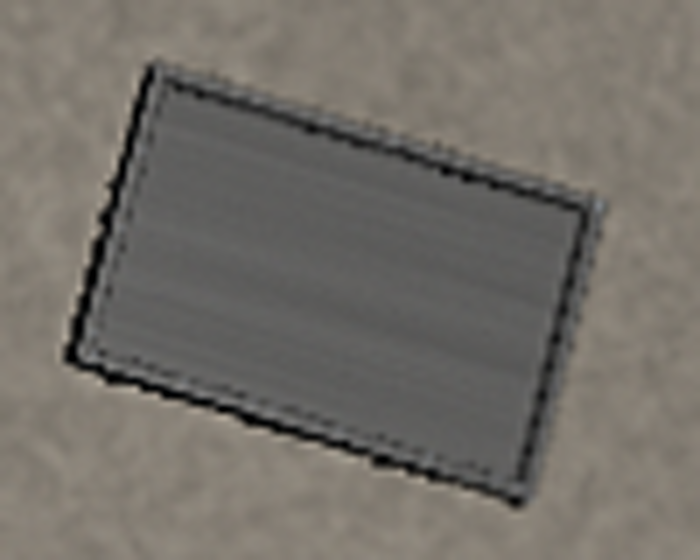

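View pics/c67.png

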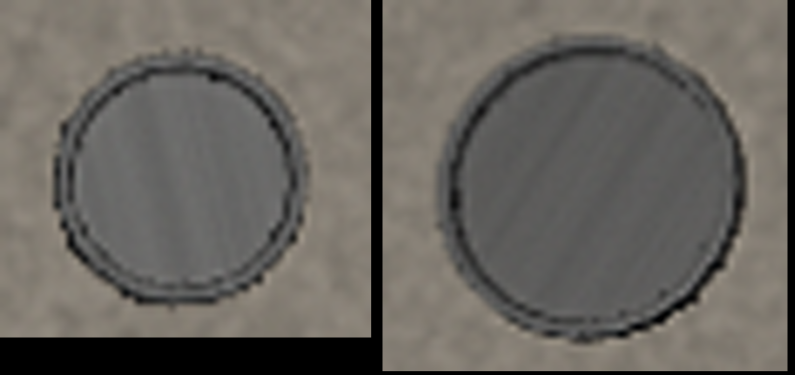

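Run:
```python
from h import *
s=load('top0'); sc=load('scene0')
def C(x0,y0,k): return lambda p:(x0+(p[0]+.5)/k-.5,y0+(p[1]+.5)/k-.5)
def box(S,pts,z,n):
    P=np.array([w(S,*p,z)[:2] for p in pts]); m=P.mean(0)
    e=P[1]-P[0]+P[2]-P[3]
    print(n,m.round(4),'edges',[float(np.linalg.norm(P[i]-P[i-1]).round(4)) for i in range(4)],'long yaw',np.degrees(np.arctan2(e[1],e[0])).round(1))
f=C(160,115,6); box(s,[f(p) for p in[(160,50),(663,205),(560,500),(57,342)]],.008,'ltray')
f=C(460,220,7); box(s,[f(p) for p in[(152,68),(603,202),(525,500),(72,358)]],.008,'stray')
print('stdish',w(s,*C(295,240,6.75)((180,178)),.008)); print('tindish',w(s,*C(110,225,6.75)((210.5,186)),.008))
print('sc stdish',w(sc,309,255,.008),'tindish',w(sc,413.5,185,.008))
box(sc,[(459,226),(396,253),(430,282),(489,253)],.008,'ltray sc')
box(sc,[(205,333),(138,362),(152,394),(219,367)],.008,'stray sc')
```

```text
ltray [0.6359 0.1868] edges [0.0931, 0.1571, 0.0929, 0.1551] long yaw -106.9
stray [ 0.4684 -0.3145] edges [0.0754, 0.1165, 0.0772, 0.1161] long yaw -106.1
stdish [0.45257424 0.00571121 0.008     ]
tindish [0.47084511 0.31472474 0.008     ]
sc stdish [0.45919364 0.00221087 0.008     ] tindish [0.47751592 0.30955172 0.008     ]
ltray sc [0.6451 0.1839] edges [0.0889, 0.1545, 0.0927, 0.1445] long yaw -107.0
stray sc [ 0.4761 -0.3168] edges [0.0744, 0.1186, 0.0684, 0.1117] long yaw -108.0
```

The two fixed cameras differ by about 5 mm in x, so I'll use the wrist camera over the pile to decide between them. First I raise and turn, then travel.

```bash
python3 -m creep '[{"delta_pos":[0,0,-0.5],"turn":[0,0,1],"grip":-1},{"delta_pos":[0,0,-0.5],"turn":[0,0,1],"grip":-1},{"delta_pos":[0,0,-0.5],"turn":[0,0,1],"grip":-1},{"delta_pos":[0,0,-0.3],"turn":[0,0,1],"grip":-1},{"delta_pos":[0,0,0],"turn":[0,0,1],"grip":-1},{"delta_pos":[0,0,0],"turn":[0,0,1],"grip":-1},{"delta_pos":[0,0,0],"turn":[0,0,1],"grip":-1},{"delta_pos":[0,0,0],"turn":[0,0,1],"grip":-1},{"delta_pos":[0,0,0],"turn":[0,0,1],"grip":-1},{"delta_pos":[0,0,0],"turn":[0,0,1],"grip":-1},{"delta_pos":[0,0,0],"turn":[0,0,1],"grip":-1},{"delta_pos":[0,0,0],"turn":[0,0,1],"grip":-1},{"delta_pos":[0,0,0],"turn":[0,0,0],"grip":-1},{"delta_pos":[0,0,0],"turn":[0,0,0],"grip":-1}]' 20
cat >> h.py <<'E'
def go(x,y,z=None,yaw=None):
    o=telemetry.get_obs(); R=Ro.from_rotvec(o['orientation']).as_matrix(); p=o['tcp_pos']
    cy=np.degrees(np.arctan2(R[1,1],R[0,1]))
    d=np.array([x,y,p[2] if z is None else z])-p
    print('t',round(float(o['t']),2),'tcp',p.round(4),'yaw',cy.round(2),'tilt',np.degrees(np.arccos(-R[2,2])).round(2),'j',o['joint_pos'].round(2),'w',round(float(o['gripper_width']),4),'F',o['wrist_force'].round(1))
    if yaw is not None:
        dy=(cy-yaw+90)%180-90
        print('turn units',(dy/6).round(2)); 
        cy2=np.radians(cy-dy)
        Y=np.array([np.cos(cy2),np.sin(cy2),0]); X=np.array([Y[1]*-1,Y[0],0]); Rn=np.c_[X,Y,[0,0,-1]]
        print('after turn units',(Rn.T@d/.04).round(3))
    print('now units',(R.T@d/.04).round(3))
E
python3 - <<'E'
from h import *
go(.633,-.168,.25,-4)
E
```

```text
t: 1.55
tcp_pos: [0.2328, 0.58, 0.2598]
orientation: [2.292, 2.149, -0.0]
wrist_force: [-0.4, -0.2, -0.6]
gripper_width: 0.0951
t 1.55 tcp [0.2328 0.58   0.2598] yaw -3.7 tilt 0.02 j [ 1.08  0.43  1.46 -0.    1.25  1.15] w 0.0951 F [-0.4 -0.2 -0.6]
turn units 0.05
after turn units [-17.955  11.285   0.245]
now units [-18.014  11.19    0.248]
```

```bash
python3 -m creep '[{"delta_pos":[-1,0.62,0],"turn":[0,0,0],"grip":-1},{"delta_pos":[-1,0.62,0],"turn":[0,0,0],"grip":-1},{"delta_pos":[-1,0.62,0],"turn":[0,0,0],"grip":-1},{"delta_pos":[-1,0.62,0],"turn":[0,0,0],"grip":-1},{"delta_pos":[-1,0.62,0],"turn":[0,0,0],"grip":-1},{"delta_pos":[-1,0.62,0],"turn":[0,0,0],"grip":-1},{"delta_pos":[-1,0.62,0],"turn":[0,0,0],"grip":-1},{"delta_pos":[-1,0.62,0],"turn":[0,0,0],"grip":-1},{"delta_pos":[-1,0.62,0],"turn":[0,0,0],"grip":-1},{"delta_pos":[-1,0.62,0],"turn":[0,0,0],"grip":-1},{"delta_pos":[-1,0.62,0],"turn":[0,0,0],"grip":-1},{"delta_pos":[-1,0.62,0],"turn":[0,0,0],"grip":-1},{"delta_pos":[-1,0.62,0],"turn":[0,0,0],"grip":-1},{"delta_pos":[-1,0.62,0],"turn":[0,0,0],"grip":-1},{"delta_pos":[-1,0.62,0],"turn":[0,0,0],"grip":-1},{"delta_pos":[-1,0.62,0],"turn":[0,0,0],"grip":-1},{"delta_pos":[0,0,0],"turn":[0,0,0],"grip":-1},{"delta_pos":[0,0,0],"turn":[0,0,0],"grip":-1}]'
python3 - <<'E'
from h import *
go(.633,-.168,.25,-4); snap('wrist','w1')
E
```

```text
t: 3.35
tcp_pos: [0.5854, -0.086, 0.2593]
orientation: [-2.294, -2.145, 0.001]
wrist_force: [-0.7, 0.8, -0.1]
gripper_width: 0.0949
t 3.35 tcp [ 0.5854 -0.086   0.2593] yaw -3.86 tilt 0.07 j [-0.26  0.38  1.55  0.    1.22 -0.19] w 0.0949 F [-0.7  0.8 -0.1]
turn units 0.02
after turn units [-1.961  1.331  0.233]
now units [-1.965  1.327  0.23 ]
```

View pics/w1.png

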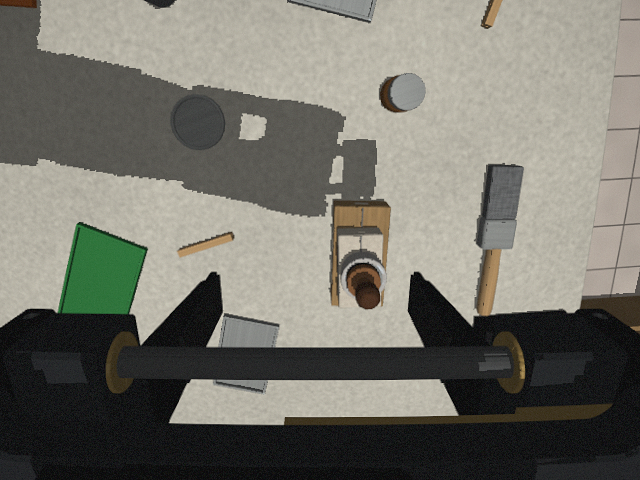

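Wrist view: stamp dish at (199,123), stamp knob at (368,295), tin (363,272), jar (405,93).

Run:
```python
from h import *
s=load('w1'); o=telemetry.get_obs()
print('tcp px',px(s,o['tcp_pos']))
print('dish',w(s,199,123,.008).round(4),'jar',w(s,406,92,.058).round(4))
crop('w1',310,190,410,320,6,'c8'); 
for n,X in [('dish',(.4526,.0057,.008)),('dish+4',(.4566,.0047,.008)),('knob',(.630,-.166,.138)),('knob sc',(.6343,-.1693,.138)),('large',(.634,-.1665,.034))]: print(n,px(s,X).round(1))
```

```text
tcp px [313.89177597 270.46976013]
dish [0.4555 0.0022 0.008 ] jar [0.6846 0.0176 0.058 ]
dish [196.1 120.1]
dish+4 [199.6 120.7]
knob [367.6 295.8]
knob sc [372.2 298.6]
large [359.5 256.7]
```

View pics/c8.png

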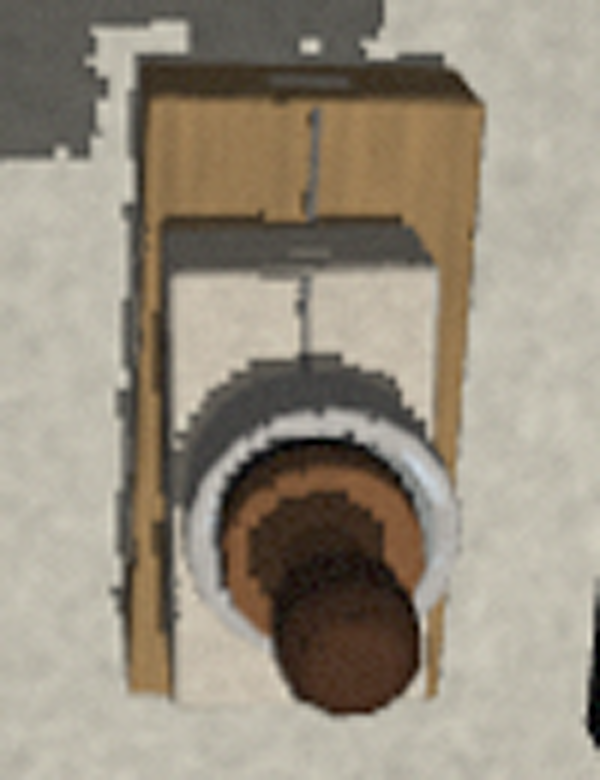

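Run:
```python
from h import *
s=load('w1')
k=w(s,367.8,296.9,.138);print('knob',k.round(4),'tin',w(s,364.2,278.3,.09).round(4))
go(.6305,-.1675,.165)
```

```text
knob [ 0.6302 -0.1672  0.138 ] tin [ 0.6327 -0.1697  0.09  ]
t 3.4 tcp [ 0.5851 -0.0851  0.2596] yaw -3.81 tilt 0.05 j [-0.26  0.38  1.55  0.    1.22 -0.19] w 0.095 F [-0.3  0.6 -0. ]
now units [-1.981  1.271  2.364]
```

```bash
python3 -m creep '[{"delta_pos":[-0.8,0.5,0],"turn":[0,0,0],"grip":-1},{"delta_pos":[-0.8,0.5,0],"turn":[0,0,0],"grip":-1},{"delta_pos":[-0.38,0.27,0.3],"turn":[0,0,0],"grip":-1},{"delta_pos":[0,0,0.7],"turn":[0,0,0],"grip":-1},{"delta_pos":[0,0,0.7],"turn":[0,0,0],"grip":-1},{"delta_pos":[0,0,0.65],"turn":[0,0,0],"grip":-1},{"delta_pos":[0,0,0],"turn":[0,0,0],"grip":-1},{"delta_pos":[0,0,0],"turn":[0,0,0],"grip":-1}]'
python3 - <<'E'
from h import *
go(.6305,-.1675,.113); snap('wrist','w2')
E
```

```text
t: 4.2
tcp_pos: [0.6308, -0.1668, 0.1663]
orientation: [-2.293, -2.146, 0.0]
wrist_force: [0.2, -0.8, 0.6]
gripper_width: 0.0952
t 4.2 tcp [ 0.6308 -0.1668  0.1663] yaw -3.8 tilt 0.03 j [-0.36  0.55  1.51  0.    1.08 -0.29] w 0.0952 F [ 0.2 -0.8  0.6]
now units [-0.019 -0.006  1.332]
```

View pics/w2.png

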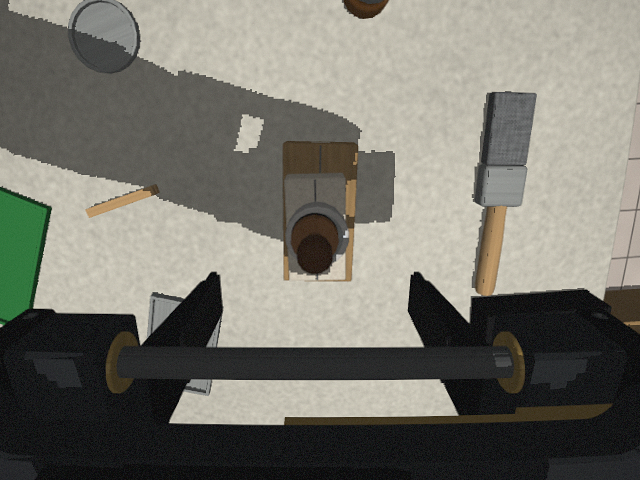

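The knob at (315,253) sits centred between the fingers, and the stamp dish is at (104,35). I go down and grip.

```bash
python3 - <<'E'
from h import *
s=load('w2');print('dish',w(s,104,35.5,.008).round(4),'knob',w(s,315,252,.138).round(4))
E
python3 -m creep '[{"delta_pos":[0,0,0.5],"turn":[0,0,0],"grip":-1},{"delta_pos":[0,0,0.5],"turn":[0,0,0],"grip":-1},{"delta_pos":[0,0,0.33],"turn":[0,0,0],"grip":-1},{"delta_pos":[0,0,0],"turn":[0,0,0],"grip":-1},{"delta_pos":[0,0,0],"turn":[0,0,0],"grip":1},{"delta_pos":[0,0,0],"turn":[0,0,0],"grip":1},{"delta_pos":[0,0,0],"turn":[0,0,0],"grip":1},{"delta_pos":[0,0,0],"turn":[0,0,0],"grip":1},{"delta_pos":[0,0,0],"turn":[0,0,0],"grip":1},{"delta_pos":[0,0,0],"turn":[0,0,0],"grip":1},{"delta_pos":[0,0,0],"turn":[0,0,0],"grip":1},{"delta_pos":[0,0,0],"turn":[0,0,0],"grip":1},{"delta_pos":[0,0,0],"turn":[0,0,0],"grip":1},{"delta_pos":[0,0,0],"turn":[0,0,0],"grip":1}]' 15
```

```text
dish [0.455  0.0021 0.008 ] knob [ 0.6312 -0.1652  0.138 ]
t: 5.65
tcp_pos: [0.6308, -0.1678, 0.1127]
orientation: [-2.295, -2.145, -0.0]
wrist_force: [-0.4, 0.0, -0.8]
gripper_width: 0.0205
```

```bash
python3 -m creep '[{"delta_pos":[0,0,-0.3],"turn":[0,0,0],"grip":1},{"delta_pos":[0,0,-0.5],"turn":[0,0,0],"grip":1},{"delta_pos":[0,0,-0.5],"turn":[0,0,0],"grip":1},{"delta_pos":[0,0,0],"turn":[0,0,0],"grip":1},{"delta_pos":[0,0,0],"turn":[0,0,0],"grip":1}]'
python3 - <<'E'
from h import *
snap('wrist','w3'); go(.455,.003,.18); snap('scene','s3'); crop('s3',200,200,400,400,3,'c9')
E
```

```text
t: 6.15
tcp_pos: [0.6308, -0.1678, 0.165]
orientation: [2.295, 2.145, 0.001]
wrist_force: [-0.7, -0.7, -2.1]
gripper_width: 0.0197
t 6.2 tcp [ 0.6305 -0.1677  0.1643] yaw -3.87 tilt 0.04 j [-0.36  0.55  1.51  0.    1.08 -0.29] w 0.0195 F [-1.3  0.2 -0.5]
now units [ 3.96  -4.666 -0.39 ]
```

View pics/w3.png

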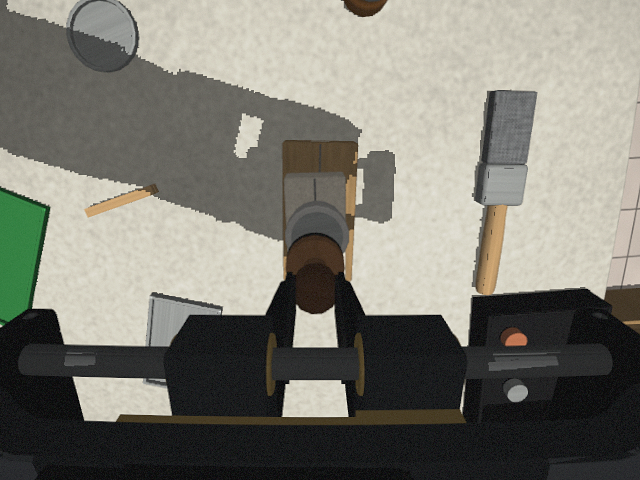

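View pics/c9.png

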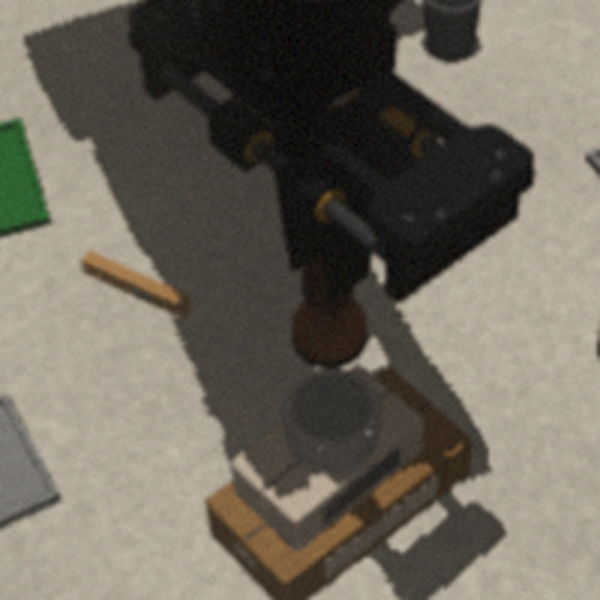

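```bash
python3 -m creep '[{"delta_pos":[0.5,-0.6,-0.2],"turn":[0,0,0],"grip":1},{"delta_pos":[0.7,-0.8,-0.2],"turn":[0,0,0],"grip":1},{"delta_pos":[0.7,-0.8,0],"turn":[0,0,0],"grip":1},{"delta_pos":[0.7,-0.8,0],"turn":[0,0,0],"grip":1},{"delta_pos":[0.7,-0.8,0],"turn":[0,0,0],"grip":1},{"delta_pos":[0.46,-0.57,0],"turn":[0,0,0],"grip":1},{"delta_pos":[0.2,-0.3,0],"turn":[0,0,0],"grip":1},{"delta_pos":[0,0,0.5],"turn":[0,0,0],"grip":1},{"delta_pos":[0,0,0.8],"turn":[0,0,0],"grip":1},{"delta_pos":[0,0,0.8],"turn":[0,0,0],"grip":1},{"delta_pos":[0,0,0.7],"turn":[0,0,0],"grip":1},{"delta_pos":[0,0,0],"turn":[0,0,0],"grip":1},{"delta_pos":[0,0,0],"turn":[0,0,0],"grip":1}]'
python3 - <<'E'
from h import *
snap('wrist','w4'); go(.455,.003,.026)
E
```

```text
t: 7.55
tcp_pos: [0.4554, 0.0026, 0.0688]
orientation: [-2.295, -2.144, 0.001]
wrist_force: [-0.7, 0.4, -0.3]
gripper_width: 0.0006
t 7.6 tcp [0.4558 0.0026 0.0694] yaw -3.89 tilt 0.04 j [-0.14  0.44  2.09  0.    0.62 -0.07] w 0.0006 F [ 0.7 -0.1  0.6]
now units [ 0.008 -0.022  1.086]
```

View pics/w4.png

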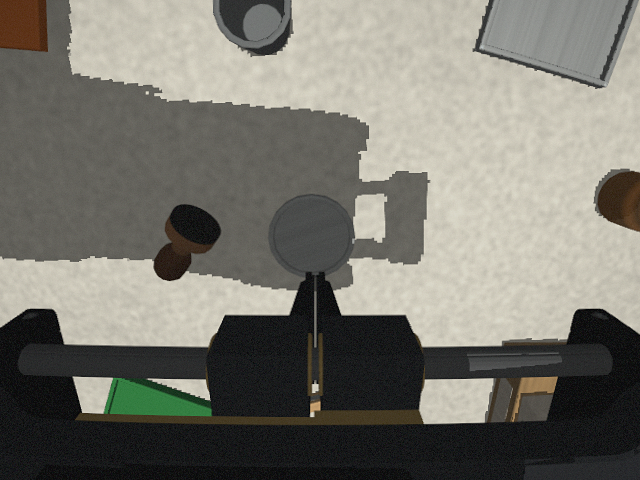

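The stamp slipped out of the grip on the way and now lies on its side, with its foot at (193,228) and knob at (172,262). I need to know why it slipped, so I compare with w3.

Run:
```python
from h import *
s=load('w3'); T=np.array([.6308,-.1678,.165])
for dz in (0,.004,.011,.019,.026): print(dz,px(s,T+[0,0,dz]).round(1))
crop('w3',250,190,390,330,5,'c10')
s=load('w4'); print('foot',w(s,193,228,.018).round(4),'knob',w(s,172,262,.012).round(4),'dish',w(s,312,236,.008).round(4))
crop('w4',130,180,260,300,6,'c11')
```

```text
0 [314.5 271.8]
0.004 [314.5 274.6]
0.011 [314.4 279.8]
0.019 [314.4 286.2]
0.026 [314.4 292.2]
foot [0.3714 0.0194 0.018 ] knob [ 0.3491 -0.0072  0.012 ] dish [0.4536 0.0048 0.008 ]
```

View pics/c10.png

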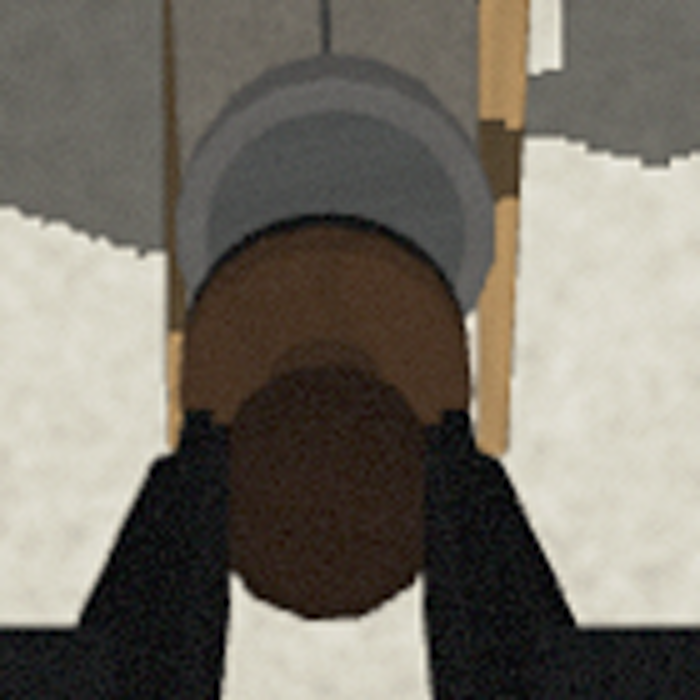

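View pics/c11.png

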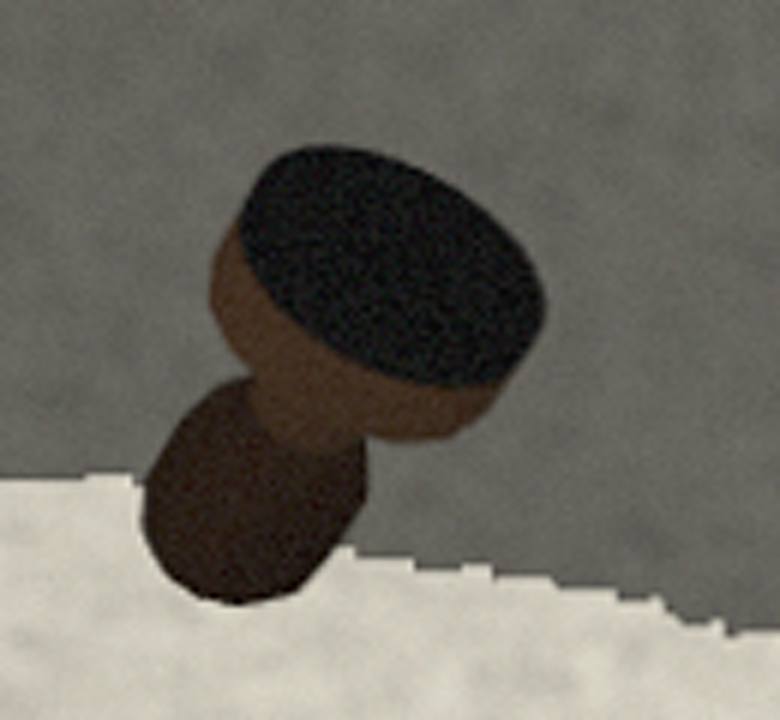

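The grip was centred at the right height, yet the width kept creeping below 24 mm. I'll limit the closure or use a different force next time. First, is the stamp at rest?

```bash
python3 -m creep '[{"delta_pos":[0,0,-1],"turn":[0,0,0],"grip":-1},{"delta_pos":[0,0,-1],"turn":[0,0,0],"grip":-1},{"delta_pos":[0,0,-0.5],"turn":[0,0,0],"grip":-1},{"delta_pos":[0,0,0],"turn":[0,0,0],"grip":-1},{"delta_pos":[0,0,0],"turn":[0,0,0],"grip":-1},{"delta_pos":[0,0,0],"turn":[0,0,0],"grip":-1}]'
python3 - <<'E'
from h import *
snap('wrist','w5'); go(.455,.003,.026); snap('scene','s5'); crop('s5',150,120,350,320,3,'c12');crop('w5',170,170,370,310,4,'c13')
E
```

```text
t: 8.2
tcp_pos: [0.4548, 0.0029, 0.1684]
orientation: [-2.295, -2.145, 0.0]
wrist_force: [-1.3, -0.4, -0.7]
gripper_width: 0.0427
t 8.25 tcp [0.4548 0.0029 0.1681] yaw -3.88 tilt 0.07 j [-0.14  0.28  1.98  0.    0.88 -0.07] w 0.0472 F [-0.1 -0.5  0.4]
now units [3.000e-03 1.000e-02 3.554e+00]
```

View pics/w5.png

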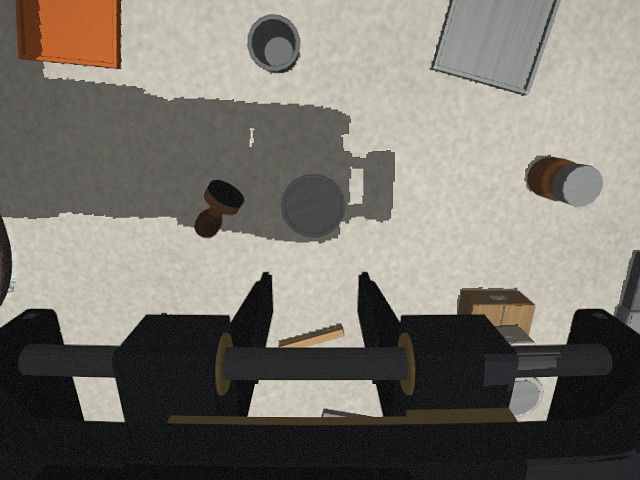

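View pics/c12.png

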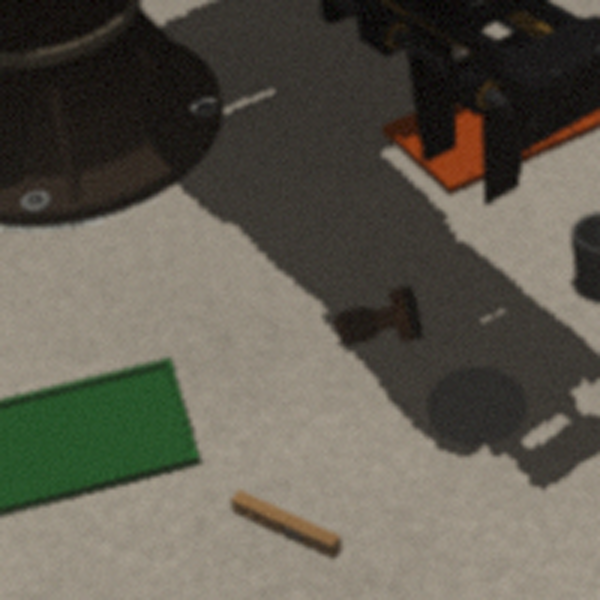

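Run:
```python
from h import *
s=snap('wrist','w6'); crop('w6',180,160,260,250,8,'c14')
print(cv2.absdiff(load('w5')['pixels'][160:250,180:260],s['pixels'][160:250,180:260]).mean())
```

```text
3.1450925925925928
```

View pics/c14.png

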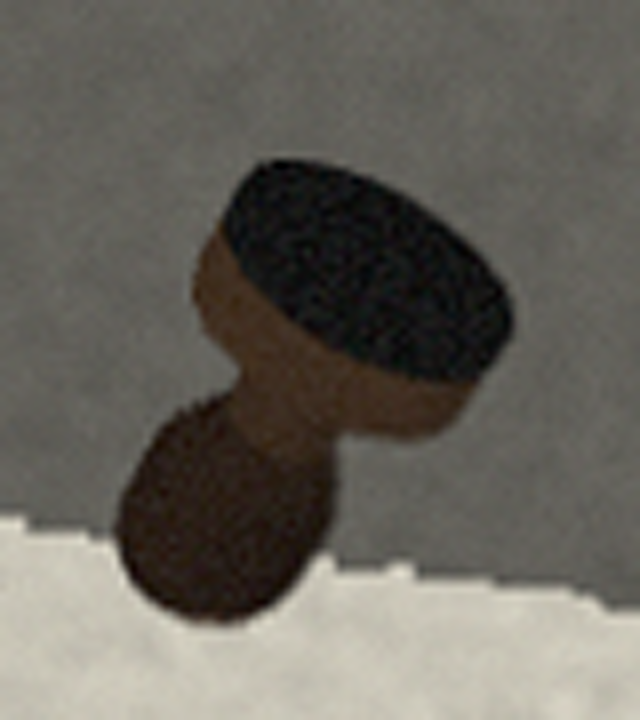

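Run:
```python
from h import *
s=load('w6')
f=lambda x,y:(180+(x+.5)/8-.5,160+(y+.5)/8-.5)
a=w(s,*f(368,270),.0213);b=w(s,*f(228,512),.0105);d=a-b
print(a.round(4),b.round(4),np.hypot(*d[:2]).round(4),'yaw knob->foot',np.degrees(np.arctan2(d[1],d[0])).round(1))
u=d[:2]/np.hypot(*d[:2])
for sd in(0,7,14,24,41,54):
    print(sd,(a[:2]-u*sd*.958e-3).round(4), np.hypot(*(a[:2]-u*sd*.958e-3)).round(3))
o=telemetry.get_obs();print(o['gripper_width'],o['joint_pos'])
```

```text
[0.372  0.0251 0.0213] [ 0.3476 -0.006   0.0105] 0.0395 yaw knob->foot 51.7
0 [0.372  0.0251] 0.373
7 [0.3679 0.0198] 0.368
14 [0.3637 0.0145] 0.364
24 [0.3578 0.007 ] 0.358
41 [ 0.3477 -0.0058] 0.348
54 [ 0.34   -0.0155] 0.34
0.05540673119005596 [-1.39054795e-01  2.77171323e-01  1.98236189e+00  1.23066274e-04
  8.83482813e-01 -7.14679778e-02]
```

The stamp is at rest at about r=0.36, too close for a vertical tool. I'll tilt the tool about the jaw axis, grip the foot and bring the stamp outward. First the turn.

```bash
python3 -m creep '[{"delta_pos":[0,0,0],"turn":[0,0,0.955],"grip":-1},{"delta_pos":[0,0,0],"turn":[0,0,0.955],"grip":-1},{"delta_pos":[0,0,0],"turn":[0,0,0.955],"grip":-1},{"delta_pos":[0,0,0],"turn":[0,0,0.955],"grip":-1},{"delta_pos":[0,0,0],"turn":[0,0,0.955],"grip":-1},{"delta_pos":[0,0,0],"turn":[0,0,0.955],"grip":-1},{"delta_pos":[0,0,0],"turn":[0,-1,0],"grip":-1},{"delta_pos":[0,0,0],"turn":[0,-1,0],"grip":-1},{"delta_pos":[0,0,0],"turn":[0,-1,0],"grip":-1},{"delta_pos":[0,0,0],"turn":[0,-1,0],"grip":-1},{"delta_pos":[0,0,0],"turn":[0,0,0],"grip":-1},{"delta_pos":[0,0,0],"turn":[0,0,0],"grip":-1}]'
cat >> h.py <<'E'
def st(*tg):
    "units to targets, chained, current R"
    o=telemetry.get_obs(); R=Ro.from_rotvec(o['orientation']).as_matrix(); p=o['tcp_pos']
    print('t',round(float(o['t']),2),'tcp',p.round(4),'j',o['joint_pos'].round(2),'w',round(float(o['gripper_width']),4),'F',o['wrist_force'].round(1))
    print('R',R.round(3).tolist(),'grasp',(p-.019*R[:,2]).round(4))
    for t in tg:
        print(t,'units',(R.T@(np.array(t)-p)/.04).round(3)); p=np.array(t)
E
python3 - <<'E'
from h import *
st((.3632,.014,.06),(.3632,.014,.0066))
E
```

```text
t: 9.55
tcp_pos: [0.455, 0.0033, 0.1678]
orientation: [2.617, 1.271, -0.556]
wrist_force: [-0.6, -0.4, 0.8]
gripper_width: 0.0952
t 9.55 tcp [0.455  0.0033 0.1678] j [ 0.06  0.42  1.82 -0.33  1.2   0.89] w 0.0952 F [-0.6 -0.4  0.8]
R [[0.565, 0.786, -0.252], [0.719, -0.618, -0.318], [-0.406, -0.002, -0.914]] grasp [0.4598 0.0094 0.1852]
(0.3632, 0.014, 0.06) units [-0.011 -1.964  2.957]
(0.3632, 0.014, 0.0066) units [0.541 0.002 1.22 ]
```

```bash
python3 -m creep '[{"delta_pos":[0,-0.6,0.6],"turn":[0,0,0],"grip":-1},{"delta_pos":[0,-0.6,0.6],"turn":[0,0,0],"grip":-1},{"delta_pos":[0,-0.5,0.6],"turn":[0,0,0],"grip":-1},{"delta_pos":[0,-0.26,0.6],"turn":[0,0,0],"grip":-1},{"delta_pos":[0,0,0.56],"turn":[0,0,0],"grip":-1},{"delta_pos":[0,0,0],"turn":[0,0,0],"grip":-1},{"delta_pos":[0,0,0],"turn":[0,0,0],"grip":-1}]'
python3 - <<'E'
from h import *
st((.3632,.014,.0066)); snap('wrist','w7')
E
```

```text
t: 10.25
tcp_pos: [0.364, 0.0134, 0.0611]
orientation: [2.618, 1.267, -0.555]
wrist_force: [0.4, -0.5, -0.1]
gripper_width: 0.0949
t 10.25 tcp [0.364  0.0134 0.0611] j [ 0.1   0.5   2.12 -0.4   0.86  1.08] w 0.0949 F [ 0.4 -0.5 -0.1]
R [[0.567, 0.784, -0.252], [0.717, -0.62, -0.318], [-0.406, -0.0, -0.914]] grasp [0.3688 0.0194 0.0785]
(0.3632, 0.014, 0.0066) units [ 0.552 -0.026  1.246]
```

View pics/w7.png

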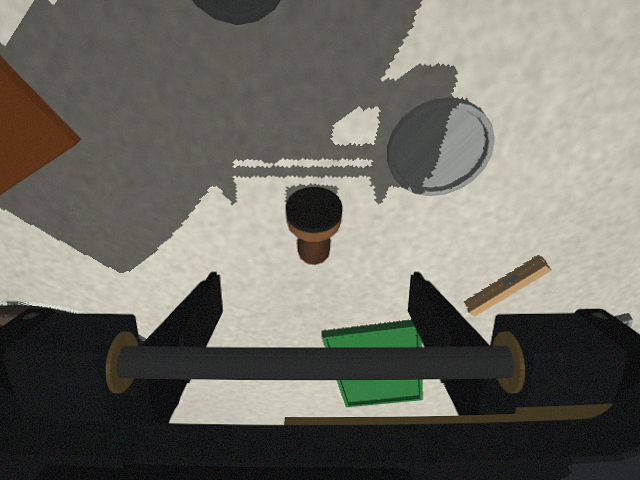

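The stamp is squarely between the fingers at (314,230). I'll take it directly by the knob with a moderate grip, so that the heavy foot may swing down when it is lifted.

```bash
python3 -m creep '[{"delta_pos":[-0.04,-0.02,0.5],"turn":[0,0,0],"grip":-1},{"delta_pos":[-0.04,0,0.5],"turn":[0,0,0],"grip":-1},{"delta_pos":[0,0,0.5],"turn":[0,0,0],"grip":-1},{"delta_pos":[0,0,0],"turn":[0,0,0],"grip":-1},{"delta_pos":[0,0,0],"turn":[0,0,0],"grip":-1}]' 8
python3 - <<'E'
from h import *
st((.346,-.008,.006)); snap('wrist','w8')
E
```

```text
t: 10.8
tcp_pos: [0.347, -0.0073, 0.0078]
orientation: [2.616, 1.268, -0.554]
wrist_force: [0.2, -0.6, -1.2]
gripper_width: 0.0952
t 10.8 tcp [ 0.347  -0.0073  0.0078] j [ 0.05  0.6   2.21 -0.5   0.69  1.17] w 0.0952 F [ 0.2 -0.6 -1.2]
R [[0.566, 0.785, -0.251], [0.717, -0.62, -0.319], [-0.406, 0.001, -0.914]] grasp [ 0.3518 -0.0012  0.0251]
(0.346, -0.008, 0.006) units [-0.01  -0.009  0.053]
```

View pics/w8.png

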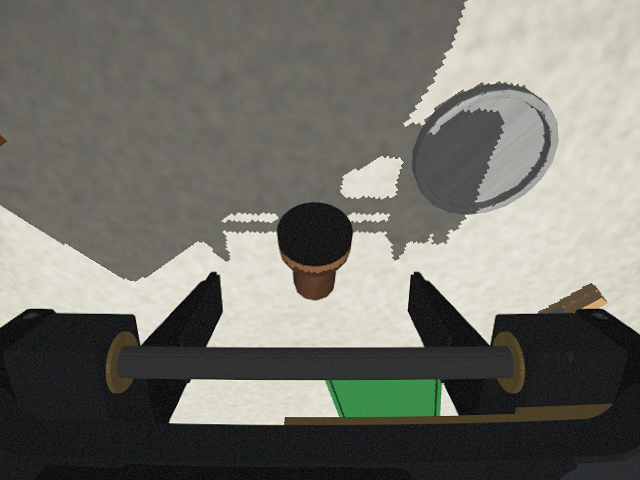

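```bash
python3 -m creep '[{"delta_pos":[0,0,0.05],"turn":[0,0,0],"grip":1},{"delta_pos":[0,0,0],"turn":[0,0,0],"grip":1},{"delta_pos":[0,0,0],"turn":[0,0,0],"grip":1},{"delta_pos":[0,0,0],"turn":[0,0,0],"grip":1},{"delta_pos":[0,0,0],"turn":[0,0,0],"grip":1},{"delta_pos":[0,0,0],"turn":[0,0,0],"grip":1},{"delta_pos":[0,0,0],"turn":[0,0,0],"grip":1},{"delta_pos":[0,0,0],"turn":[0,0,0],"grip":1},{"delta_pos":[0,0,0],"turn":[0,0,0],"grip":1}]' 8
python3 -m creep '[{"delta_pos":[0,0,0],"turn":[0,0,0],"grip":1},{"delta_pos":[0,0,0],"turn":[0,0,0],"grip":1}]'
python3 - <<'E'
from h import *
snap('wrist','w9')
E
```

```text
t: 11.75
tcp_pos: [0.3457, -0.008, 0.0052]
orientation: [2.616, 1.269, -0.556]
wrist_force: [-0.3, -0.4, -0.1]
gripper_width: 0.0288
t: 11.95
tcp_pos: [0.3457, -0.008, 0.0052]
orientation: [2.616, 1.269, -0.556]
wrist_force: [-0.2, -0.3, 0.3]
gripper_width: 0.0128
```

View pics/w9.png

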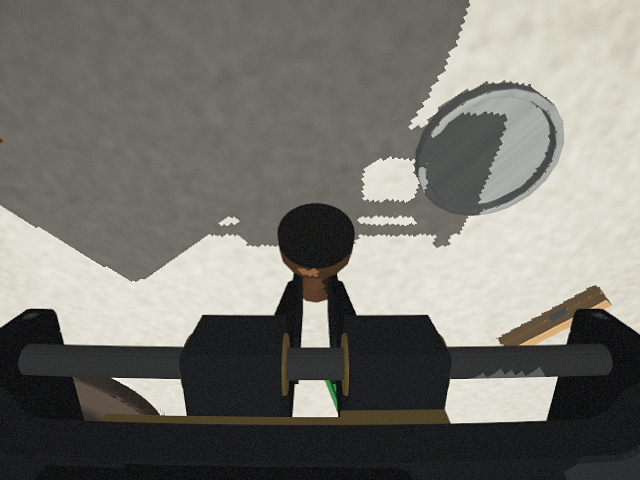

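```bash
python3 -m creep '[{"delta_pos":[0,0,0],"turn":[0,0,0],"grip":1},{"delta_pos":[0,0,0],"turn":[0,0,0],"grip":1}]' 
python3 -m creep '[{"delta_pos":[0,0,-0.2],"turn":[0,0,0],"grip":1},{"delta_pos":[0,0,-0.3],"turn":[0,0,0],"grip":1},{"delta_pos":[0,0,-0.3],"turn":[0,0,0],"grip":1},{"delta_pos":[0,0,-0.3],"turn":[0,0,0],"grip":1},{"delta_pos":[0,0,-0.3],"turn":[0,0,0],"grip":1},{"delta_pos":[0,0,0],"turn":[0,0,0],"grip":1}]'
python3 - <<'E'
from h import *
snap('wrist','w10');st()
E
```

```text
t: 12.2
tcp_pos: [0.3457, -0.008, 0.0052]
orientation: [2.616, 1.269, -0.556]
wrist_force: [-0.6, -0.0, 0.2]
gripper_width: 0.0004
t: 12.8
tcp_pos: [0.3608, 0.0104, 0.0575]
orientation: [2.616, 1.269, -0.552]
wrist_force: [0.0, 0.1, 0.0]
gripper_width: 0.0006
t 12.85 tcp [0.3603 0.0102 0.0569] j [ 0.09  0.5   2.14 -0.41  0.84  1.08] w 0.0006 F [ 0.  -0.4 -0.3]
R [[0.566, 0.786, -0.25], [0.718, -0.619, -0.319], [-0.405, 0.001, -0.914]] grasp [0.365  0.0162 0.0743]
```

View pics/w10.png

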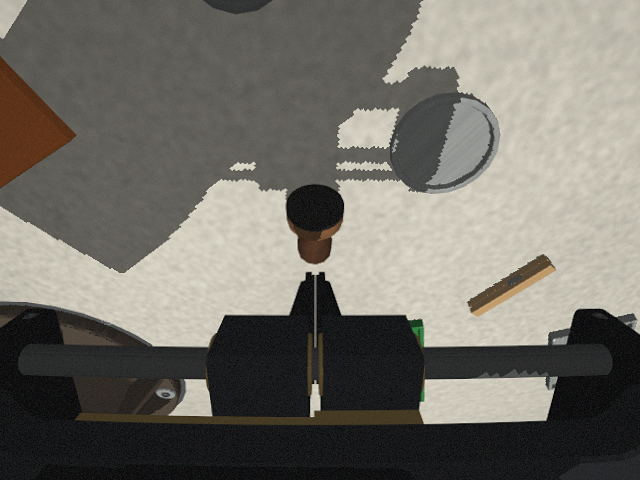

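The jaws closed to zero without catching it. I'm re-measuring from the near views to see where the knob was relative to the pads.

Run:
```python
from h import *
crop('w8',260,190,370,310,6,'c15')
a=np.array([np.cos(np.radians(51.7)),np.sin(np.radians(51.7))])
for n,fy,ky in(('w8',238,(298,)),('w10',208,(264,)),('w7',210,(265,))):
    s=load(n)
    A=w(s,314.5,fy,.0213); 
    print(n,'cam',(-s['R'].T@s['t']).round(3),'underside',A.round(4),[ (q.round(4), np.dot(q[:2]-A[:2],a).round(4)) for q in [w(s,314.5,k,.006) for k in ky]])
s=load('w8');T=np.array([.347,-.0073,.0078]);z=np.array([-.251,-.319,-.914])
for d in(0,.01,.019,.03):print(px(s,T-z*d).round(1),(T-z*d).round(4))
```

```text
w8 cam [0.445 0.116 0.153] underside [0.371  0.0228 0.0213] [(array([ 0.3312, -0.0275,  0.006 ]), np.float64(-0.0642))]
w10 cam [0.458 0.134 0.203] underside [0.3723 0.0247 0.0213] [(array([ 0.332 , -0.0264,  0.006 ]), np.float64(-0.0651))]
w7 cam [0.462 0.136 0.206] underside [0.3728 0.0243 0.0213] [(array([ 0.332 , -0.0272,  0.006 ]), np.float64(-0.0657))]
[314.2 272.1] [ 0.347  -0.0073  0.0078]
[314.1 279.4] [ 0.3495 -0.0041  0.0169]
[314.1 286.5] [ 0.3518 -0.0012  0.0252]
[314.  296.2] [0.3545 0.0023 0.0352]
```

View pics/c15.png

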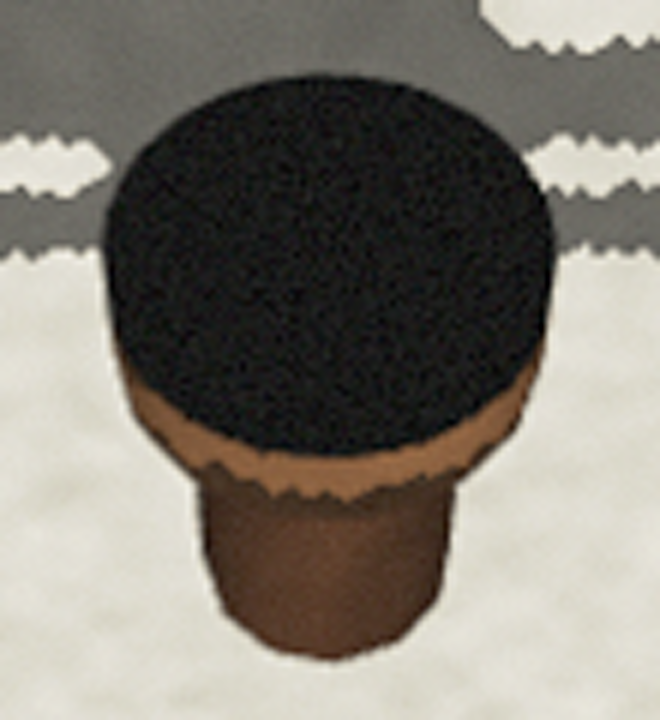

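Run:
```python
from h import *
i=cv2.imread('pics/w8.png')[250:440,150:480].astype(float)
i=np.clip(255*(i/255)**.4,0,255).astype(np.uint8); cv2.imwrite('pics/c16.png',cv2.resize(i,None,fx=2.4,fy=2.4))
i=cv2.imread('pics/w9.png')[190:400,220:410].astype(float)
i=np.clip(255*(i/255)**.4,0,255).astype(np.uint8); cv2.imwrite('pics/c17.png',cv2.resize(i,None,fx=2.8,fy=2.8))
```

```text
(no output)
```

View pics/c16.png

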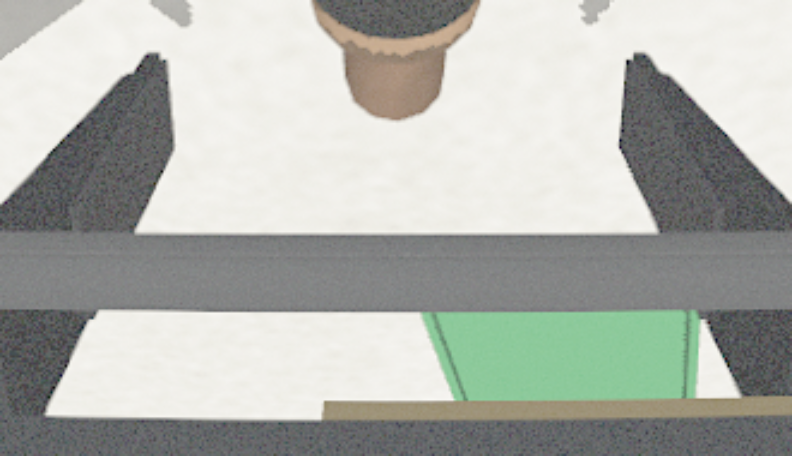

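View pics/c17.png

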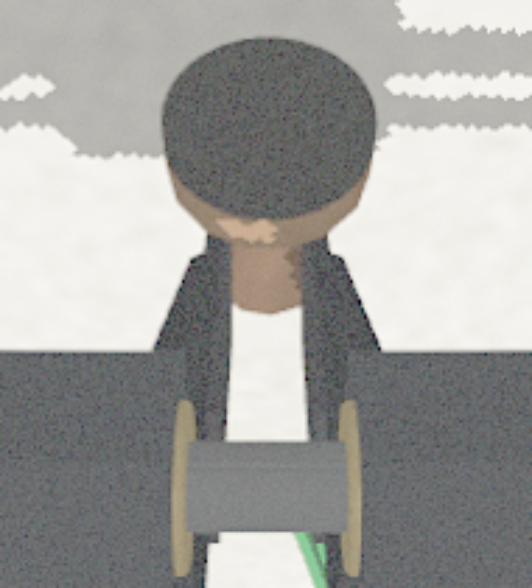

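```bash
python3 -m creep '[{"delta_pos":[0,0,0],"turn":[0,0,0],"grip":-1},{"delta_pos":[0,0,0],"turn":[0,0,0],"grip":-1},{"delta_pos":[0,0,0],"turn":[0,0,0],"grip":-1},{"delta_pos":[0,0,0],"turn":[0,0,0],"grip":-1},{"delta_pos":[0,0,0],"turn":[0,0,0],"grip":-1},{"delta_pos":[0,0,0],"turn":[0,0,0],"grip":-1},{"delta_pos":[0,0,0],"turn":[0,0,0],"grip":-1},{"delta_pos":[0,0,0],"turn":[0,0,0],"grip":-1},{"delta_pos":[0,0,0],"turn":[0,0,0],"grip":-1}]'
python3 - <<'E'
from h import *
st((.3635,.014,.006))
E
```

```text
t: 13.75
tcp_pos: [0.3598, 0.0099, 0.0564]
orientation: [2.616, 1.269, -0.556]
wrist_force: [-0.0, 0.3, 0.7]
gripper_width: 0.0669
t 13.75 tcp [0.3598 0.0099 0.0564] j [ 0.09  0.5   2.14 -0.41  0.84  1.08] w 0.0669 F [-0.   0.3  0.7]
R [[0.566, 0.785, -0.252], [0.717, -0.619, -0.319], [-0.407, -0.0, -0.914]] grasp [0.3646 0.016  0.0737]
(0.3635, 0.014, 0.006) units [0.638 0.009 1.095]
```

```bash
python3 -m creep '[{"delta_pos":[0.3,0,0.3],"turn":[0,0,0],"grip":-1},{"delta_pos":[0.34,0,0.4],"turn":[0,0,0],"grip":-1},{"delta_pos":[0,0,0.395],"turn":[0,0,0],"grip":-1},{"delta_pos":[0,0,0],"turn":[0,0,0],"grip":-1},{"delta_pos":[0,0,0],"turn":[0,0,0],"grip":1},{"delta_pos":[0,0,0],"turn":[0,0,0],"grip":1},{"delta_pos":[0,0,0],"turn":[0,0,0],"grip":1},{"delta_pos":[0,0,0],"turn":[0,0,0],"grip":1},{"delta_pos":[0,0,0],"turn":[0,0,0],"grip":1},{"delta_pos":[0,0,0],"turn":[0,0,0],"grip":1},{"delta_pos":[0,0,0],"turn":[0,0,0],"grip":1},{"delta_pos":[0,0,0],"turn":[0,0,0],"grip":1},{"delta_pos":[0,0,0],"turn":[0,0,0],"grip":1}]' 10
python3 -m creep '[{"delta_pos":[0,0,0],"turn":[0,0,0],"grip":1},{"delta_pos":[0,0,0],"turn":[0,0,0],"grip":1}]'
python3 - <<'E'
from h import *
snap('wrist','w11');st()
E
```

```text
t: 15.05
tcp_pos: [0.3633, 0.0143, 0.0059]
orientation: [2.616, 1.269, -0.556]
wrist_force: [-0.1, 0.1, 0.1]
gripper_width: 0.0286
t: 15.25
tcp_pos: [0.3635, 0.0143, 0.0061]
orientation: [2.616, 1.269, -0.555]
wrist_force: [1.2, 1.8, 4.8]
gripper_width: 0.0249
t 15.3 tcp [0.3635 0.0143 0.0061] j [ 0.1   0.61  2.16 -0.46  0.73  1.16] w 0.0247 F [0.4 1.5 4.6]
R [[0.566, 0.785, -0.251], [0.717, -0.619, -0.319], [-0.406, 0.0, -0.914]] grasp [0.3683 0.0204 0.0234]
```

View pics/w11.png

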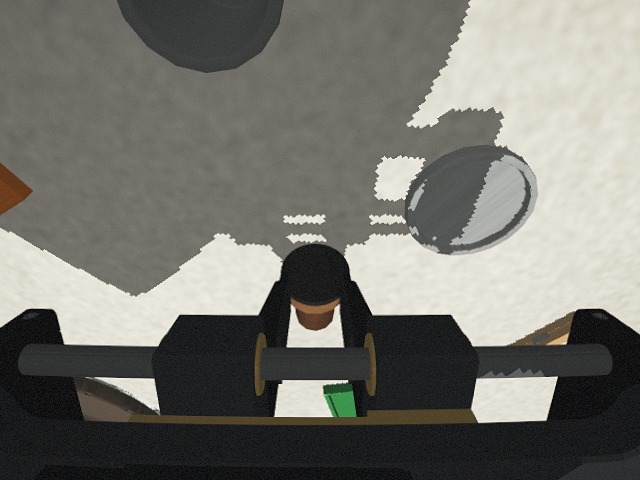

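The pads only bite about 27 mm behind the TCP: the width is 25 mm on the 36 mm foot and the wrist shows 4.8 N. I'll test whether the fingertips meet the counter where the TCP says they should.

```bash
python3 -m creep '[{"delta_pos":[0,0,0],"turn":[0,0,0],"grip":-1},{"delta_pos":[0,0,0],"turn":[0,0,0],"grip":-1},{"delta_pos":[0,0,0],"turn":[0,0,0],"grip":-1},{"delta_pos":[0,0,0],"turn":[0,0,0],"grip":-1},{"delta_pos":[0,0,0.05],"turn":[0,0,0],"grip":-1},{"delta_pos":[0,0,0.05],"turn":[0,0,0],"grip":-1},{"delta_pos":[0,0,0],"turn":[0,0,0],"grip":-1}]'
python3 -m creep '[{"delta_pos":[0,0,0.05],"turn":[0,0,0],"grip":-1},{"delta_pos":[0,0,0.05],"turn":[0,0,0],"grip":-1},{"delta_pos":[0,0,0],"turn":[0,0,0],"grip":-1}]'
```

```text
t: 16.0
tcp_pos: [0.362, 0.0129, 0.0021]
orientation: [2.616, 1.269, -0.557]
wrist_force: [-0.4, -0.0, -0.3]
gripper_width: 0.0752
t: 16.3
tcp_pos: [0.3611, 0.0116, -0.0016]
orientation: [2.616, 1.269, -0.557]
wrist_force: [-0.9, 0.4, 0.1]
gripper_width: 0.094
```

```bash
python3 -m creep '[{"delta_pos":[0,0,0.1],"turn":[0,0,0],"grip":-1},{"delta_pos":[0,0,0],"turn":[0,0,0],"grip":-1}]'
python3 -m creep '[{"delta_pos":[0,0,0.1],"turn":[0,0,0],"grip":-1},{"delta_pos":[0,0,0],"turn":[0,0,0],"grip":-1}]'
python3 - <<'E'
from h import *
snap('wrist','w12')
E
```

```text
t: 16.5
tcp_pos: [0.36, 0.0103, -0.0053]
orientation: [2.616, 1.269, -0.557]
wrist_force: [-0.3, -0.9, 0.5]
gripper_width: 0.0955
t: 16.7
tcp_pos: [0.359, 0.009, -0.009]
orientation: [2.616, 1.269, -0.557]
wrist_force: [-0.0, -0.6, 1.2]
gripper_width: 0.0951
```

View pics/w12.png

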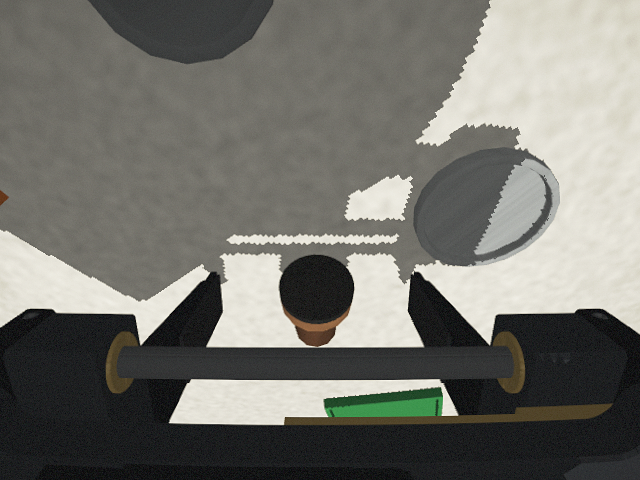

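```bash
python3 -m creep '[{"delta_pos":[0,0,0.05],"turn":[0,0,0],"grip":-1},{"delta_pos":[0,0,0],"turn":[0,0,0],"grip":-1}]'
python3 -m creep '[{"delta_pos":[0,0,0.05],"turn":[0,0,0],"grip":-1},{"delta_pos":[0,0,0],"turn":[0,0,0],"grip":-1}]'
python3 -m creep '[{"delta_pos":[0,0,0.05],"turn":[0,0,0],"grip":-1},{"delta_pos":[0,0,0],"turn":[0,0,0],"grip":-1}]'
```

```text
t: 16.95
tcp_pos: [0.3587, 0.0085, -0.0106]
orientation: [2.616, 1.269, -0.556]
wrist_force: [-0.6, 0.0, 0.4]
gripper_width: 0.0951
t: 17.15
tcp_pos: [0.3581, 0.0078, -0.0125]
orientation: [2.616, 1.269, -0.556]
wrist_force: [0.7, -0.2, -0.1]
gripper_width: 0.0949
t: 17.35
tcp_pos: [0.3576, 0.0072, -0.0143]
orientation: [2.616, 1.269, -0.556]
wrist_force: [-0.2, -0.3, 0.8]
gripper_width: 0.0952
```

```bash
python3 -m creep '[{"delta_pos":[0,0,0.05],"turn":[0,0,0],"grip":-1},{"delta_pos":[0,0,0],"turn":[0,0,0],"grip":-1}]'
python3 -m creep '[{"delta_pos":[0,0,0.05],"turn":[0,0,0],"grip":-1},{"delta_pos":[0,0,0],"turn":[0,0,0],"grip":-1}]'
python3 - <<'E'
from h import *
snap('scene','s13'); crop('s13',180,130,360,280,4,'c18');snap('wrist','w13')
i=cv2.imread('pics/c18.png').astype(float);cv2.imwrite('pics/c18.png',np.clip(255*(i/255)**.5,0,255).astype(np.uint8))
E
```

```text
t: 17.55
tcp_pos: [0.3571, 0.0066, -0.0161]
orientation: [2.616, 1.269, -0.556]
wrist_force: [-0.7, 0.1, 0.2]
gripper_width: 0.0953
t: 17.75
tcp_pos: [0.3566, 0.0059, -0.018]
orientation: [2.616, 1.269, -0.556]
wrist_force: [-0.1, 0.0, 0.0]
gripper_width: 0.0948
```

View pics/c18.png

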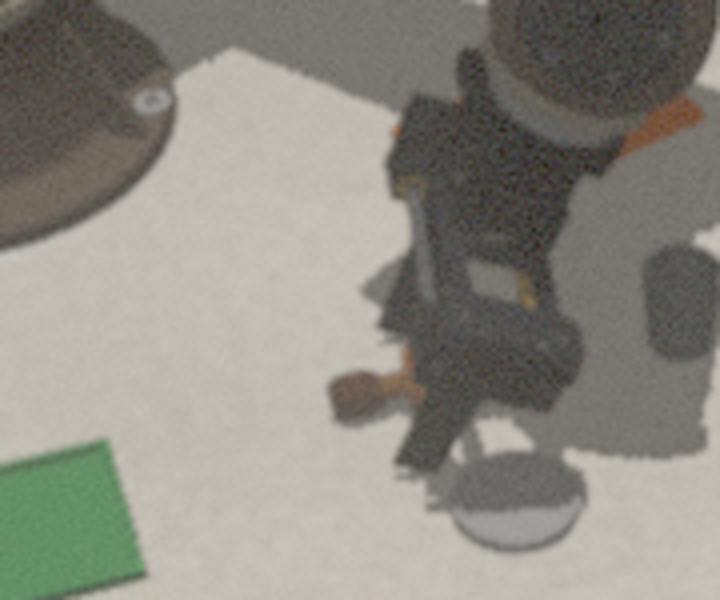

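View pics/w13.png

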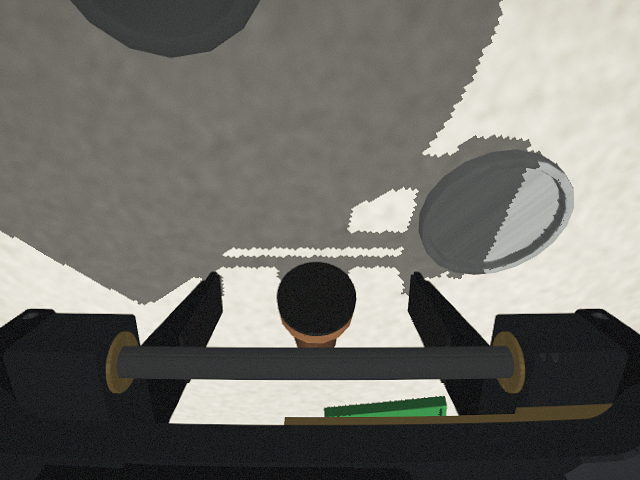

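```bash
python3 -m creep '[{"delta_pos":[0,0,0.05],"turn":[0,0,0],"grip":-1},{"delta_pos":[0,0,0],"turn":[0,0,0],"grip":-1}]'
python3 -m creep '[{"delta_pos":[0,0,0.05],"turn":[0,0,0],"grip":-1},{"delta_pos":[0,0,0],"turn":[0,0,0],"grip":-1}]'
python3 -m creep '[{"delta_pos":[0,0,0.05],"turn":[0,0,0],"grip":-1},{"delta_pos":[0,0,0],"turn":[0,0,0],"grip":-1}]'
```

```text
t: 18.05
tcp_pos: [0.3563, 0.0053, -0.0197]
orientation: [2.616, 1.269, -0.556]
wrist_force: [0.8, 0.7, 1.1]
gripper_width: 0.0951
t: 18.25
tcp_pos: [0.3564, 0.0051, -0.0208]
orientation: [2.616, 1.268, -0.553]
wrist_force: [1.5, 10.7, 23.3]
gripper_width: 0.0953
t: 18.45
tcp_pos: [0.3565, 0.0049, -0.0214]
orientation: [2.616, 1.267, -0.55]
wrist_force: [1.6, 22.4, 52.3]
gripper_width: 0.095
```

Run:
```python
from h import *
# dish rim size in w2 & w1 & w5 assuming reported extrinsics
for n,(u0,u1,v) in {'w2':(69,140,35),'w5':(281,346,206)}.items():
    s=load(n); a=w(s,u0,v,.008);b=w(s,u1,v,.008); print(n,np.linalg.norm(a-b).round(4),'camz',(-s['R'].T@s['t'])[2].round(3))
crop('w5',270,165,360,250,7,'c19')
```

```text
w2 0.0652 camz 0.363
w5 0.064 camz 0.365
```

View pics/c19.png

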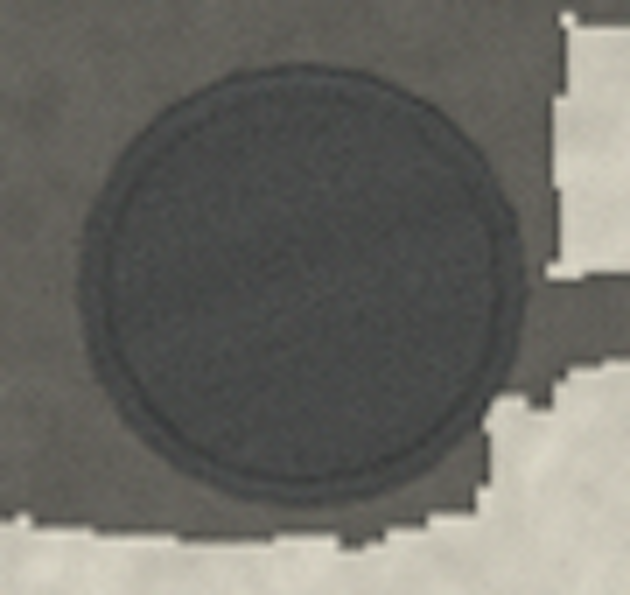

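```bash
python3 -m creep '[{"delta_pos":[0,0,-0.5],"turn":[0,0,0],"grip":-1},{"delta_pos":[0,0,-0.5],"turn":[0,0,0],"grip":-1},{"delta_pos":[0,0,-0.5],"turn":[0,0,0],"grip":-1},{"delta_pos":[0,0,0],"turn":[0,0,0],"grip":-1}]'
python3 - <<'E'
from h import *
o=telemetry.get_obs(); p=o['tcp_pos'];R=Ro.from_rotvec(o['orientation']).as_matrix()
s=snap('wrist','w14')
c=-s['R'].T@s['t']; print('cam in tool',(R.T@(c-p)).round(4)); print('camR in tool',(s['R']@R).round(3))
for d in(0,.01,.02,.026,.03,.04):
    for sy in(-1,1): print(d,px(s,p+R@[0,sy*.0475,-d]).round(1),px(s,p+R@[.01,sy*.0475,-d]).round(1),end=' ')
    print()
E
```

```text
t: 18.85
tcp_pos: [0.3716, 0.0237, 0.0328]
orientation: [2.616, 1.269, -0.551]
wrist_force: [-0.3, -0.1, -0.0]
gripper_width: 0.0947
cam in tool [ 0.0849  0.0006 -0.1967]
camR in tool [[ 0.001  1.     0.001]
 [-0.954  0.001 -0.299]
 [-0.299 -0.001  0.954]]
0 [231.5 271.8] [230.3 255.6] 0 [396.9 272. ] [398.1 255.7] 
0.01 [227.6 279.1] [226.3 262.1] 0.01 [400.6 279.3] [402.  262.3] 
0.02 [223.4 287. ] [221.9 269.4] 0.02 [404.8 287.2] [406.2 269.6] 
0.026 [220.6 292.1] [219.1 274.1] 0.026 [407.5 292.4] [409.  274.3] 
0.03 [218.7 295.7] [217.1 277.3] 0.03 [409.3 296. ] [411.  277.6] 
0.04 [213.5 305.4] [211.7 286.2] 0.04 [414.4 305.7] [416.2 286.4]
```

The finger geometry explains it: the tips project 26 mm short of the reported TCP, and the floor contact says the same. I'll apply tip = TCP − 26 mm along tool z from now on, and retry the knob.

```bash
cat >> h.py <<'E'
def tip(*tg):
    "targets for the REAL finger tip; units chained with current R"
    o=telemetry.get_obs(); R=Ro.from_rotvec(o['orientation']).as_matrix(); p=o['tcp_pos']-.026*R[:,2]
    Y=R[:,1]
    print('t',round(float(o['t']),2),'tip',p.round(4),'yaw',np.degrees(np.arctan2(Y[1],Y[0])).round(2),'tilt',np.degrees(np.arccos(-R[2,2])).round(2),'j',o['joint_pos'].round(2),'w',round(float(o['gripper_width']),4),'F',o['wrist_force'].round(1))
    for t in tg:
        t=np.array(t,float); print(t,'units',(R.T@(t-p)/.04).round(3)); p=t
def plan(yaw,*tg):
    "vertical-tool units after turning about z"
    o=telemetry.get_obs(); R=Ro.from_rotvec(o['orientation']).as_matrix(); p=o['tcp_pos']-.026*R[:,2]
    cy=np.degrees(np.arctan2(R[1,1],R[0,1])); dy=(cy-yaw+90)%180-90; c2=np.radians(cy-dy)
    Y=np.array([np.cos(c2),np.sin(c2),0]); X=np.array([-Y[1],Y[0],0]); Rn=np.c_[X,Y,[0,0,-1]]
    print('turn z units',(dy/6).round(3))
    for t in tg:
        t=np.array(t,float); print(t,'after-turn units',(Rn.T@(t-p)/.04).round(3)); p=t
E
python3 - <<'E'
from h import *
tip((.346,-.008,.006))
E
```

```text
t 18.9 tip [0.3773 0.0317 0.0557] yaw -38.22 tilt 23.92 j [ 0.12  0.56  2.12 -0.41  0.8   1.12] w 0.0951 F [ 0.6 -0.4 -0.8]
[ 0.346 -0.008  0.006] units [-0.652 -0.003  1.648]
```

```bash
python3 -m creep '[{"delta_pos":[-0.35,0,0],"turn":[0,0,0],"grip":-1},{"delta_pos":[-0.3,0,0.4],"turn":[0,0,0],"grip":-1},{"delta_pos":[0,0,0.4],"turn":[0,0,0],"grip":-1},{"delta_pos":[0,0,0.4],"turn":[0,0,0],"grip":-1},{"delta_pos":[0,0,0.4],"turn":[0,0,0],"grip":-1},{"delta_pos":[0,0,0],"turn":[0,0,0],"grip":-1}]' 10
python3 - <<'E'
from h import *
tip((.346,-.008,.006)); snap('wrist','w15')
E
```

```text
t: 19.5
tcp_pos: [0.3372, -0.0168, -0.0175]
orientation: [2.617, 1.269, -0.563]
wrist_force: [-0.1, 0.5, 0.3]
gripper_width: 0.0946
t 19.5 tip [ 0.3439 -0.0085  0.0062] yaw -38.33 tilt 24.16 j [ 0.03  0.65  2.24 -0.57  0.61  1.23] w 0.0946 F [-0.1  0.5  0.3]
[ 0.346 -0.008  0.006] units [ 0.042  0.034 -0.013]
```

View pics/w15.png

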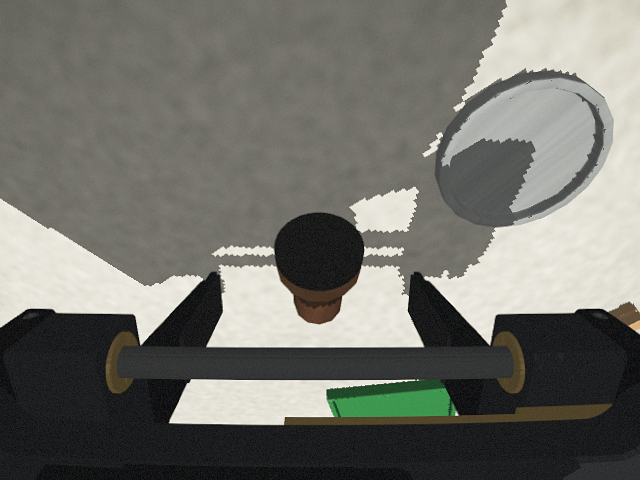

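```bash
python3 -m creep '[{"delta_pos":[0,0,0],"turn":[0,0,0],"grip":1},{"delta_pos":[0,0,0],"turn":[0,0,0],"grip":1},{"delta_pos":[0,0,0],"turn":[0,0,0],"grip":1},{"delta_pos":[0,0,0],"turn":[0,0,0],"grip":1},{"delta_pos":[0,0,0],"turn":[0,0,0],"grip":1},{"delta_pos":[0,0,0],"turn":[0,0,0],"grip":1},{"delta_pos":[0,0,0],"turn":[0,0,0],"grip":1},{"delta_pos":[0,0,0],"turn":[0,0,0],"grip":1},{"delta_pos":[0,0,0],"turn":[0,0,0],"grip":1},{"delta_pos":[0,0,0],"turn":[0,0,0],"grip":1},{"delta_pos":[0,0,0],"turn":[0,0,0],"grip":1},{"delta_pos":[0,0,0],"turn":[0,0,0],"grip":1}]' 6
python3 -m creep '[{"delta_pos":[0,0,-0.1],"turn":[0,0,0],"grip":1},{"delta_pos":[0,0,-0.2],"turn":[0,0,0],"grip":1},{"delta_pos":[0,0,-0.3],"turn":[0,0,0],"grip":1},{"delta_pos":[0,0,-0.4],"turn":[0,0,0],"grip":1},{"delta_pos":[0,0,-0.5],"turn":[0,0,0],"grip":1},{"delta_pos":[0,0,-0.5],"turn":[0,0,0],"grip":1},{"delta_pos":[0,0,-0.3],"turn":[0,0,0],"grip":1},{"delta_pos":[0,0,0],"turn":[0,0,0],"grip":1},{"delta_pos":[0,0,0],"turn":[0,0,0],"grip":1}]'
python3 - <<'E'
from h import *
tip(); snap('wrist','w16'); snap('scene','s16'); crop('s16',160,130,360,280,4,'c20')
E
```

```text
t: 20.75
tcp_pos: [0.3395, -0.0159, -0.0164]
orientation: [2.616, 1.269, -0.556]
wrist_force: [-0.0, -0.8, -0.3]
gripper_width: 0.0234
t: 21.65
tcp_pos: [0.3626, 0.0136, 0.0678]
orientation: [2.616, 1.269, -0.555]
wrist_force: [-0.2, -0.5, -1.0]
gripper_width: 0.0235
t 21.65 tip [0.3691 0.0219 0.0915] yaw -38.24 tilt 23.97 j [ 0.1   0.48  2.12 -0.39  0.87  1.07] w 0.0235 F [-0.2 -0.5 -1. ]
```

View pics/w16.png

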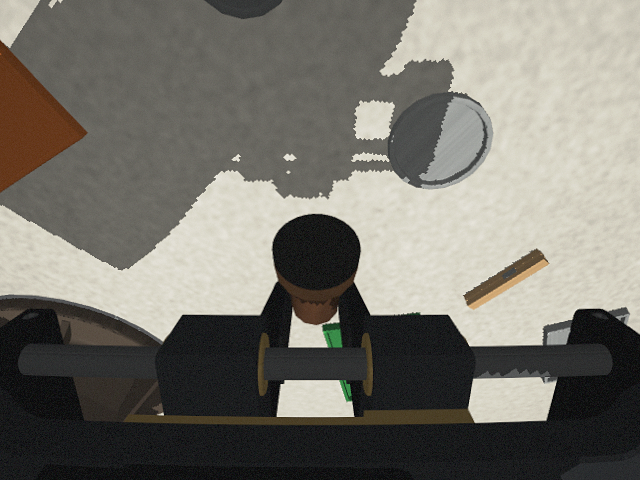

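View pics/c20.png

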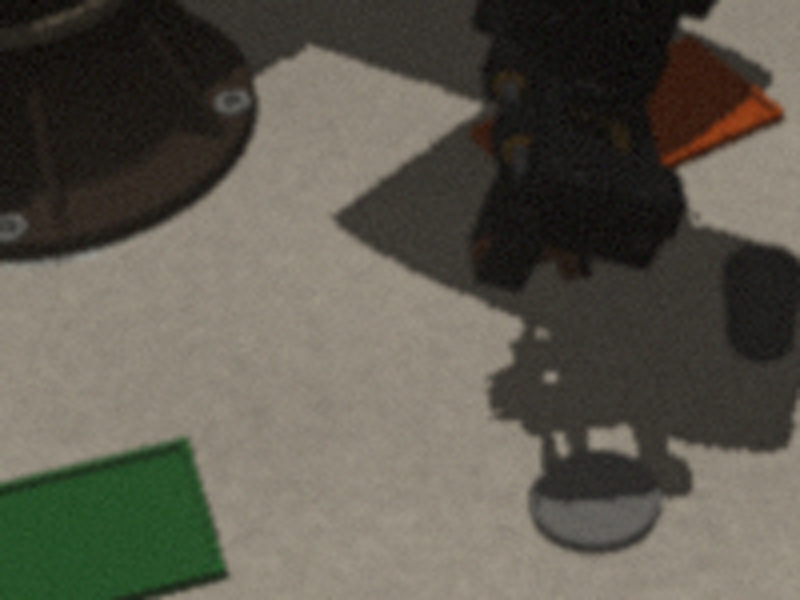

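The grip held at 23.5 mm, with the stamp still horizontal. I'll set it down lying radially at r≈0.55, then regrasp it with the opposite tilt so it can be rotated upright.

```bash
python3 -m creep '[{"delta_pos":[0,0,0],"turn":[0,0.6,0],"grip":1},{"delta_pos":[0,0,0],"turn":[0,0.8,0],"grip":1},{"delta_pos":[0,0,0],"turn":[0,0.8,0],"grip":1},{"delta_pos":[0,0,0],"turn":[0,0.8,0],"grip":1},{"delta_pos":[0,0,0],"turn":[0,0.6,0],"grip":1},{"delta_pos":[0,0,0],"turn":[0,0.4,0],"grip":1},{"delta_pos":[0,0,0],"turn":[0,0,0],"grip":1}]' 10
python3 - <<'E'
from h import *
tip((.53,-.01,.09)); plan(-90,(.53,-.01,.09))
E
```

```text
t: 22.45
tcp_pos: [0.3617, 0.0129, 0.0674]
orientation: [-2.827, -1.368, 0.001]
wrist_force: [0.0, 0.3, 0.1]
gripper_width: 0.0232
t 22.45 tip [0.3618 0.0129 0.0934] yaw -38.37 tilt 0.08 j [-0.15  0.35  2.3   0.    0.49  0.52] w 0.0232 F [0.  0.3 0.1]
[ 0.53 -0.01  0.09] units [2.162 3.653 0.079]
turn z units 8.605
[ 0.53 -0.01  0.09] after-turn units [4.206 0.573 0.084]
```

```bash
python3 -m creep '[{"delta_pos":[0,0,0],"turn":[0,0,0.5],"grip":1},{"delta_pos":[0,0,0],"turn":[0,0,0.9],"grip":1},{"delta_pos":[0,0,0],"turn":[0,0,0.9],"grip":1},{"delta_pos":[0,0,0],"turn":[0,0,0.9],"grip":1},{"delta_pos":[0,0,0],"turn":[0,0,0.9],"grip":1},{"delta_pos":[0,0,0],"turn":[0,0,0.9],"grip":1},{"delta_pos":[0,0,0],"turn":[0,0,0.9],"grip":1},{"delta_pos":[0,0,0],"turn":[0,0,0.9],"grip":1},{"delta_pos":[0,0,0],"turn":[0,0,0.9],"grip":1},{"delta_pos":[0.3,0,0],"turn":[0,0,0.6],"grip":1},{"delta_pos":[0.6,0.1,0],"turn":[0,0,0.3],"grip":1},{"delta_pos":[0.8,0.1,0],"turn":[0,0,0],"grip":1},{"delta_pos":[0.8,0.1,0],"turn":[0,0,0],"grip":1},{"delta_pos":[0.8,0.1,0],"turn":[0,0,0],"grip":1},{"delta_pos":[0.6,0.1,0],"turn":[0,-0.6,0],"grip":1},{"delta_pos":[0.3,0.07,0],"turn":[0,-0.8,0],"grip":1},{"delta_pos":[0,0,0],"turn":[0,-0.9,0],"grip":1},{"delta_pos":[0,0,0],"turn":[0,-0.9,0],"grip":1},{"delta_pos":[0,0,0],"turn":[0,-0.8,0],"grip":1},{"delta_pos":[0,0,0],"turn":[0,0,0],"grip":1}]'
python3 - <<'E'
from h import *
tip((.53,-.01,.05),(.53,-.01,.008)); snap('wrist','w17')
E
```

```text
t: 24.45
tcp_pos: [0.5313, -0.007, 0.0651]
orientation: [3.069, 0.003, -0.659]
wrist_force: [-0.5, -1.1, -0.4]
gripper_width: 0.023
t 24.45 tip [ 0.542  -0.007   0.0888] yaw -89.86 tilt 24.23 j [-0.11  0.7   1.62 -0.05  1.25  1.48] w 0.023 F [-0.5 -1.1 -0.4]
[ 0.53 -0.01  0.05] units [0.125 0.073 1.009]
[ 0.53  -0.01   0.008] units [ 0.431 -0.002  0.957]
```

View pics/w17.png

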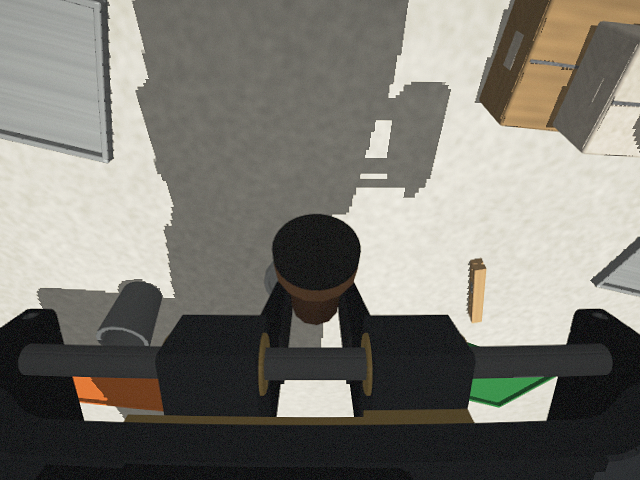

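```bash
python3 -m creep '[{"delta_pos":[0.2,0,0.44],"turn":[0,0,0],"grip":1},{"delta_pos":[0.25,0,0.55],"turn":[0,0,0],"grip":1},{"delta_pos":[0.2,0,0.45],"turn":[0,0,0],"grip":1},{"delta_pos":[0.1,0,0.25],"turn":[0,0,0],"grip":1},{"delta_pos":[0.07,0,0.14],"turn":[0,0,0],"grip":1},{"delta_pos":[0,0,0],"turn":[0,0,0],"grip":1},{"delta_pos":[0,0,0],"turn":[0,0,0],"grip":1}]'
python3 -m creep '[{"delta_pos":[0,0,0],"turn":[0,0,0],"grip":-1},{"delta_pos":[0,0,0],"turn":[0,0,0],"grip":-1},{"delta_pos":[0,0,0],"turn":[0,0,0],"grip":-1},{"delta_pos":[0,0,0],"turn":[0,0,0],"grip":-1},{"delta_pos":[0,0,0],"turn":[0,0,0],"grip":-1},{"delta_pos":[-0.2,0,-0.5],"turn":[0,0,0],"grip":-1},{"delta_pos":[-0.4,0,-0.8],"turn":[0,0,0],"grip":-1},{"delta_pos":[-0.4,0,-0.8],"turn":[0,0,0],"grip":-1},{"delta_pos":[-0.2,0,-0.5],"turn":[0,0,0],"grip":-1},{"delta_pos":[0,0,0],"turn":[0,0,0],"grip":-1},{"delta_pos":[0,0,0],"turn":[0,0,0],"grip":-1}]'
python3 - <<'E'
from h import *
tip(); snap('wrist','w18')
E
```

```text
t: 25.2
tcp_pos: [0.5313, -0.007, -0.0126]
orientation: [3.073, 0.004, -0.651]
wrist_force: [-0.7, 0.0, -0.4]
gripper_width: 0.0229
t: 26.3
tcp_pos: [0.5293, -0.007, 0.1011]
orientation: [3.073, 0.004, -0.652]
wrist_force: [-0.5, -0.9, -0.6]
gripper_width: 0.0947
t 26.3 tip [ 0.5399 -0.007   0.1248] yaw -89.86 tilt 23.98 j [-0.11  0.65  1.6  -0.05  1.31  1.48] w 0.0947 F [-0.5 -0.9 -0.6]
```

View pics/w18.png

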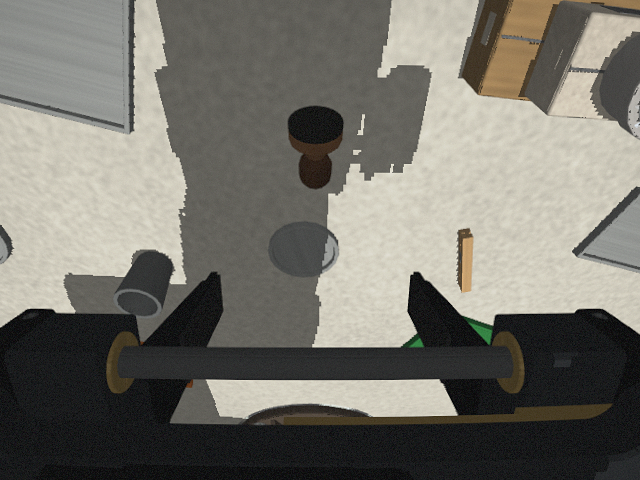

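```bash
python3 - <<'E'
from h import *
s=load('w18')
A=w(s,315.5,125,.0213);print(A.round(4),w(s,315.5,174,.0105).round(4),w(s,304,245,.008).round(4))
E
python3 -m creep '[{"delta_pos":[0,0,-0.2],"turn":[0,1,-1],"grip":-1},{"delta_pos":[0,0,-0.2],"turn":[0,1,-1],"grip":-1},{"delta_pos":[0,0,0],"turn":[0,1,-0.5],"grip":-1},{"delta_pos":[0,0,0],"turn":[0,1,-0.5],"grip":-1},{"delta_pos":[0,0,0],"turn":[0,0,-1],"grip":-1},{"delta_pos":[0,0,0],"turn":[0,0,-1],"grip":-1},{"delta_pos":[0,0,0],"turn":[0,0,-1],"grip":-1},{"delta_pos":[0,0,0],"turn":[0,0,-1],"grip":-1},{"delta_pos":[0,0,0],"turn":[0,0,-1],"grip":-1},{"delta_pos":[0,0,0],"turn":[0,0,-1],"grip":-1},{"delta_pos":[0,0,0],"turn":[0,0,-1],"grip":-1},{"delta_pos":[0,0,0],"turn":[0,0,-1],"grip":-1},{"delta_pos":[0,0,0],"turn":[0,0,-1],"grip":-1},{"delta_pos":[0,0,0],"turn":[0,0,-1],"grip":-1},{"delta_pos":[0,0,0],"turn":[0,0,-1],"grip":-1},{"delta_pos":[0,0,0],"turn":[0,0,-1],"grip":-1},{"delta_pos":[0,0,0],"turn":[0,0,-1],"grip":-1},{"delta_pos":[0,0,0],"turn":[0,0,-1],"grip":-1},{"delta_pos":[0,0,0],"turn":[0,0,-1],"grip":-1}]'
python3 - <<'E'
from h import *
o=telemetry.get_obs();R=Ro.from_rotvec(o['orientation']).as_matrix();print(R.round(3).tolist());tip()
E
```

```text
[ 0.5817 -0.0075  0.0213] [ 0.5378 -0.0076  0.0105] [0.4631 0.0022 0.008 ]
t: 28.25
tcp_pos: [0.5345, -0.0069, 0.1147]
orientation: [-1.82, -2.494, -0.084]
wrist_force: [-0.3, 0.2, -0.3]
gripper_width: 0.0949
[[-0.304, 0.953, -0.011], [0.95, 0.304, 0.075], [0.075, 0.013, -0.997]]
t 28.25 tip [ 0.5348 -0.0089  0.1406] yaw 17.71 tilt 4.36 j [-0.18  0.46  1.85  0.1   0.85 -0.55] w 0.0949 F [-0.3  0.2 -0.3]
```

```bash
cat >> h.py <<'E'
def orient(yaw,tilt=0):
    o=telemetry.get_obs(); R=Ro.from_rotvec(o['orientation']).as_matrix(); c=np.radians(yaw)
    Y=np.array([np.cos(c),np.sin(c),0]); X=np.array([-Y[1],Y[0],0]); Rd=np.c_[X,Y,[0,0,-1]]@Ro.from_rotvec([0,np.radians(tilt),0]).as_matrix()
    rv=np.degrees(Ro.from_matrix(R.T@Rd).as_rotvec())/6; n=int(np.ceil(abs(rv).max()))
    print('turn total',rv.round(2),'rows',n,'each',(rv/n).round(3)); return Rd
def tipR(Rd,*tg):
    "units in frame Rd, assuming real... TCP point fixed in the turn"
    o=telemetry.get_obs(); p=o['tcp_pos']-.026*Rd[:,2]; print('tip after turn',p.round(4))
    for t in tg:
        t=np.array(t,float); print(t,'units',(Rd.T@(t-p)/.04).round(3)); p=t
E
python3 - <<'E'
from h import *
Rd=orient(90,-25); tipR(Rd,(.540,-.0075,.06),(.540,-.0075,.007))
E
```

```text
turn total [ -2.08  -4.14 -11.98] rows 12 each [-0.173 -0.345 -0.998]
tip after turn [ 0.5235 -0.0069  0.1383]
[ 0.54   -0.0075  0.06  ] units [ 0.454 -0.014  1.948]
[ 0.54   -0.0075  0.007 ] units [0.56  0.    1.201]
```

```bash
python3 -m creep '[{"delta_pos":[0,0,0],"turn":[-0.173,-0.345,-0.998],"grip":-1},{"delta_pos":[0,0,0],"turn":[-0.173,-0.345,-0.998],"grip":-1},{"delta_pos":[0,0,0],"turn":[-0.173,-0.345,-0.998],"grip":-1},{"delta_pos":[0,0,0],"turn":[-0.173,-0.345,-0.998],"grip":-1},{"delta_pos":[0,0,0],"turn":[-0.173,-0.345,-0.998],"grip":-1},{"delta_pos":[0,0,0],"turn":[-0.173,-0.345,-0.998],"grip":-1},{"delta_pos":[0,0,0],"turn":[-0.173,-0.345,-0.998],"grip":-1},{"delta_pos":[0,0,0],"turn":[-0.173,-0.345,-0.998],"grip":-1},{"delta_pos":[0,0,0],"turn":[-0.173,-0.345,-0.998],"grip":-1},{"delta_pos":[0,0,0],"turn":[-0.173,-0.345,-0.998],"grip":-1},{"delta_pos":[0,0,0],"turn":[-0.173,-0.345,-0.998],"grip":-1},{"delta_pos":[0,0,0],"turn":[-0.173,-0.345,-0.998],"grip":-1},{"delta_pos":[0,0,0],"turn":[0,0,0],"grip":-1}]'
python3 - <<'E'
from h import *
tip((.543,-.0075,.06),(.543,-.0075,.007)); snap('wrist','w19')
E
```

```text
t: 29.55
tcp_pos: [0.534, -0.0065, 0.1146]
orientation: [0.049, 2.717, 0.003]
wrist_force: [-0.0, -0.4, 0.7]
gripper_width: 0.0952
t 29.55 tip [ 0.5233 -0.0063  0.1383] yaw 88.05 tilt 24.31 j [-0.17  0.35  2.17  0.32  0.21 -2.01] w 0.0952 F [-0.  -0.4  0.7]
[ 0.543  -0.0075  0.06  ] units [ 0.357 -0.031  1.988]
[ 0.543  -0.0075  0.007 ] units [ 0.545 -0.013  1.208]
```

View pics/w19.png

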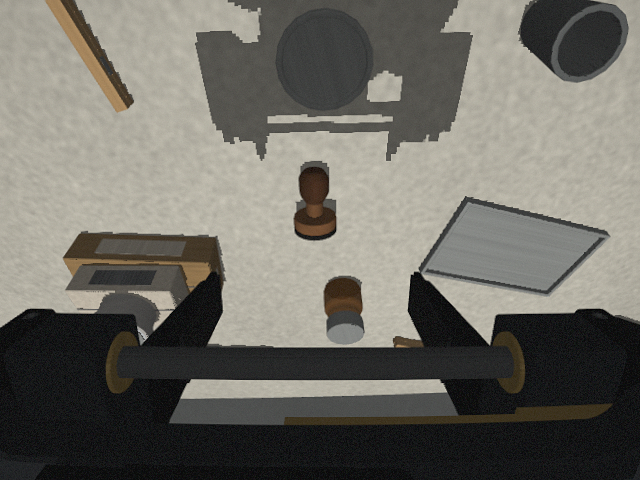

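j5 would run out at this tilt when lowered, so I pick with only about 10° of outward tilt.

Run:
```python
from h import *
Rd=orient(90,-10); tipR(Rd,(.543,-.0075,.06),(.543,-.0075,.0055))
```

```text
turn total [-0.01  2.38 -0.39] rows 3 each [-0.002  0.795 -0.129]
tip after turn [ 0.53   -0.0065  0.1406]
[ 0.543  -0.0075  0.06  ] units [ 0.029 -0.025  2.041]
[ 0.543  -0.0075  0.0055] units [0.237 0.    1.342]
```

```bash
python3 -m creep '[{"delta_pos":[0,0,0],"turn":[0,0.795,-0.13],"grip":-1},{"delta_pos":[0,0,0],"turn":[0,0.795,-0.13],"grip":-1},{"delta_pos":[0,0,0],"turn":[0,0.795,-0.13],"grip":-1},{"delta_pos":[0.03,-0.02,0.7],"turn":[0,0,0],"grip":-1},{"delta_pos":[0,0,0.7],"turn":[0,0,0],"grip":-1},{"delta_pos":[0,0,0.64],"turn":[0,0,0],"grip":-1},{"delta_pos":[0.1,0,0.5],"turn":[0,0,0],"grip":-1},{"delta_pos":[0.1,0,0.4],"turn":[0,0,0],"grip":-1},{"delta_pos":[0.03,0,0.3],"turn":[0,0,0],"grip":-1},{"delta_pos":[0,0,0],"turn":[0,0,0],"grip":-1},{"delta_pos":[0,0,0],"turn":[0,0,0],"grip":-1}]'
python3 - <<'E'
from h import *
tip((.543,-.0075,.0055)); snap('wrist','w20')
E
```

```text
t: 30.7
tcp_pos: [0.548, -0.0074, -0.0132]
orientation: [-0.003, 2.965, -0.003]
wrist_force: [0.1, -0.2, 0.1]
gripper_width: 0.0955
t 30.7 tip [ 0.5434 -0.0074  0.0124] yaw 90.11 tilt 10.14 j [-0.15  0.64  2.05  0.09  0.28 -1.8 ] w 0.0955 F [ 0.1 -0.2  0.1]
[ 0.543  -0.0075  0.0055] units [ 0.041 -0.003  0.167]
```

View pics/w20.png

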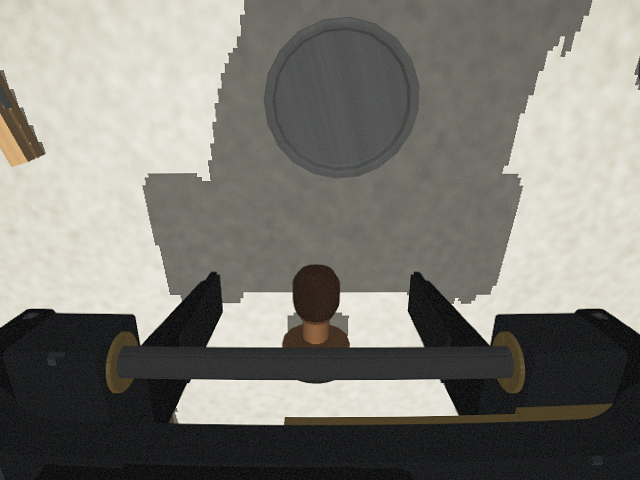

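```bash
python3 -m creep '[{"delta_pos":[0.02,0,0.165],"turn":[0,0,0],"grip":1},{"delta_pos":[0,0,0],"turn":[0,0,0],"grip":1},{"delta_pos":[0,0,0],"turn":[0,0,0],"grip":1},{"delta_pos":[0,0,0],"turn":[0,0,0],"grip":1},{"delta_pos":[0,0,0],"turn":[0,0,0],"grip":1},{"delta_pos":[0,0,0],"turn":[0,0,0],"grip":1},{"delta_pos":[0,0,0],"turn":[0,0,0],"grip":1},{"delta_pos":[0,0,0],"turn":[0,0,0],"grip":1},{"delta_pos":[0,0,0],"turn":[0,0,0],"grip":1},{"delta_pos":[0,0,0],"turn":[0,0,0],"grip":1},{"delta_pos":[0,0,0],"turn":[0,0,0],"grip":1},{"delta_pos":[0,0,0],"turn":[0,0,0],"grip":1}]' 12
python3 -m creep '[{"delta_pos":[0,0,-0.2],"turn":[0,0,0],"grip":1},{"delta_pos":[0,0,-0.4],"turn":[0,0,0],"grip":1},{"delta_pos":[0,0,-0.6],"turn":[0,0,0],"grip":1},{"delta_pos":[0,0,-0.7],"turn":[0,0,0],"grip":1},{"delta_pos":[0,0,-0.7],"turn":[0,0,0],"grip":1},{"delta_pos":[0,0,-0.4],"turn":[0,0,0],"grip":1},{"delta_pos":[0,0,0],"turn":[0,0,0],"grip":1},{"delta_pos":[0,0,0],"turn":[0,0,0],"grip":1}]'
python3 - <<'E'
from h import *
tip((.46,.07,.125)); snap('wrist','w21')
E
```

```text
t: 31.95
tcp_pos: [0.5482, -0.0074, -0.0199]
orientation: [-0.005, 2.964, -0.003]
wrist_force: [0.2, 0.3, 0.7]
gripper_width: 0.0232
t: 32.75
tcp_pos: [0.5269, -0.0072, 0.0982]
orientation: [-0.005, 2.964, -0.003]
wrist_force: [-0.4, -0.1, -1.2]
gripper_width: 0.0233
t 32.75 tip [ 0.5223 -0.0072  0.1238] yaw 90.19 tilt 10.18 j [-0.15  0.42  2.02  0.05  0.53 -1.77] w 0.0233 F [-0.4 -0.1 -1.2]
[0.46  0.07  0.125] units [ 1.521  1.934 -0.308]
```

View pics/w21.png

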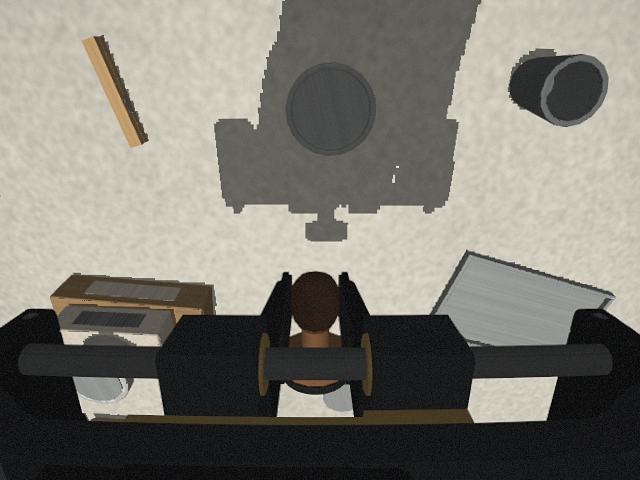

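```bash
python3 -m creep '[{"delta_pos":[0.3,0.4,-0.1],"turn":[0,0,0],"grip":1},{"delta_pos":[0.4,0.5,-0.1],"turn":[0,0,0],"grip":1},{"delta_pos":[0.4,0.5,-0.1],"turn":[0,0.3,0],"grip":1},{"delta_pos":[0.3,0.4,0],"turn":[0,0.6,0],"grip":1},{"delta_pos":[0.1,0.13,0],"turn":[0,0.8,0],"grip":1},{"delta_pos":[0,0,0],"turn":[0,0.8,0],"grip":1},{"delta_pos":[0,0,0],"turn":[0,0.8,0],"grip":1},{"delta_pos":[0,0,0],"turn":[0,0.8,0],"grip":1},{"delta_pos":[0,0,0],"turn":[0,0.8,0],"grip":1},{"delta_pos":[0,0,0],"turn":[0,0.8,0],"grip":1},{"delta_pos":[0,0,0],"turn":[0,0.8,0],"grip":1},{"delta_pos":[0,0,0],"turn":[0,0.8,0],"grip":1},{"delta_pos":[0,0,0],"turn":[0,0.8,0],"grip":1},{"delta_pos":[0,0,0],"turn":[0,0.8,0],"grip":1},{"delta_pos":[0,0,0],"turn":[0,0.8,0],"grip":1},{"delta_pos":[0,0,0],"turn":[0,0.8,0],"grip":1},{"delta_pos":[0,0,0],"turn":[0,0.7,0],"grip":1},{"delta_pos":[0,0,0],"turn":[0,0.5,0],"grip":1},{"delta_pos":[0,0,0],"turn":[0,0,0],"grip":1},{"delta_pos":[0,0,0],"turn":[0,0,0],"grip":1}]' 15
python3 - <<'E'
from h import *
tip((.46,.07,.06)); snap('wrist','w22'); snap('scene','s22'); crop('s22',200,60,440,240,3,'c22')
i=cv2.imread('pics/c22.png').astype(float);cv2.imwrite('pics/c22.png',np.clip(255*(i/255)**.5,0,255).astype(np.uint8))
E
```

```text
t: 34.8
tcp_pos: [0.4653, 0.0698, 0.0989]
orientation: [0.002, -2.093, 0.004]
wrist_force: [1.0, -0.6, 0.5]
gripper_width: 0.0231
t 34.8 tip [0.4878 0.0699 0.1118] yaw 90.19 tilt 60.07 j [ 0.01  0.9   1.44  0.    1.85 -1.57] w 0.0231 F [ 1.  -0.6  0.5]
[0.46 0.07 0.06] units [-0.777  0.008  1.249]
```

View pics/w22.png

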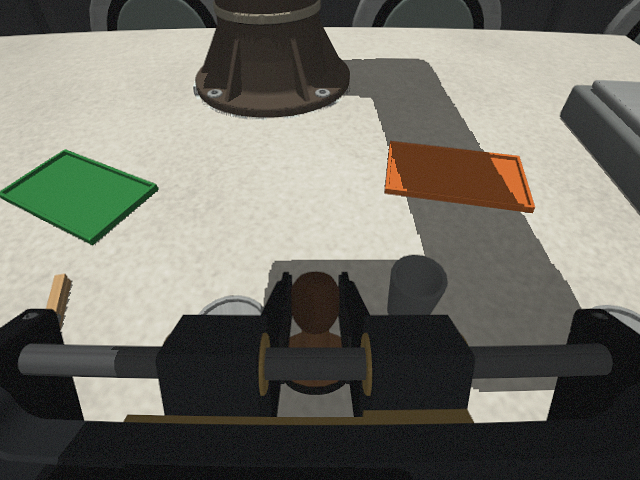

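View pics/c22.png

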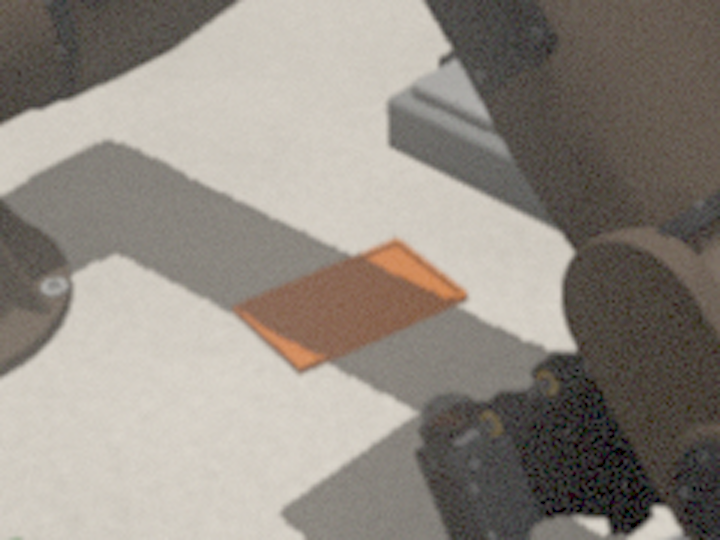

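```bash
python3 -m creep '[{"delta_pos":[0,0,0.3],"turn":[0,0.5,0],"grip":1},{"delta_pos":[0,0,0.4],"turn":[0,0.6,0],"grip":1},{"delta_pos":[0,0,0.2],"turn":[0,0.4,0],"grip":1},{"delta_pos":[0,0,0],"turn":[0,0,0],"grip":1},{"delta_pos":[0,0,0],"turn":[0,0,0],"grip":1}]'
python3 - <<'E'
from h import *
tip((.45,.07,.056),(.45,.07,.047))
E
```

```text
t: 35.4
tcp_pos: [0.4334, 0.0696, 0.0831]
orientation: [0.002, -1.936, 0.004]
wrist_force: [0.1, -0.9, -0.5]
gripper_width: 0.023
t 35.4 tip [0.4577 0.0697 0.0924] yaw 90.19 tilt 69.1 j [ 0.01  0.96  1.48  0.    1.9  -1.57] w 0.023 F [ 0.1 -0.9 -0.5]
[0.45  0.07  0.056] units [-0.782  0.009  0.505]
[0.45  0.07  0.047] units [-0.21  0.    0.08]
```

```bash
python3 -m creep '[{"delta_pos":[-0.3,0,0.2],"turn":[0,0,0],"grip":1},{"delta_pos":[-0.3,0,0.2],"turn":[0,0,0],"grip":1},{"delta_pos":[-0.18,0,0.1],"turn":[0,0,0],"grip":1},{"delta_pos":[0,0,0],"turn":[0,0,0],"grip":1},{"delta_pos":[0,0,0],"turn":[0,0,0],"grip":1}]'
python3 -m creep '[{"delta_pos":[-0.1,0,0.03],"turn":[0,0,0],"grip":1},{"delta_pos":[0,0,0],"turn":[0,0,0],"grip":1}]'
python3 -m creep '[{"delta_pos":[-0.1,0,0.03],"turn":[0,0,0],"grip":1},{"delta_pos":[0,0,0],"turn":[0,0,0],"grip":1}]'
python3 - <<'E'
from h import *
tip(); snap('wrist','w23')
E
```

```text
t: 35.9
tcp_pos: [0.426, 0.0695, 0.0472]
orientation: [0.002, -1.936, 0.004]
wrist_force: [-0.1, -0.6, -0.7]
gripper_width: 0.0231
t: 36.1
tcp_pos: [0.4263, 0.0695, 0.043]
orientation: [0.002, -1.937, 0.004]
wrist_force: [-0.4, -0.0, -1.5]
gripper_width: 0.0229
t: 36.3
tcp_pos: [0.4265, 0.0695, 0.0387]
orientation: [0.002, -1.936, 0.004]
wrist_force: [-0.3, -0.4, -0.5]
gripper_width: 0.0229
t 36.3 tip [0.4508 0.0696 0.0479] yaw 90.18 tilt 69.06 j [ 0.01  1.02  1.5   0.    1.83 -1.57] w 0.0229 F [-0.3 -0.4 -0.5]
```

View pics/w23.png

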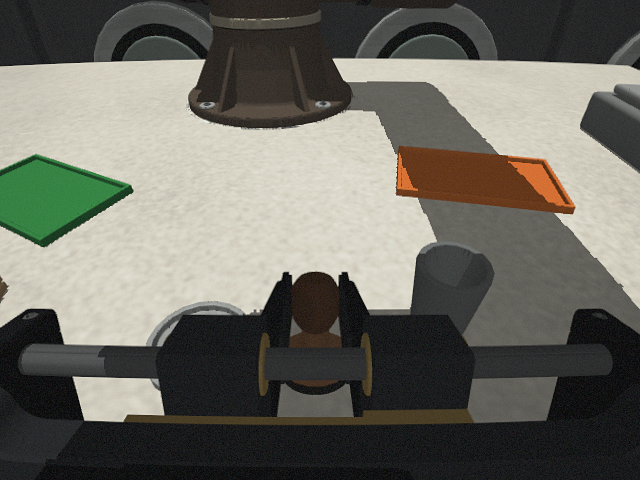

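```bash
python3 -m creep '[{"delta_pos":[-0.05,0,0.015],"turn":[0,0,0],"grip":1},{"delta_pos":[0,0,0],"turn":[0,0,0],"grip":1}]'
python3 -m creep '[{"delta_pos":[-0.05,0,0.015],"turn":[0,0,0],"grip":1},{"delta_pos":[0,0,0],"turn":[0,0,0],"grip":1}]'
python3 -m creep '[{"delta_pos":[-0.05,0,0.015],"turn":[0,0,0],"grip":1},{"delta_pos":[0,0,0],"turn":[0,0,0],"grip":1}]'
```

```text
t: 36.55
tcp_pos: [0.4267, 0.0695, 0.0367]
orientation: [0.002, -1.936, 0.004]
wrist_force: [-0.5, -0.9, -1.5]
gripper_width: 0.0233
t: 36.75
tcp_pos: [0.4268, 0.0695, 0.0346]
orientation: [0.002, -1.936, 0.004]
wrist_force: [-0.8, -0.8, -0.9]
gripper_width: 0.023
t: 36.95
tcp_pos: [0.4269, 0.0695, 0.0334]
orientation: [0.002, -1.935, 0.004]
wrist_force: [0.5, 0.5, 6.2]
gripper_width: 0.0229
```

```bash
python3 -m creep '[{"delta_pos":[0,0,0],"turn":[0,0,0],"grip":0.4},{"delta_pos":[0,0,0],"turn":[0,0,0],"grip":0.2},{"delta_pos":[0,0,0],"turn":[0,0,0],"grip":0.1},{"delta_pos":[0,0,0],"turn":[0,0,0],"grip":0.0},{"delta_pos":[0,0,0],"turn":[0,0,0],"grip":0.0},{"delta_pos":[0,0,0],"turn":[0,0,0],"grip":0.0}]'
python3 - <<'E'
from h import *
tip(); snap('wrist','w24')
E
```

```text
t: 37.55
tcp_pos: [0.427, 0.0695, 0.0327]
orientation: [0.002, -1.936, 0.004]
wrist_force: [-0.2, -0.2, -0.8]
gripper_width: 0.0471
t 37.55 tip [0.4513 0.0696 0.042 ] yaw 90.19 tilt 69.05 j [ 0.01  1.03  1.49  0.    1.82 -1.57] w 0.0471 F [-0.2 -0.2 -0.8]
```

View pics/w24.png

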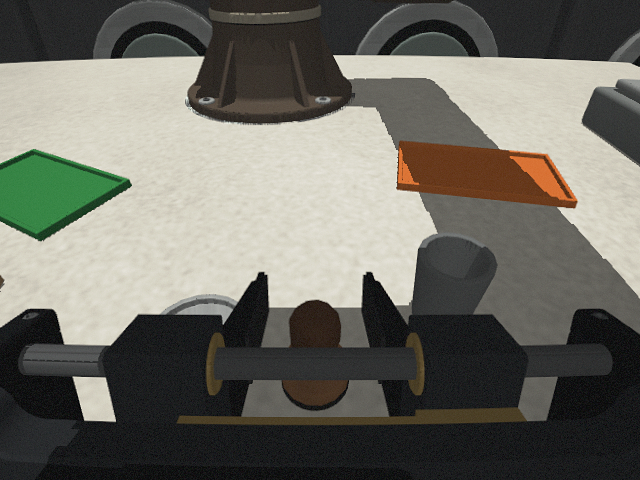

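The stamp is standing: its foot is flat at (315,390) and the knob is above it at (315,325). I raise straight up, turn the tool vertical and look.

```bash
python3 -m creep '[{"delta_pos":[0.2,0,-0.08],"turn":[0,0,0],"grip":0},{"delta_pos":[0.4,0,-0.15],"turn":[0,0,0],"grip":0},{"delta_pos":[0.6,0,-0.23],"turn":[0,0,0],"grip":0},{"delta_pos":[0.8,0,-0.3],"turn":[0,0,0],"grip":0},{"delta_pos":[0.8,0,-0.3],"turn":[0,0,0],"grip":0},{"delta_pos":[0.5,0,-0.2],"turn":[0,0,0],"grip":-1},{"delta_pos":[0,0,0],"turn":[0,-1,0],"grip":-1},{"delta_pos":[0,0,0],"turn":[0,-1,0],"grip":-1},{"delta_pos":[0,0,0],"turn":[0,-1,0],"grip":-1},{"delta_pos":[0,0,0],"turn":[0,-1,0],"grip":-1},{"delta_pos":[0,0,0],"turn":[0,-1,0],"grip":-1},{"delta_pos":[0,0,0],"turn":[0,-1,0],"grip":-1},{"delta_pos":[0,0,0],"turn":[0,-1,0],"grip":-1},{"delta_pos":[0,0,0],"turn":[0,-1,0],"grip":-1},{"delta_pos":[0,0,0],"turn":[0,-1,0],"grip":-1},{"delta_pos":[0,0,0],"turn":[0,-1,0],"grip":-1},{"delta_pos":[0,0,0],"turn":[0,-0.9,0],"grip":-1},{"delta_pos":[0,0,0],"turn":[0,-0.6,0],"grip":-1},{"delta_pos":[0,0,0],"turn":[0,0,0],"grip":-1},{"delta_pos":[0,0,0],"turn":[0,0,0],"grip":-1}]'
python3 - <<'E'
from h import *
tip(); orient(90,0); snap('wrist','w25')
E
```

```text
t: 39.6
tcp_pos: [0.4269, 0.0698, 0.175]
orientation: [0.005, -3.141, 0.003]
wrist_force: [0.4, -0.1, 0.4]
gripper_width: 0.0953
t 39.6 tip [0.4269 0.0699 0.201 ] yaw 90.19 tilt 0.13 j [ 0.01  0.24  2.02 -0.    0.89 -1.56] w 0.0953 F [ 0.4 -0.1  0.4]
turn total [-0.02 -0.01  0.03] rows 1 each [-0.019 -0.009  0.031]
```

View pics/w25.png

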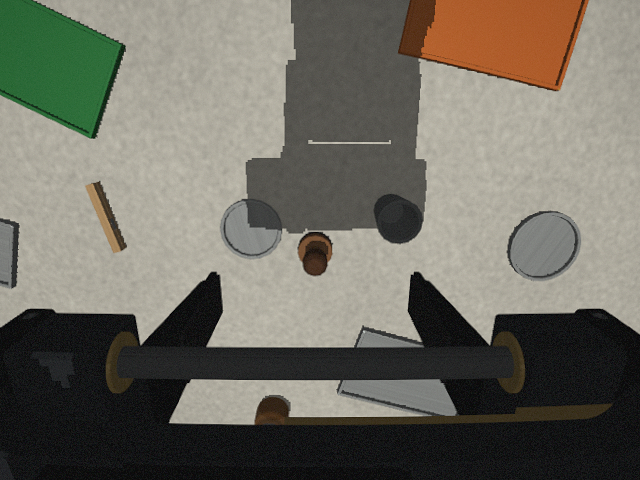

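Run:
```python
from h import *
s=load('w25')
print('knob',w(s,315,259,.046).round(4),'foot',w(s,315.5,248,.014).round(4),'dish',w(s,251.5,228.5,.008).round(4),'cup',w(s,403,220,.05).round(4),'tindish',w(s,544,245,.008).round(4),'ltray corner',w(s,365,328,.008).round(4))
crop('w25',210,190,350,290,5,'c25')
tip((.47,.0695,.10),(.47,.0695,.023))
```

```text
knob [0.4693 0.0698 0.046 ] foot [0.4697 0.0703 0.014 ] dish [0.451  0.0048 0.008 ] cup [0.43   0.1487 0.05  ] tindish [0.468  0.3118 0.008 ] ltray corner [0.5666 0.126  0.008 ]
t 39.65 tip [0.4273 0.0698 0.2007] yaw 90.18 tilt 0.14 j [ 0.01  0.24  2.02 -0.    0.89 -1.56] w 0.095 F [0.  0.4 0.3]
[0.47   0.0695 0.1   ] units [-1.071 -0.007  2.516]
[0.47   0.0695 0.023 ] units [-0.002  0.004  1.925]
```

View pics/c25.png

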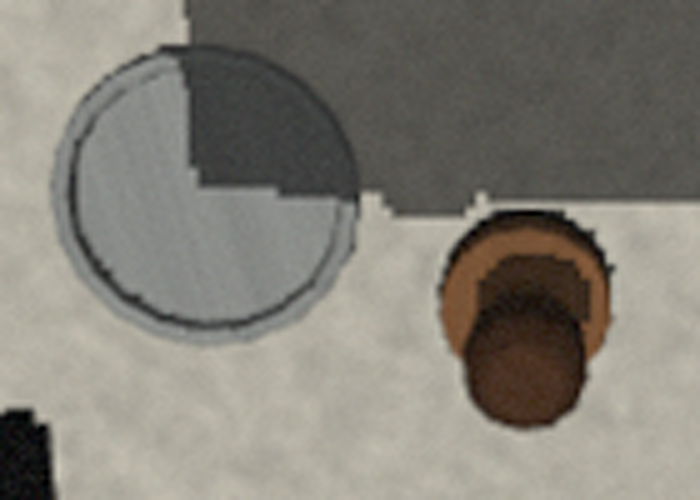

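```bash
python3 -m creep '[{"delta_pos":[-0.5,0,0.2],"turn":[0,0,0],"grip":-0.05},{"delta_pos":[-0.57,0,0.6],"turn":[0,0,0],"grip":-0.05},{"delta_pos":[0,0,0.8],"turn":[0,0,0],"grip":-0.05},{"delta_pos":[0,0,0.8],"turn":[0,0,0],"grip":-0.05},{"delta_pos":[0,0,0.4],"turn":[0,0,0],"grip":-0.05},{"delta_pos":[0,0,0],"turn":[0,0,0],"grip":-0.05}]' 12
python3 - <<'E'
from h import *
snap('wrist','w26'); tip((.47,.07,.023))
E
```

```text
t: 40.25
tcp_pos: [0.4689, 0.0696, 0.0598]
orientation: [0.005, -3.135, 0.003]
wrist_force: [0.2, -0.0, 0.1]
gripper_width: 0.053
t 40.3 tip [0.4697 0.0697 0.0872] yaw 90.18 tilt 0.26 j [ 0.01  0.47  2.05 -0.    0.63 -1.56] w 0.0515 F [0.1 1.  0.6]
[0.47  0.07  0.023] units [-0.015  0.011  1.604]
```

View pics/w26.png

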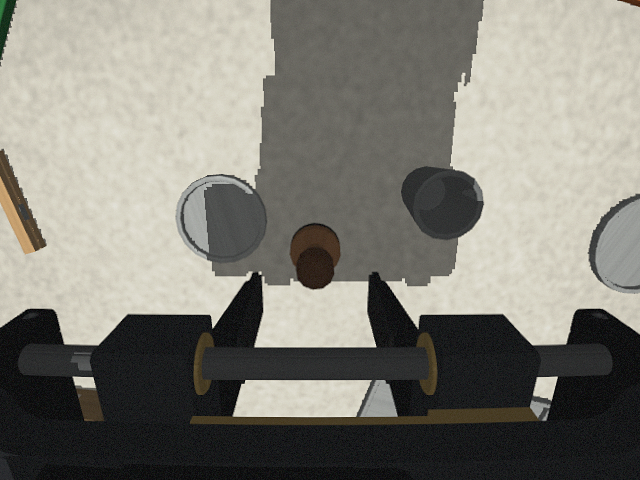

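```bash
python3 -m creep '[{"delta_pos":[0,0,0.5],"turn":[0,0,0],"grip":-0.05},{"delta_pos":[0,0,0.5],"turn":[0,0,0],"grip":-0.05},{"delta_pos":[0,0,0.4],"turn":[0,0,0],"grip":-0.05},{"delta_pos":[0,0,0.2],"turn":[0,0,0],"grip":-0.05},{"delta_pos":[0,0,0],"turn":[0,0,0],"grip":1},{"delta_pos":[0,0,0],"turn":[0,0,0],"grip":1},{"delta_pos":[0,0,0],"turn":[0,0,0],"grip":1},{"delta_pos":[0,0,0],"turn":[0,0,0],"grip":1},{"delta_pos":[0,0,0],"turn":[0,0,0],"grip":1},{"delta_pos":[0,0,0],"turn":[0,0,0],"grip":1},{"delta_pos":[0,0,0],"turn":[0,0,0],"grip":1}]' 15
python3 -m creep '[{"delta_pos":[0,0,-0.2],"turn":[0,0,0],"grip":1},{"delta_pos":[0,0,-0.4],"turn":[0,0,0],"grip":1},{"delta_pos":[0,0,-0.3],"turn":[0,0,0],"grip":1},{"delta_pos":[0,0,0],"turn":[0,0,0],"grip":1}]'
python3 - <<'E'
from h import *
snap('wrist','w27'); tip((.4525,.0045,.058),(.4525,.0045,.0275))
E
```

```text
t: 41.4
tcp_pos: [0.47, 0.0695, -0.0014]
orientation: [-0.005, 3.141, -0.003]
wrist_force: [-0.4, -2.1, 6.4]
gripper_width: 0.0233
t: 41.8
tcp_pos: [0.4702, 0.0697, 0.0355]
orientation: [-0.005, 3.14, -0.003]
wrist_force: [-0.1, -1.0, -0.6]
gripper_width: 0.0231
t 41.85 tip [0.4699 0.0698 0.0607] yaw 90.19 tilt 0.12 j [ 0.01  0.52  2.07 -0.    0.55 -1.56] w 0.0231 F [-0.3 -0.6 -0.9]
[0.4525 0.0045 0.058 ] units [ 0.44 -1.63  0.07]
[0.4525 0.0045 0.0275] units [0.001 0.002 0.762]
```

View pics/w27.png

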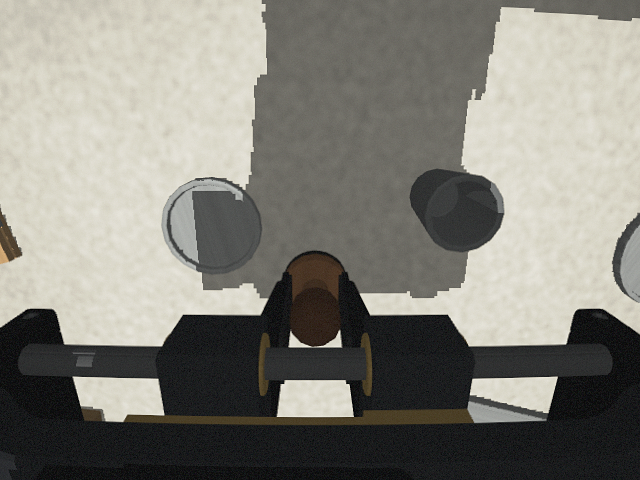

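```bash
python3 -m creep '[{"delta_pos":[0.1,-0.35,0],"turn":[0,0,0],"grip":1},{"delta_pos":[0.15,-0.6,0],"turn":[0,0,0],"grip":1},{"delta_pos":[0.13,-0.45,0],"turn":[0,0,0],"grip":1},{"delta_pos":[0.06,-0.23,0],"turn":[0,0,0],"grip":1},{"delta_pos":[0,0,0],"turn":[0,0,0],"grip":1},{"delta_pos":[0,0,0.3],"turn":[0,0,0],"grip":1},{"delta_pos":[0,0,0.3],"turn":[0,0,0],"grip":1},{"delta_pos":[0,0,0.15],"turn":[0,0,0],"grip":1},{"delta_pos":[0,0,0],"turn":[0,0,0],"grip":1},{"delta_pos":[0,0,0],"turn":[0,0,0],"grip":1}]'
python3 - <<'E'
from h import *
snap('wrist','w28'); tip((.4525,.0045,.0275)); crop('w28',200,180,430,380,3,'c28')
E
```

```text
t: 42.85
tcp_pos: [0.4523, 0.0047, 0.0042]
orientation: [0.006, -3.141, 0.003]
wrist_force: [0.2, -0.5, -1.0]
gripper_width: 0.0235
t 42.9 tip [0.4524 0.0046 0.0304] yaw 90.21 tilt 0.12 j [-0.13  0.56  2.14 -0.    0.44 -1.7 ] w 0.023 F [-0.4  0.2 -0.4]
[0.4525 0.0045 0.0275] units [-0.003 -0.003  0.073]
```

View pics/c28.png

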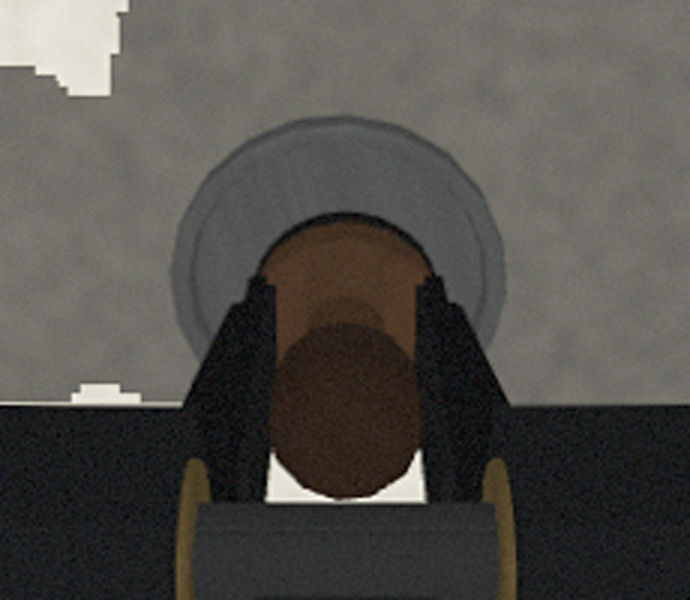

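```bash
python3 -m creep '[{"delta_pos":[0,0,0.06],"turn":[0,0,0],"grip":1},{"delta_pos":[0,0,0],"turn":[0,0,0],"grip":1},{"delta_pos":[0,0,0],"turn":[0,0,0],"grip":0.4},{"delta_pos":[0,0,0],"turn":[0,0,0],"grip":0.3},{"delta_pos":[0,0,0],"turn":[0,0,0],"grip":0},{"delta_pos":[0,0,0],"turn":[0,0,0],"grip":0},{"delta_pos":[0,0,0],"turn":[0,0,0],"grip":0},{"delta_pos":[0,0,-0.4],"turn":[0,0,0],"grip":0},{"delta_pos":[0,0,-0.8],"turn":[0,0,0],"grip":0},{"delta_pos":[0,0,-0.9],"turn":[0,0,0],"grip":0},{"delta_pos":[0,0,-0.9],"turn":[0,0,0],"grip":-1},{"delta_pos":[0,0,-0.4],"turn":[0,0,0],"grip":-1},{"delta_pos":[0,0,0],"turn":[0,0,0],"grip":-1},{"delta_pos":[0,0,0],"turn":[0,0,0],"grip":-1}]'
python3 - <<'E'
from h import *
snap('wrist','w29'); tip(); orient(-4)
E
```

```text
t: 44.3
tcp_pos: [0.4521, 0.0046, 0.1375]
orientation: [0.005, -3.141, 0.003]
wrist_force: [0.5, 0.6, -0.2]
gripper_width: 0.0744
t 44.35 tip [0.4519 0.0047 0.1629] yaw 90.19 tilt 0.16 j [-0.13  0.32  2.03 -0.    0.8  -1.71] w 0.0782 F [ 0.1 -0.6  0.1]
turn total [-0.03  0.   15.7 ] rows 16 each [-0.002  0.     0.981]
```

View pics/w29.png

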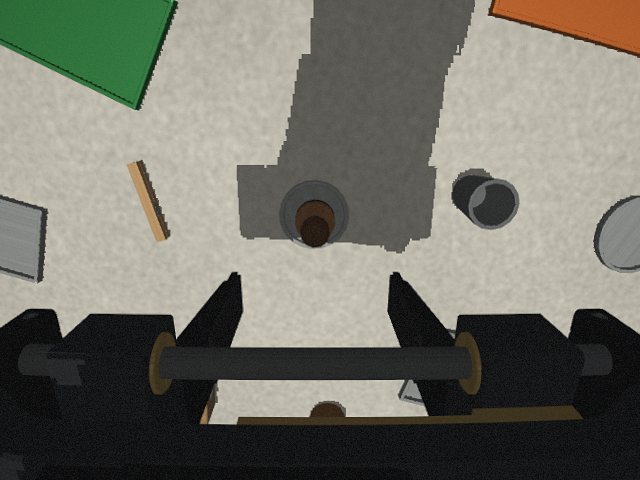

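The stamp stands upright in its dish at (315,215). Now the tin.

```bash
python3 - <<'E'
from h import *
plan(-4,(.632,-.15,.19))
E
python3 -m creep '[{"delta_pos":[0,0,-0.6],"turn":[0,0,1],"grip":-1},{"delta_pos":[0,0,-0.6],"turn":[0,0,1],"grip":-1},{"delta_pos":[0,0,0],"turn":[0,0,1],"grip":-1},{"delta_pos":[0,0,0],"turn":[0,0,1],"grip":-1},{"delta_pos":[0,0,0],"turn":[0,0,1],"grip":-1},{"delta_pos":[0,0,0],"turn":[0,0,1],"grip":-1},{"delta_pos":[0,0,0],"turn":[0,0,1],"grip":-1},{"delta_pos":[0,0,0],"turn":[0,0,1],"grip":-1},{"delta_pos":[0,0,0],"turn":[0,0,1],"grip":-1},{"delta_pos":[0,0,0],"turn":[0,0,1],"grip":-1},{"delta_pos":[0,0,0],"turn":[0,0,1],"grip":-1},{"delta_pos":[0,0,0],"turn":[0,0,1],"grip":-1},{"delta_pos":[0,0,0],"turn":[0,0,1],"grip":-1},{"delta_pos":[0,0,0],"turn":[0,0,1],"grip":-1},{"delta_pos":[0,0,0],"turn":[0,0,1],"grip":-1},{"delta_pos":[0,0,0],"turn":[0,0,0.7],"grip":-1},{"delta_pos":[0,0,0],"turn":[0,0,0],"grip":-1}]'
python3 - <<'E'
from h import *
tip((.632,-.15,.21))
E
```

```text
turn z units -14.302
[ 0.632 -0.15   0.19 ] after-turn units [ 3.544 -4.763 -0.676]
t: 46.05
tcp_pos: [0.4519, 0.0047, 0.1845]
orientation: [-2.298, -2.14, 0.005]
wrist_force: [-0.2, -0.3, -0.1]
gripper_width: 0.095
t 46.05 tip [0.452  0.0048 0.2105] yaw -4.08 tilt 0.2 j [-0.13  0.25  1.97 -0.    0.93 -0.06] w 0.095 F [-0.2 -0.3 -0.1]
[ 0.632 -0.15   0.21 ] units [-3.54   4.763  0.005]
```

```bash
python3 -m creep '[{"delta_pos":[-0.7,0.9,0],"turn":[0,0,0],"grip":-1},{"delta_pos":[-0.7,0.95,0],"turn":[0,0,0],"grip":-1},{"delta_pos":[-0.7,0.95,0],"turn":[0,0,0],"grip":-1},{"delta_pos":[-0.7,0.95,0.3],"turn":[0,0,0],"grip":-1},{"delta_pos":[-0.7,0.95,0.4],"turn":[0,0,0],"grip":-1},{"delta_pos":[0,0,0],"turn":[0,0,0],"grip":-1},{"delta_pos":[0,0,0],"turn":[0,0,0],"grip":-1}]'
python3 - <<'E'
from h import *
snap('wrist','w30'); tip(); crop('w30',240,90,420,330,3,'c30')
E
```

```text
t: 46.75
tcp_pos: [0.6295, -0.1484, 0.1556]
orientation: [-2.295, -2.142, 0.006]
wrist_force: [-0.7, -0.1, 0.2]
gripper_width: 0.0946
t 46.8 tip [ 0.6294 -0.1478  0.1827] yaw -3.94 tilt 0.19 j [-0.33  0.55  1.54 -0.    1.06 -0.26] w 0.0953 F [ 0.2 -0.6  0. ]
```

View pics/w30.png

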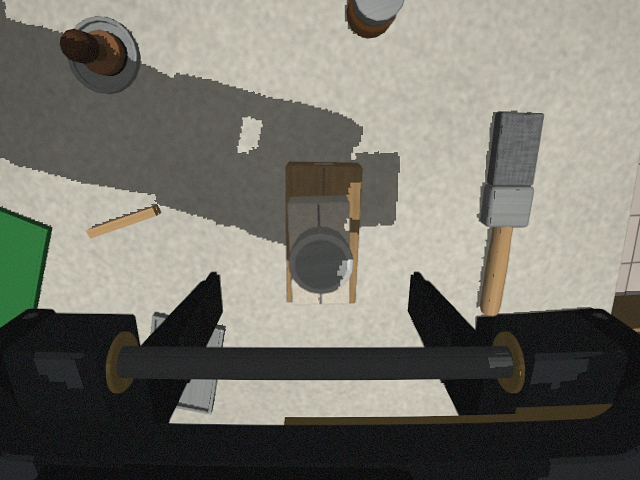

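Run:
```python
from h import *
s=load('w30'); t=w(s,320,261,.09); print('tin',t.round(4)); tip((t[0],t[1],.11),(t[0],t[1],.071))
```

```text
tin [ 0.6319 -0.1681  0.09  ]
t 46.8 tip [ 0.6294 -0.1478  0.1827] yaw -3.94 tilt 0.19 j [-0.33  0.55  1.54 -0.    1.06 -0.26] w 0.0953 F [ 0.2 -0.6  0. ]
[ 0.63192813 -0.16813538  0.11      ] units [-0.501  0.104  1.819]
[ 0.63192813 -0.16813538  0.071     ] units [0.001 0.003 0.975]
```

View pics/c30.png

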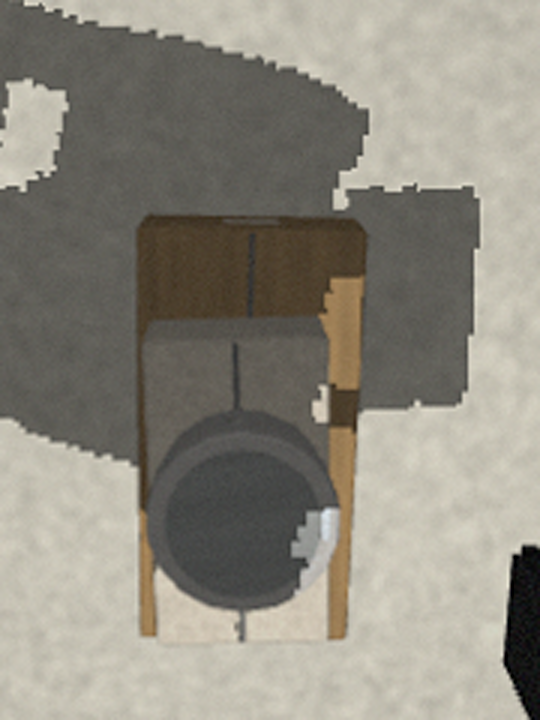

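```bash
python3 -m creep '[{"delta_pos":[-0.3,0.06,0.4],"turn":[0,0,0],"grip":-1},{"delta_pos":[-0.2,0.05,0.7],"turn":[0,0,0],"grip":-1},{"delta_pos":[0,0,0.7],"turn":[0,0,0],"grip":-1},{"delta_pos":[0,0,0.6],"turn":[0,0,0],"grip":-1},{"delta_pos":[0,0,0.39],"turn":[0,0,0],"grip":-1},{"delta_pos":[0,0,0],"turn":[0,0,0],"grip":-1},{"delta_pos":[0,0,0],"turn":[0,0,0],"grip":1},{"delta_pos":[0,0,0],"turn":[0,0,0],"grip":1},{"delta_pos":[0,0,0],"turn":[0,0,0],"grip":1},{"delta_pos":[0,0,0],"turn":[0,0,0],"grip":1},{"delta_pos":[0,0,0],"turn":[0,0,0],"grip":1},{"delta_pos":[0,0,0],"turn":[0,0,0],"grip":1},{"delta_pos":[0,0,0],"turn":[0,0,0],"grip":1},{"delta_pos":[0,0,0],"turn":[0,0,0],"grip":1},{"delta_pos":[0,0,0],"turn":[0,0,0],"grip":1}]' 20
python3 - <<'E'
from h import *
tip()
E
python3 -m creep '[{"delta_pos":[0,0,-0.2],"turn":[0,0,0],"grip":1},{"delta_pos":[0,0,-0.5],"turn":[0,0,0],"grip":1},{"delta_pos":[0,0,-0.6],"turn":[0,0,0],"grip":1},{"delta_pos":[0,0,-0.4],"turn":[0,0,0],"grip":1},{"delta_pos":[0,0,0],"turn":[0,0,0],"grip":1},{"delta_pos":[0,0,0],"turn":[0,0,0],"grip":1}]'
python3 - <<'E'
from h import *
snap('wrist','w31'); tip((.47,.3125,.115))
E
```

```text
t: 48.3
tcp_pos: [0.633, -0.1686, 0.0465]
orientation: [2.297, 2.142, -0.003]
wrist_force: [-0.5, 0.3, 2.3]
gripper_width: 0.0493
t 48.3 tip [ 0.633  -0.1686  0.0725] yaw -4.01 tilt 0.13 j [-0.36  0.69  1.61 -0.    0.85 -0.29] w 0.0493 F [-0.5  0.3  2.3]
t: 48.9
tcp_pos: [0.6328, -0.1684, 0.1141]
orientation: [2.297, 2.142, -0.003]
wrist_force: [-0.6, 0.1, -2.1]
gripper_width: 0.0495
t 48.95 tip [ 0.6326 -0.1683  0.1395] yaw -4.01 tilt 0.14 j [-0.36  0.61  1.56 -0.    0.98 -0.29] w 0.0491 F [ 0.1 -1.  -1.9]
[0.47   0.3125 0.115 ] units [11.706 -4.895  0.601]
```

View pics/w31.png

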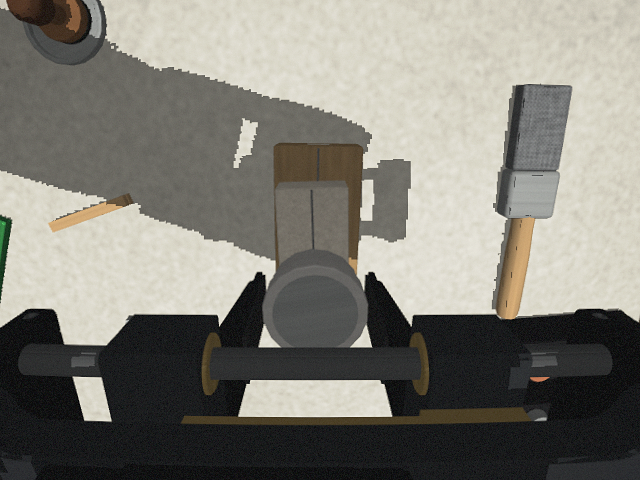

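```bash
python3 -m creep '[{"delta_pos":[0.4,-0.15,0],"turn":[0,0,0],"grip":1},{"delta_pos":[0.7,-0.3,0],"turn":[0,0,0],"grip":1},{"delta_pos":[0.9,-0.38,0],"turn":[0,0,0],"grip":1},{"delta_pos":[0.9,-0.38,0],"turn":[0,0,0],"grip":1},{"delta_pos":[0.9,-0.38,0],"turn":[0,0,0],"grip":1},{"delta_pos":[0.9,-0.38,0],"turn":[0,0,0],"grip":1},{"delta_pos":[0.9,-0.38,0],"turn":[0,0,0],"grip":1},{"delta_pos":[0.9,-0.38,0],"turn":[0,0,0],"grip":1},{"delta_pos":[0.9,-0.38,0],"turn":[0,0,0],"grip":1},{"delta_pos":[0.9,-0.38,0],"turn":[0,0,0],"grip":1},{"delta_pos":[0.9,-0.38,0],"turn":[0,0,0],"grip":1},{"delta_pos":[0.9,-0.38,0],"turn":[0,0,0],"grip":1},{"delta_pos":[0.6,-0.25,0],"turn":[0,0,0],"grip":1},{"delta_pos":[0.3,-0.1,0],"turn":[0,0,0],"grip":1},{"delta_pos":[0,0,0],"turn":[0,0,0],"grip":1},{"delta_pos":[0,0,0],"turn":[0,0,0],"grip":1}]'
python3 - <<'E'
from h import *
snap('wrist','w32'); tip((.47,.3125,.115))
E
```

```text
t: 50.55
tcp_pos: [0.4802, 0.2827, 0.1132]
orientation: [2.297, 2.142, -0.004]
wrist_force: [-0.2, 0.8, -1.1]
gripper_width: 0.0495
t 50.6 tip [0.4804 0.2824 0.1393] yaw -4.05 tilt 0.16 j [ 0.41  0.49  1.81 -0.    0.85  0.49] w 0.0494 F [ 0.4 -0.5 -0.9]
[0.47   0.3125 0.115 ] units [ 0.734 -0.312  0.606]
```

View pics/w32.png

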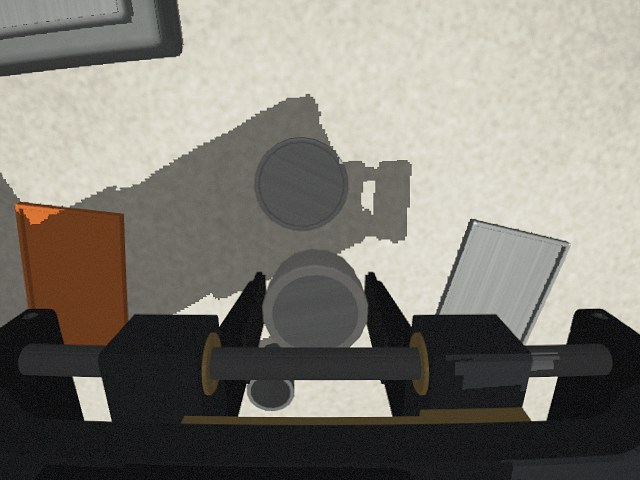

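Run:
```python
from h import *
s=load('w32'); t=w(s,301.5,184,.008); print('dish',t.round(4)); t=(np.array(t)+[.4695,.313,.008])/2;print(t.round(4)); tip((t[0],t[1],.139),(t[0],t[1],.025),(t[0],t[1],.0125))
```

```text
dish [0.4715 0.3155 0.008 ]
[0.4705 0.3143 0.008 ]
t 50.6 tip [0.4804 0.2824 0.1393] yaw -4.05 tilt 0.16 j [ 0.41  0.49  1.81 -0.    0.85  0.49] w 0.0494 F [ 0.4 -0.5 -0.9]
[0.4704966  0.31425595 0.139     ] units [ 0.777 -0.304  0.006]
[0.4704966  0.31425595 0.025     ] units [0.007 0.003 2.85 ]
[0.4704966  0.31425595 0.0125    ] units [0.001 0.    0.312]
```

```bash
python3 -m creep '[{"delta_pos":[0.4,-0.16,0],"turn":[0,0,0],"grip":1},{"delta_pos":[0.39,-0.15,0],"turn":[0,0,0],"grip":1},{"delta_pos":[0,0,0.4],"turn":[0,0,0],"grip":1},{"delta_pos":[0,0,0.8],"turn":[0,0,0],"grip":1},{"delta_pos":[0,0,0.8],"turn":[0,0,0],"grip":1},{"delta_pos":[0,0,0.5],"turn":[0,0,0],"grip":1},{"delta_pos":[0,0,0.35],"turn":[0,0,0],"grip":1},{"delta_pos":[0,0,0],"turn":[0,0,0],"grip":1},{"delta_pos":[0,0,0],"turn":[0,0,0],"grip":1}]'
python3 - <<'E'
from h import *
snap('wrist','w33'); tip((.471,.315,.012))
E
```

```text
t: 51.5
tcp_pos: [0.4704, 0.3155, -0.0]
orientation: [2.297, 2.141, -0.002]
wrist_force: [0.1, 0.4, -0.2]
gripper_width: 0.0494
t 51.55 tip [0.4706 0.3157 0.0264] yaw -4.03 tilt 0.08 j [ 0.48  0.66  1.86 -0.    0.62  0.55] w 0.0493 F [-0.6  0.4 -1.3]
[0.471 0.315 0.012] units [-0.016  0.012  0.36 ]
```

View pics/w33.png

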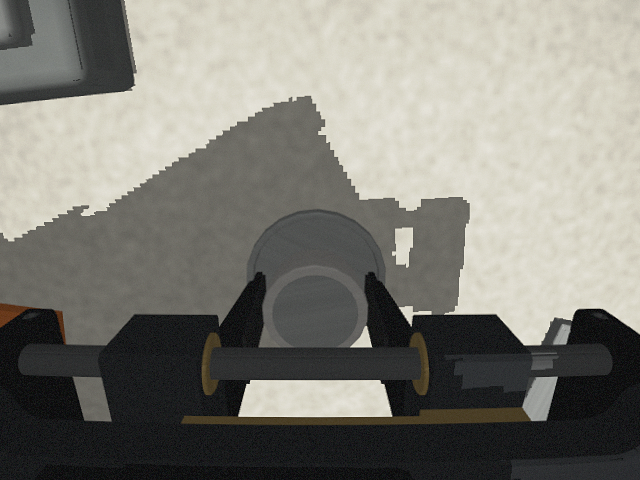

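Laterally the tin (315) is centred on the dish (316). I lower it to the floor and release with a small opening.

```bash
python3 -m creep '[{"delta_pos":[0,0,0.25],"turn":[0,0,0],"grip":1},{"delta_pos":[0,0,0.1],"turn":[0,0,0],"grip":1},{"delta_pos":[0,0,0],"turn":[0,0,0],"grip":1}]'
python3 -m creep '[{"delta_pos":[0,0,0],"turn":[0,0,0],"grip":-0.1},{"delta_pos":[0,0,0],"turn":[0,0,0],"grip":-0.3},{"delta_pos":[0,0,0],"turn":[0,0,0],"grip":-0.4},{"delta_pos":[0,0,0],"turn":[0,0,0],"grip":-0.4},{"delta_pos":[0,0,0],"turn":[0,0,0],"grip":-0.4},{"delta_pos":[0,0,-0.3],"turn":[0,0,0],"grip":-0.4},{"delta_pos":[0,0,-0.7],"turn":[0,0,0],"grip":-0.4},{"delta_pos":[0,0,-0.9],"turn":[0,0,0],"grip":-0.4},{"delta_pos":[0,0,-0.9],"turn":[0,0,0],"grip":-1},{"delta_pos":[0,0,-0.3],"turn":[0,0,0],"grip":-1},{"delta_pos":[0,0,0],"turn":[0,0,0],"grip":-1}]'
python3 - <<'E'
from h import *
snap('wrist','w34'); tip((.632,-.15,.15))
E
```

```text
t: 51.85
tcp_pos: [0.4699, 0.3154, -0.0148]
orientation: [2.297, 2.142, -0.003]
wrist_force: [0.6, 0.3, -0.8]
gripper_width: 0.0493
t: 52.95
tcp_pos: [0.4707, 0.3161, 0.1116]
orientation: [2.296, 2.141, 0.003]
wrist_force: [-0.5, -0.5, -0.1]
gripper_width: 0.0853
t 53.0 tip [0.47   0.3157 0.1359] yaw -4.01 tilt 0.09 j [ 0.48  0.5   1.79 -0.    0.85  0.55] w 0.0892 F [-0.1 -0.5 -0.9]
[ 0.632 -0.15   0.15 ] units [-11.332   4.854  -0.333]
```

View pics/w34.png

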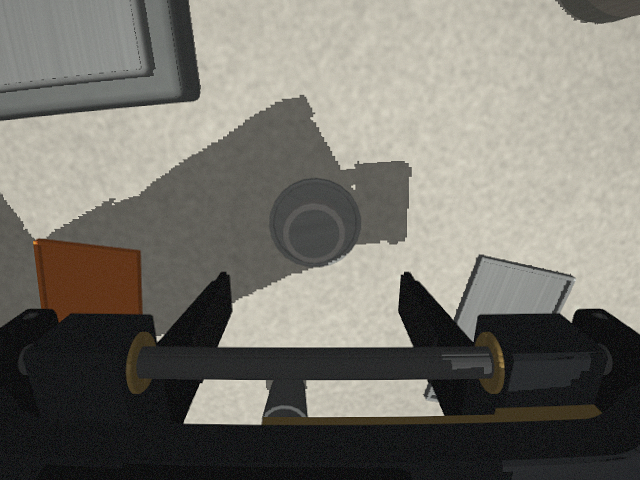

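```bash
python3 -m creep '[{"delta_pos":[-0.5,0.2,-0.1],"turn":[0,0,0],"grip":-1},{"delta_pos":[-0.9,0.38,-0.2],"turn":[0,0,0],"grip":-1},{"delta_pos":[-0.9,0.4,-0.1],"turn":[0,0,0],"grip":-1},{"delta_pos":[-0.9,0.4,0],"turn":[0,0,0],"grip":-1},{"delta_pos":[-0.9,0.4,0],"turn":[0,0,0],"grip":-1},{"delta_pos":[-0.9,0.4,0],"turn":[0,0,0],"grip":-1},{"delta_pos":[-0.9,0.4,0],"turn":[0,0,0],"grip":-1},{"delta_pos":[-0.9,0.4,0],"turn":[0,0,0],"grip":-1},{"delta_pos":[-0.9,0.4,0],"turn":[0,0,0],"grip":-1},{"delta_pos":[-0.9,0.4,0],"turn":[0,0,0],"grip":-1},{"delta_pos":[-0.9,0.4,0],"turn":[0,0,0],"grip":-1},{"delta_pos":[-0.9,0.4,0],"turn":[0,0,0],"grip":-1},{"delta_pos":[-0.7,0.28,0],"turn":[0,0,0],"grip":-1},{"delta_pos":[0,0,0],"turn":[0,0,0],"grip":-1},{"delta_pos":[0,0,0],"turn":[0,0,0],"grip":-1}]'
python3 - <<'E'
from h import *
s=load('w34');print('tin',w(s,314,232,.029).round(4),'dish',w(s,315,222.5,.008).round(4))
snap('wrist','w35'); tip(); crop('w35',240,90,420,330,3,'c35')
E
```

```text
t: 54.5
tcp_pos: [0.632, -0.1408, 0.1243]
orientation: [-2.298, -2.14, 0.005]
wrist_force: [0.2, 0.8, 0.7]
gripper_width: 0.0953
tin [0.4703 0.3144 0.029 ] dish [0.4712 0.3162 0.008 ]
t 54.55 tip [ 0.6322 -0.1401  0.1508] yaw -4.02 tilt 0.2 j [-0.32  0.59  1.56 -0.    0.99 -0.25] w 0.0948 F [-0.2  0.5 -0.4]
```

View pics/w35.png

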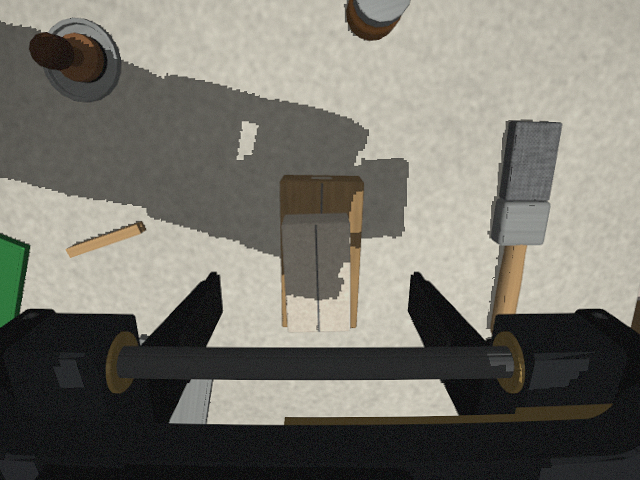

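View pics/c35.png

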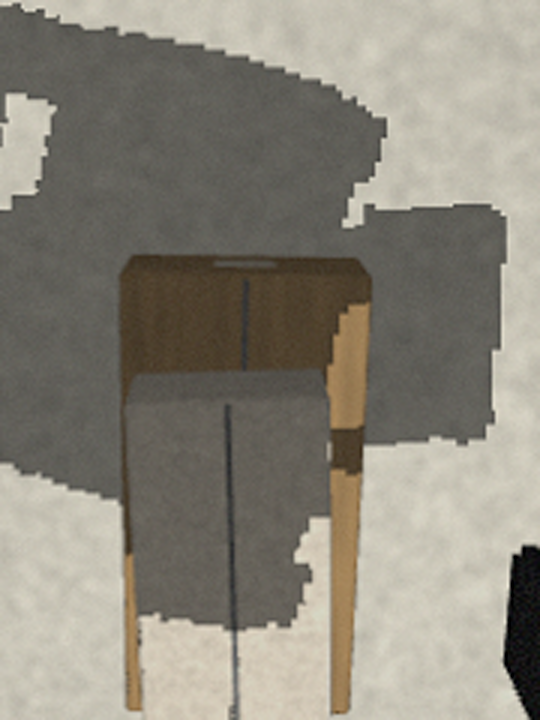

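Run:
```python
from h import *
s=load('w35')
P=np.array([w(s,u,v,.064)[:2] for u,v in[(282,224.5),(349.5,223.2),(351,331.5),(288.5,331.5)]])
print(P.round(4)); m=P.mean(0); e=(P[0]+P[1]-P[2]-P[3])/2; print('ctr',m.round(4),'len',np.hypot(*e).round(4),'wid',np.linalg.norm(P[0]-P[1]).round(4),np.linalg.norm(P[3]-P[2]).round(4),'long yaw',np.degrees(np.arctan2(e[1],e[0])).round(1))
L=np.array([w(s,u,v,.034)[:2] for u,v in[(240+122/3,90+275/3),(240+371/3,90+275/3),(240+350/3,90+712/3),(240+127/3,90+710/3)]])
print(L.round(4),L.mean(0))
plan(-1.9,(m[0],m[1],.10),(m[0],m[1],.042))
```

```text
[[ 0.6092 -0.1284]
 [ 0.6576 -0.1308]
 [ 0.6551 -0.22  ]
 [ 0.6056 -0.2166]]
ctr [ 0.6319 -0.174 ] len 0.0887 wid 0.0485 0.0495 long yaw 88.0
[[ 0.608  -0.1023]
 [ 0.6722 -0.1068]
 [ 0.6621 -0.2353]
 [ 0.5967 -0.2301]] [ 0.63474529 -0.16863473]
turn z units -0.353
[ 0.63187178 -0.17397419  0.1       ] after-turn units [-0.847  0.021  1.269]
[ 0.63187178 -0.17397419  0.042     ] after-turn units [0.   0.   1.45]
```

```bash
python3 -m creep '[{"delta_pos":[-0.42,0.01,0],"turn":[0,0,-0.35],"grip":-1},{"delta_pos":[-0.43,0.01,0.3],"turn":[0,0,0],"grip":-1},{"delta_pos":[0,0,0.5],"turn":[0,0,0],"grip":-1},{"delta_pos":[0,0,0.7],"turn":[0,0,0],"grip":-1},{"delta_pos":[0,0,0.7],"turn":[0,0,0],"grip":-1},{"delta_pos":[0,0,0.5],"turn":[0,0,0],"grip":-1},{"delta_pos":[0,0,0],"turn":[0,0,0],"grip":-1},{"delta_pos":[0,0,0],"turn":[0,0,0],"grip":1},{"delta_pos":[0,0,0],"turn":[0,0,0],"grip":1},{"delta_pos":[0,0,0],"turn":[0,0,0],"grip":1},{"delta_pos":[0,0,0],"turn":[0,0,0],"grip":1},{"delta_pos":[0,0,0],"turn":[0,0,0],"grip":1},{"delta_pos":[0,0,0],"turn":[0,0,0],"grip":1},{"delta_pos":[0,0,0],"turn":[0,0,0],"grip":1},{"delta_pos":[0,0,0],"turn":[0,0,0],"grip":1},{"delta_pos":[0,0,0],"turn":[0,0,0],"grip":1}]' 25
python3 - <<'E'
from h import *
tip()
E
python3 -m creep '[{"delta_pos":[0,0,-0.2],"turn":[0,0,0],"grip":1},{"delta_pos":[0,0,-0.5],"turn":[0,0,0],"grip":1},{"delta_pos":[0,0,-0.6],"turn":[0,0,0],"grip":1},{"delta_pos":[0,0,-0.4],"turn":[0,0,0],"grip":1},{"delta_pos":[0,0,0],"turn":[0,0,0],"grip":1},{"delta_pos":[0,0,0],"turn":[0,0,0],"grip":1}]'
python3 - <<'E'
from h import *
snap('wrist','w36'); tip(); plan(-16.1,(.468,-.315,.108))
E
```

```text
t: 56.15
tcp_pos: [0.6319, -0.175, 0.0186]
orientation: [2.257, 2.183, -0.003]
wrist_force: [-1.4, 1.4, 4.2]
gripper_width: 0.0501
t 56.15 tip [ 0.632  -0.175   0.0446] yaw -1.91 tilt 0.13 j [-0.37  0.73  1.62 -0.    0.79 -0.33] w 0.0501 F [-1.4  1.4  4.2]
t: 56.75
tcp_pos: [0.6318, -0.1748, 0.0861]
orientation: [2.258, 2.184, -0.003]
wrist_force: [-0.2, -0.3, -2.1]
gripper_width: 0.0494
t 56.8 tip [ 0.6316 -0.1747  0.1115] yaw -1.91 tilt 0.15 j [-0.37  0.64  1.58 -0.    0.92 -0.33] w 0.0501 F [-0.6 -0.3 -2.3]
turn z units 2.365
[ 0.468 -0.315  0.108] after-turn units [-4.505 -2.956  0.087]
```

View pics/w36.png

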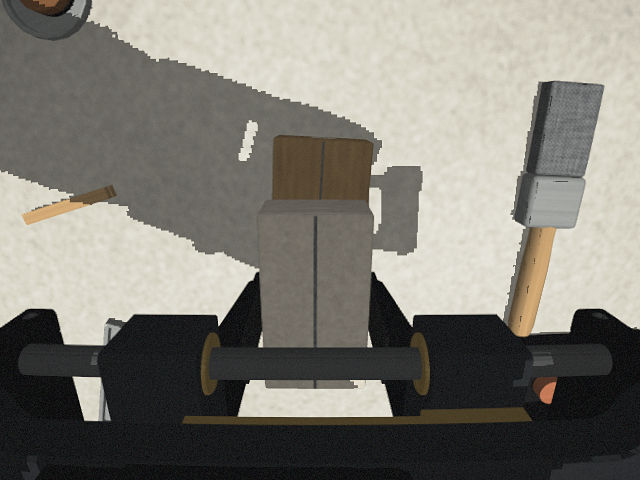

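```bash
python3 - <<'E'
from h import *
crop('w1',200,300,300,400,6,'c37')
s=load('top0')
E
python3 -m creep '[{"delta_pos":[0,0,0],"turn":[0,0,0.8],"grip":1},{"delta_pos":[0,0,0],"turn":[0,0,0.8],"grip":1},{"delta_pos":[-0.3,-0.2,0],"turn":[0,0,0.77],"grip":1},{"delta_pos":[-0.6,-0.4,0],"turn":[0,0,0],"grip":1},{"delta_pos":[-0.8,-0.5,0],"turn":[0,0,0],"grip":1},{"delta_pos":[-0.8,-0.5,0],"turn":[0,0,0],"grip":1},{"delta_pos":[-0.8,-0.5,0],"turn":[0,0,0],"grip":1},{"delta_pos":[-0.6,-0.4,0],"turn":[0,0,0],"grip":1},{"delta_pos":[-0.3,-0.2,0],"turn":[0,0,0],"grip":1},{"delta_pos":[0,0,0],"turn":[0,0,0],"grip":1},{"delta_pos":[0,0,0],"turn":[0,0,0],"grip":1}]'
python3 - <<'E'
from h import *
snap('wrist','w38');snap('top','t38'); tip((.468,-.315,.11)); crop('t38',400,180,600,330,4,'c38')
E
```

```text
t: 57.9
tcp_pos: [0.4827, -0.3068, 0.0864]
orientation: [2.511, 1.887, -0.003]
wrist_force: [-0.4, -0.5, -1.5]
gripper_width: 0.0502
t 58.0 tip [ 0.4831 -0.3063  0.1125] yaw -16.07 tilt 0.12 j [-0.68  0.54  1.8  -0.    0.81 -0.4 ] w 0.0499 F [ 0.3  0.1 -1.6]
[ 0.468 -0.315  0.11 ] units [-0.314 -0.304  0.063]
```

View pics/c37.png

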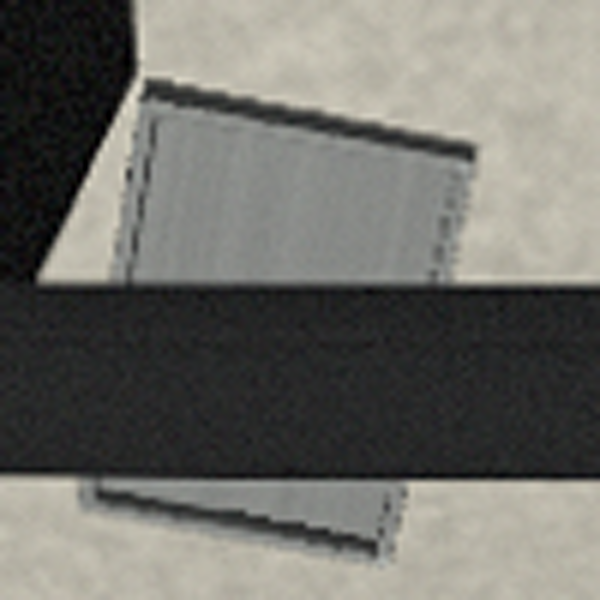

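View pics/w38.png

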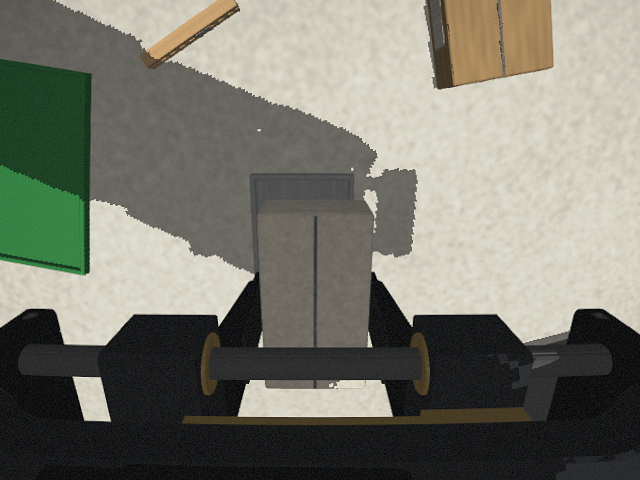

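View pics/c38.png

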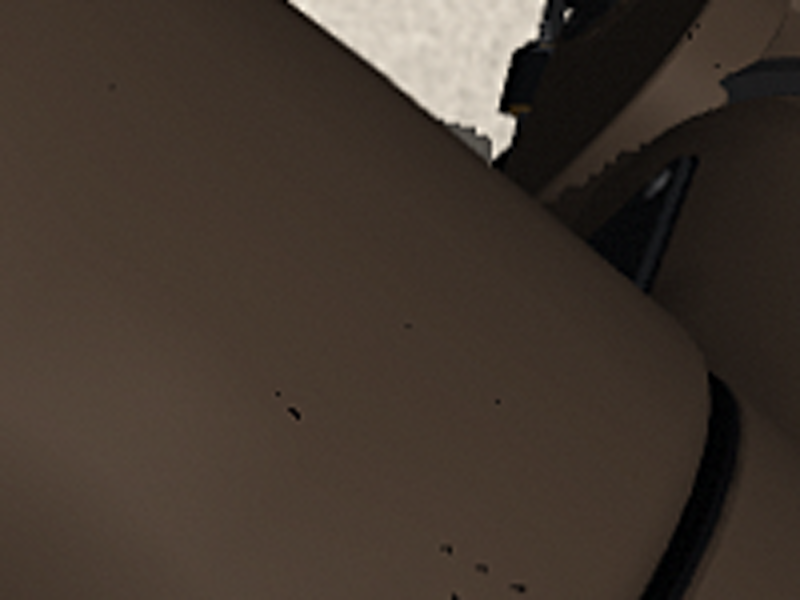

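Run:
```python
from h import *
s=load('w1')
P=np.array([w(s,u,v,.008)[:2] for u,v in[(224.1,313.3),(279,324.7),(264.5,393.5),(213.3,384)]]); print(P.round(4),P.mean(0).round(4),np.linalg.norm(P[0]-P[1]),np.linalg.norm(P[1]-P[2]))
s=load('w38')
a=w(s,251,174,.008)[:2];b=w(s,354.5,174,.008)[:2]; d=b-a;print(a,b,np.hypot(*d)); yaw=np.degrees(np.arctan2(d[1],d[0]));print('jaw yaw',yaw)
n=np.array([d[1],-d[0]])/np.hypot(*d); print('ctr',((a+b)/2+n*.059).round(4))
```

```text
[[ 0.4504 -0.2469]
 [ 0.5234 -0.2691]
 [ 0.4905 -0.3837]
 [ 0.4171 -0.3625]] [ 0.4703 -0.3156] 0.07634294232581516 0.1192214317157934
[ 0.44981184 -0.2509699 ] [ 0.52334197 -0.27227784] 0.07655526533977905
jaw yaw -16.160804881383388
ctr [ 0.4702 -0.3183]
```

Run:
```python
from h import *
tip((.4697,-.317,.1125),(.4697,-.317,.0155))
```

```text
t 58.0 tip [ 0.4831 -0.3063  0.1125] yaw -16.07 tilt 0.12 j [-0.68  0.54  1.8  -0.    0.81 -0.4 ] w 0.0499 F [ 0.3  0.1 -1.6]
[ 0.4697 -0.317   0.1125] units [-0.35  -0.249  0.001]
[ 0.4697 -0.317   0.0155] units [5.000e-03 1.000e-03 2.425e+00]
```

```bash
python3 -m creep '[{"delta_pos":[-0.2,-0.15,0],"turn":[0,0,0],"grip":1},{"delta_pos":[-0.15,-0.1,0.2],"turn":[0,0,0],"grip":1},{"delta_pos":[0,0,0.6],"turn":[0,0,0],"grip":1},{"delta_pos":[0,0,0.7],"turn":[0,0,0],"grip":1},{"delta_pos":[0,0,0.5],"turn":[0,0,0],"grip":1},{"delta_pos":[0,0,0.25],"turn":[0,0,0],"grip":1},{"delta_pos":[0,0,0],"turn":[0,0,0],"grip":1},{"delta_pos":[0,0,0],"turn":[0,0,0],"grip":1}]'
python3 - <<'E'
from h import *
snap('wrist','w39'); tip((.4697,-.317,.0146))
E
```

```text
t: 58.8
tcp_pos: [0.4689, -0.3182, -0.0028]
orientation: [2.51, 1.887, -0.003]
wrist_force: [-0.1, 0.5, -1.5]
gripper_width: 0.0496
t 58.85 tip [ 0.4691 -0.3182  0.0236] yaw -16.13 tilt 0.16 j [-0.71  0.67  1.87 -0.    0.61 -0.43] w 0.0496 F [ 1.   0.4 -0.7]
[ 0.4697 -0.317   0.0146] units [0.035 0.007 0.224]
```

View pics/w39.png

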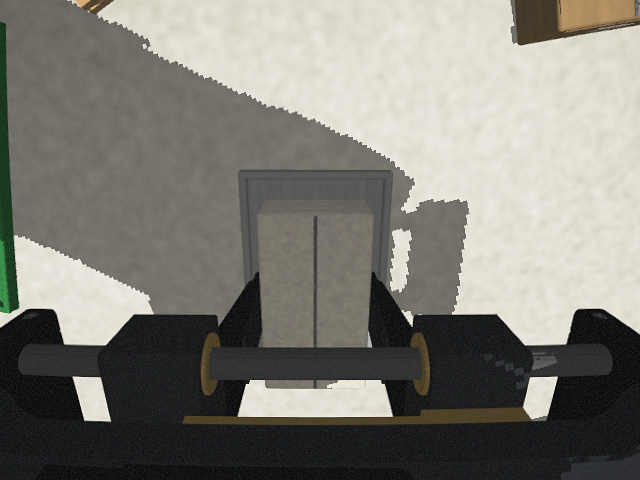

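```bash
python3 - <<'E'
from h import *
s=load('w39')
a=w(s,315,200.5,.013)[:2];b=w(s,315,170.5,.008)[:2];print(a,b,np.linalg.norm(a-b), 'want .014')
E
python3 -m creep '[{"delta_pos":[0,0,0.2],"turn":[0,0,0],"grip":1},{"delta_pos":[0,0,0],"turn":[0,0,0],"grip":1}]'
```

```text
[ 0.48178279 -0.27492072] [ 0.48570674 -0.26133074] 0.014145142337705752 want .014
t: 59.05
tcp_pos: [0.4686, -0.3179, -0.0115]
orientation: [2.51, 1.887, -0.003]
wrist_force: [0.9, 0.2, -1.5]
gripper_width: 0.0497
```

```bash
python3 -m creep '[{"delta_pos":[0,0,0],"turn":[0,0,0],"grip":-0.1},{"delta_pos":[0,0,0],"turn":[0,0,0],"grip":-0.3},{"delta_pos":[0,0,0],"turn":[0,0,0],"grip":-0.5},{"delta_pos":[0,0,0],"turn":[0,0,0],"grip":-0.5},{"delta_pos":[0,0,0],"turn":[0,0,0],"grip":-0.5},{"delta_pos":[0,0,-0.3],"turn":[0,0,0],"grip":-0.5},{"delta_pos":[0,0,-0.7],"turn":[0,0,0],"grip":-0.5},{"delta_pos":[0,0,-0.9],"turn":[0,0,0],"grip":-1},{"delta_pos":[0,0,-0.9],"turn":[0,0,0],"grip":-1},{"delta_pos":[0,0,-0.3],"turn":[0,0,0],"grip":-1},{"delta_pos":[0,0,0],"turn":[0,0,0],"grip":-1}]'
python3 - <<'E'
from h import *
snap('wrist','w40'); tip();plan(-4.7,(.6347,-.1500,.13))
E
```

```text
t: 60.15
tcp_pos: [0.4694, -0.3182, 0.1149]
orientation: [2.507, 1.885, -0.002]
wrist_force: [-0.1, -0.3, -0.7]
gripper_width: 0.0941
t 60.2 tip [ 0.4688 -0.3176  0.1392] yaw -16.13 tilt 0.16 j [-0.71  0.5   1.79 -0.    0.86 -0.43] w 0.0945 F [ 0.  -0.1  0.5]
turn z units -1.905
[ 0.6347 -0.15    0.13  ] after-turn units [4.517 3.789 0.23 ]
```

View pics/w40.png

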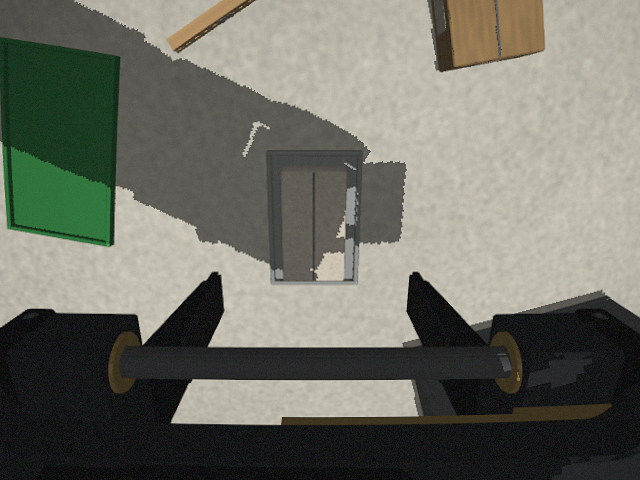

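The small carton lies inside its tray, in the area (270–360, 152–283). Now to the large carton.

```bash
python3 -m creep '[{"delta_pos":[0,0,0],"turn":[0,0,-1],"grip":-1},{"delta_pos":[0.3,0.25,0],"turn":[0,0,-0.9],"grip":-1},{"delta_pos":[0.7,0.6,0],"turn":[0,0,0],"grip":-1},{"delta_pos":[0.8,0.65,0],"turn":[0,0,0],"grip":-1},{"delta_pos":[0.8,0.65,0],"turn":[0,0,0],"grip":-1},{"delta_pos":[0.8,0.7,0],"turn":[0,0,0],"grip":-1},{"delta_pos":[0.7,0.6,0],"turn":[0,0,0],"grip":-1},{"delta_pos":[0.42,0.34,0],"turn":[0,0,0],"grip":-1},{"delta_pos":[0,0,0],"turn":[0,0,0],"grip":-1},{"delta_pos":[0,0,0],"turn":[0,0,0],"grip":-1}]'
python3 - <<'E'
from h import *
snap('wrist','w41'); tip()
E
```

```text
t: 61.2
tcp_pos: [0.635, -0.1509, 0.1105]
orientation: [-2.309, -2.128, 0.006]
wrist_force: [0.1, -0.7, -0.4]
gripper_width: 0.0951
t 61.25 tip [ 0.6349 -0.1514  0.1369] yaw -4.74 tilt 0.2 j [-0.33  0.61  1.56 -0.    0.97 -0.25] w 0.0951 F [ 0.  -0.6 -0.9]
```

View pics/w41.png

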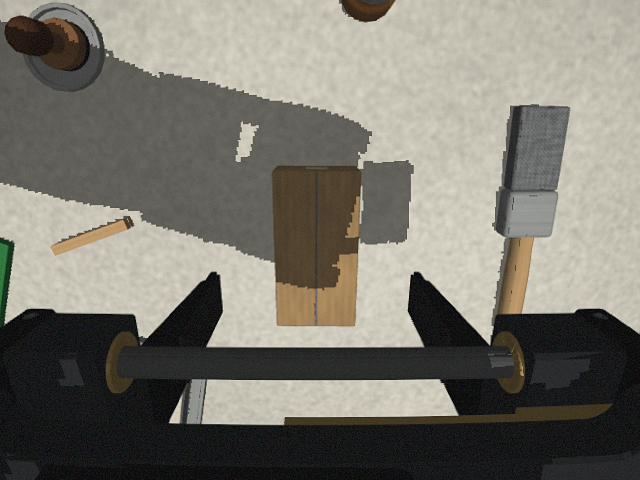

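Run:
```python
from h import *
s=load('w41')
P=np.array([w(s,u,v,.034)[:2] for u,v in[(273,174),(361,173),(355.5,325.5),(277,325.5)]])
m=P.mean(0); e=(P[0]+P[1]-P[2]-P[3])/2; print('ctr',m.round(4),'len',np.hypot(*e).round(4),'wid',np.linalg.norm(P[0]-P[1]).round(4),np.linalg.norm(P[3]-P[2]).round(4),'long yaw',np.degrees(np.arctan2(e[1],e[0])).round(1))
tip((m[0],m[1],.1369),(m[0],m[1],.010))
```

```text
ctr [ 0.6347 -0.1693] len 0.127 wid 0.0646 0.0658 long yaw 85.1
t 61.25 tip [ 0.6349 -0.1514  0.1369] yaw -4.74 tilt 0.2 j [-0.33  0.61  1.56 -0.    0.97 -0.25] w 0.0951 F [ 0.  -0.6 -0.9]
[ 0.63471537 -0.16934592  0.1369    ] units [-0.447  0.032  0.002]
[ 0.63471537 -0.16934592  0.01      ] units [0.005 0.009 3.172]
```

```bash
python3 -m creep '[{"delta_pos":[-0.22,0.02,0.2],"turn":[0,0,0],"grip":-1},{"delta_pos":[-0.22,0.02,0.5],"turn":[0,0,0],"grip":-1},{"delta_pos":[0,0,0.7],"turn":[0,0,0],"grip":-1},{"delta_pos":[0,0,0.7],"turn":[0,0,0],"grip":-1},{"delta_pos":[0,0,0.6],"turn":[0,0,0],"grip":-1},{"delta_pos":[0,0,0.47],"turn":[0,0,0],"grip":-1},{"delta_pos":[0,0,0],"turn":[0,0,0],"grip":-1},{"delta_pos":[0,0,0],"turn":[0,0,0],"grip":1},{"delta_pos":[0,0,0],"turn":[0,0,0],"grip":1},{"delta_pos":[0,0,0],"turn":[0,0,0],"grip":1},{"delta_pos":[0,0,0],"turn":[0,0,0],"grip":1},{"delta_pos":[0,0,0],"turn":[0,0,0],"grip":1},{"delta_pos":[0,0,0],"turn":[0,0,0],"grip":1},{"delta_pos":[0,0,0],"turn":[0,0,0],"grip":1}]' 40
python3 - <<'E'
from h import *
tip()
E
python3 -m creep '[{"delta_pos":[0,0,-0.2],"turn":[0,0,0],"grip":1},{"delta_pos":[0,0,-0.5],"turn":[0,0,0],"grip":1},{"delta_pos":[0,0,-0.7],"turn":[0,0,0],"grip":1},{"delta_pos":[0,0,-0.7],"turn":[0,0,0],"grip":1},{"delta_pos":[0,0,-0.5],"turn":[0,0,0],"grip":1},{"delta_pos":[0,0,-0.2],"turn":[0,0,0],"grip":1},{"delta_pos":[0,0,0],"turn":[0,0,0],"grip":1},{"delta_pos":[0,0,0],"turn":[0,0,0],"grip":1}]'
python3 - <<'E'
from h import *
snap('wrist','w42'); tip(); plan(-16.9,(.636,.187,.115))
E
```

```text
t: 62.65
tcp_pos: [0.6359, -0.1691, -0.0137]
orientation: [2.31, 2.127, -0.003]
wrist_force: [-4.0, -0.5, 6.3]
gripper_width: 0.0656
t 62.65 tip [ 0.6359 -0.1691  0.0123] yaw -4.72 tilt 0.14 j [-0.36  0.77  1.63 -0.    0.74 -0.27] w 0.0656 F [-4.  -0.5  6.3]
t: 63.45
tcp_pos: [0.6354, -0.1686, 0.0965]
orientation: [-2.311, -2.128, 0.004]
wrist_force: [-0.1, 0.3, -3.9]
gripper_width: 0.0656
t 63.5 tip [ 0.6354 -0.1685  0.1222] yaw -4.73 tilt 0.18 j [-0.36  0.63  1.56 -0.    0.95 -0.27] w 0.0657 F [-0.1  0.2 -3.9]
turn z units 2.028
[0.636 0.187 0.115] after-turn units [ 8.509 -2.57   0.179]
```

View pics/w42.png

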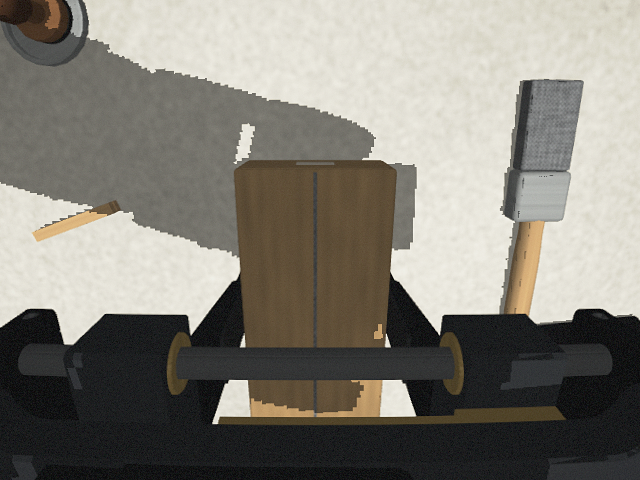

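```bash
python3 -m creep '[{"delta_pos":[0,0,0],"turn":[0,0,0.7],"grip":1},{"delta_pos":[0,0,0],"turn":[0,0,0.7],"grip":1},{"delta_pos":[0.2,-0.06,0],"turn":[0,0,0.63],"grip":1},{"delta_pos":[0.5,-0.15,0],"turn":[0,0,0],"grip":1},{"delta_pos":[0.7,-0.21,0],"turn":[0,0,0],"grip":1},{"delta_pos":[0.8,-0.25,0],"turn":[0,0,0],"grip":1},{"delta_pos":[0.8,-0.25,0],"turn":[0,0,0],"grip":1},{"delta_pos":[0.8,-0.25,0],"turn":[0,0,0],"grip":1},{"delta_pos":[0.8,-0.25,0],"turn":[0,0,0],"grip":1},{"delta_pos":[0.8,-0.25,0],"turn":[0,0,0],"grip":1},{"delta_pos":[0.8,-0.25,0],"turn":[0,0,0],"grip":1},{"delta_pos":[0.6,-0.2,0],"turn":[0,0,0],"grip":1},{"delta_pos":[0.3,-0.1,0],"turn":[0,0,0],"grip":1},{"delta_pos":[0,0,0],"turn":[0,0,0],"grip":1},{"delta_pos":[0,0,0],"turn":[0,0,0],"grip":1}]'
python3 - <<'E'
from h import *
snap('wrist','w43'); tip((.636,.187,.122))
E
```

```text
t: 65.0
tcp_pos: [0.6329, 0.128, 0.0963]
orientation: [2.523, 1.87, -0.004]
wrist_force: [0.4, 0.6, -3.3]
gripper_width: 0.0661
t 65.05 tip [0.6331 0.1277 0.1225] yaw -16.95 tilt 0.16 j [ 0.1   0.62  1.6  -0.    0.93  0.4 ] w 0.0657 F [ 0.2 -0.2 -2.9]
[0.636 0.187 0.122] units [ 1.44  -0.363  0.009]
```

View pics/w43.png

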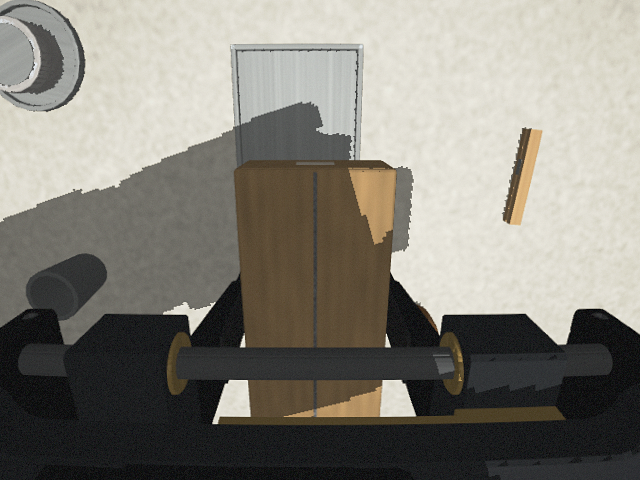

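Run:
```python
from h import *
s=load('w43')
a=w(s,231,45,.008)[:2];b=w(s,363.5,45,.008)[:2]; d=b-a;print(a,b,np.hypot(*d),'jaw yaw',np.degrees(np.arctan2(d[1],d[0])))
n=np.array([d[1],-d[0]])/np.hypot(*d); c=(a+b)/2+n*.079; print('ctr',c.round(4)); c=(c+[.6359,.1868])/2; print(c)
tip((c[0],c[1],.1225),(c[0],c[1],.0165))
```

```text
[0.61554811 0.27336061] [0.70451083 0.24604309] 0.09306240377425626 jaw yaw -17.06999884947403
ctr [0.6368 0.1842]
[0.63636991 0.18549103]
t 65.05 tip [0.6331 0.1277 0.1225] yaw -16.95 tilt 0.16 j [ 0.1   0.62  1.6  -0.    0.93  0.4 ] w 0.0657 F [ 0.2 -0.2 -2.9]
[0.63636991 0.18549103 0.1225    ] units [ 1.406 -0.343 -0.004]
[0.63636991 0.18549103 0.0165    ] units [7.00e-03 2.00e-03 2.65e+00]
```

```bash
python3 -m creep '[{"delta_pos":[0.4,-0.1,0],"turn":[0,0,0],"grip":1},{"delta_pos":[0.6,-0.14,0],"turn":[0,0,0],"grip":1},{"delta_pos":[0.4,-0.1,0],"turn":[0,0,0],"grip":1},{"delta_pos":[0,0,0.3],"turn":[0,0,0],"grip":1},{"delta_pos":[0,0,0.6],"turn":[0,0,0],"grip":1},{"delta_pos":[0,0,0.6],"turn":[0,0,0],"grip":1},{"delta_pos":[0,0,0.5],"turn":[0,0,0],"grip":1},{"delta_pos":[0,0,0.4],"turn":[0,0,0],"grip":1},{"delta_pos":[0,0,0],"turn":[0,0,0],"grip":1},{"delta_pos":[0,0,0],"turn":[0,0,0],"grip":1}]'
python3 - <<'E'
from h import *
snap('wrist','w44'); tip((.6364,.1855,.0155))
E
```

```text
t: 66.05
tcp_pos: [0.6365, 0.1858, 0.0009]
orientation: [2.523, 1.87, -0.003]
wrist_force: [-0.4, -0.5, -3.2]
gripper_width: 0.066
t 66.1 tip [0.6368 0.186  0.0275] yaw -16.92 tilt 0.11 j [ 0.19  0.76  1.61 -0.    0.78  0.48] w 0.0663 F [ 1.2 -0.9 -3.3]
[0.6364 0.1855 0.0155] units [-0.014 -0.007  0.301]
```

View pics/w44.png

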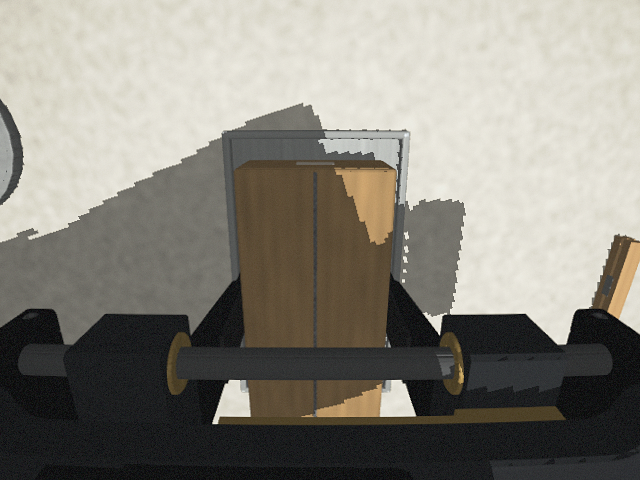

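```bash
python3 - <<'E'
from h import *
s=load('w44')
a=w(s,315,161,.0152)[:2];b=w(s,315,131,.008)[:2];print(np.linalg.norm(a-b), 'want .014')
E
python3 -m creep '[{"delta_pos":[0,0,0.25],"turn":[0,0,0],"grip":1},{"delta_pos":[0,0,0.04],"turn":[0,0,0],"grip":1},{"delta_pos":[0,0,0],"turn":[0,0,0],"grip":1}]'
```

```text
0.0138709641109641 want .014
t: 66.4
tcp_pos: [0.6363, 0.186, -0.0106]
orientation: [2.523, 1.87, -0.003]
wrist_force: [0.7, 0.4, -4.1]
gripper_width: 0.0659
```

```bash
python3 -m creep '[{"delta_pos":[0,0,0],"turn":[0,0,0],"grip":-0.4},{"delta_pos":[0,0,0],"turn":[0,0,0],"grip":-0.6},{"delta_pos":[0,0,0],"turn":[0,0,0],"grip":-0.8},{"delta_pos":[0,0,0],"turn":[0,0,0],"grip":-0.9},{"delta_pos":[0,0,0],"turn":[0,0,0],"grip":-0.9},{"delta_pos":[0,0,0],"turn":[0,0,0],"grip":-0.9},{"delta_pos":[0,0,-0.3],"turn":[0,0,0],"grip":-0.9},{"delta_pos":[0,0,-0.7],"turn":[0,0,0],"grip":-0.9},{"delta_pos":[0,0,-0.9],"turn":[0,0,0],"grip":-1},{"delta_pos":[0,0,-0.9],"turn":[0,0,0],"grip":-1},{"delta_pos":[0,0,-0.9],"turn":[0,0,0],"grip":-1},{"delta_pos":[0,0,-0.9],"turn":[0,0,0],"grip":-1},{"delta_pos":[0,0,-0.5],"turn":[0,0,0],"grip":-1},{"delta_pos":[0,0,0],"turn":[0,0,0],"grip":-1}]'
python3 - <<'E'
from h import *
snap('wrist','w45'); snap('scene','s45'); snap('top','t45'); tip()
E
```

```text
t: 67.8
tcp_pos: [0.6375, 0.1867, 0.1974]
orientation: [2.521, 1.868, 0.006]
wrist_force: [0.1, -0.1, -0.8]
gripper_width: 0.095
t 67.95 tip [0.6359 0.1864 0.2185] yaw -16.91 tilt 0.17 j [ 0.19  0.54  1.45 -0.    1.15  0.48] w 0.0952 F [ 0.8  0.4 -1.5]
```

View pics/w45.png

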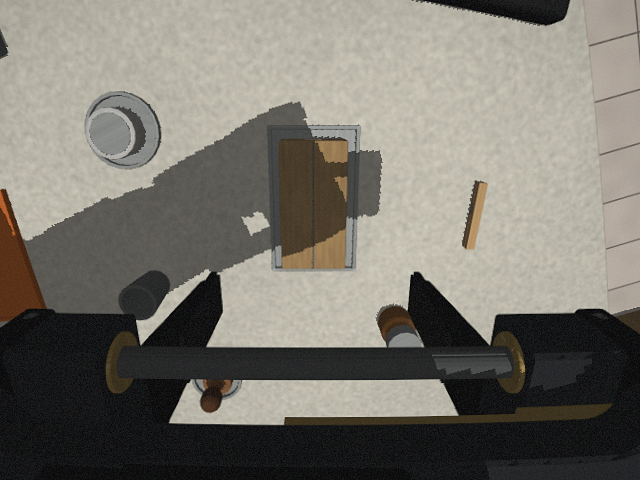

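View pics/s45.png

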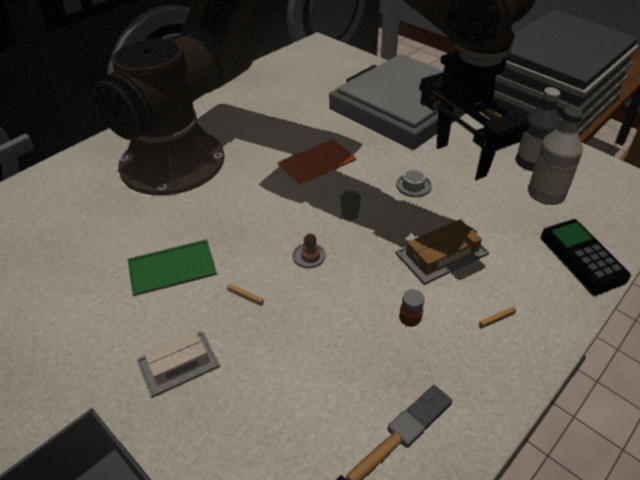

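View pics/t45.png

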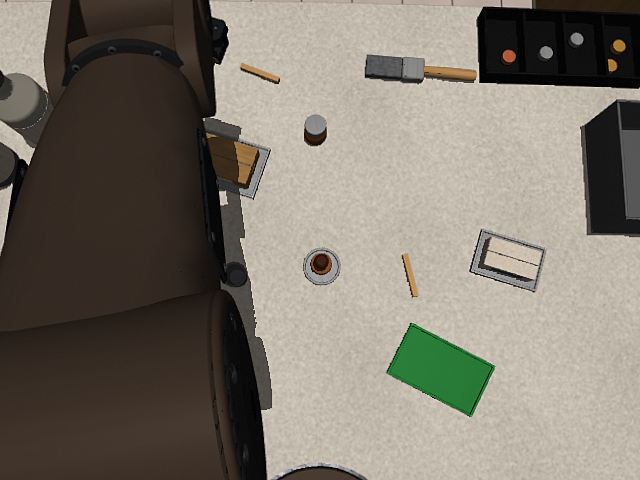

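All four sit in their places: stamp (309,250), tin (413,180), small carton (178,358) and large carton (443,247) in the scene view. The jar and cup have not moved. One enlarged look at flatness before handing in.

Run:
```python
from h import *
i=cv2.imread('pics/s45.png'); f=lambda x,y,w_,h_:cv2.resize(i[y:y+h_,x:x+w_],(390,290),interpolation=cv2.INTER_CUBIC)
a=np.vstack([np.hstack([f(270,215,80,60),f(373,155,80,60)]),np.hstack([f(120,320,120,89),f(383,205,120,89)])]); cv2.imwrite('pics/c46.png',np.clip(255*(a/255.)**.7,0,255).astype(np.uint8))
A=load('top0')['pixels'].astype(int);B=load('t45')['pixels'].astype(int); print('jar diff',abs(A[110:150,298:335]-B[110:150,298:335]).mean())
s0=load('scene0')['pixels'].astype(int);s1=load('s45')['pixels'].astype(int); print('jar,cup',abs(s0[285:330,395:430]-s1[285:330,395:430]).mean(),abs(s0[188:222,338:364]-s1[188:222,338:364]).mean())
```

```text
jar diff 48.828603603603604
jar,cup 10.22031746031746 31.816365007541478
```

View pics/c46.png

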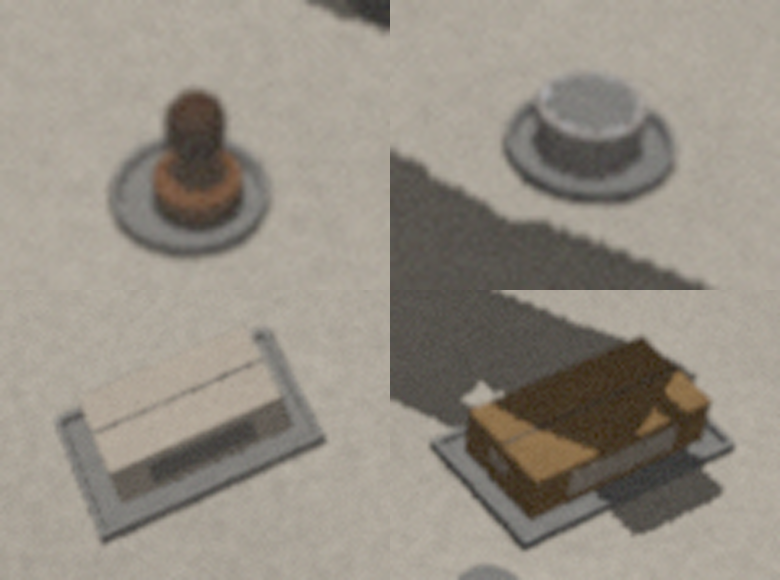

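```bash
python3 -c "
from plant import robot
print(robot.finish_job())"
```

```text
the job is handed in; nothing more can be done
None
```

I took the pile apart in order and handed the job in at about 68 s of robot time. The stamp, tin, small carton and large carton are each in their own dish or tray and released. No verdict was reported, so the result rests on my own checks.

**What went wrong:** My first stamp grasp slipped and the stamp fell on its side on the counter. The finger ends are about 26 mm short of the reported TCP; a touch on the counter (up to 52 N at the wrist, under the 120 N limit) and the wrist pictures both showed it. I corrected for that, stood the stamp up again with two regrasps, and placed everything else at the first try.

**Last checks:**
- **Placement:** The final wrist, scene and top pictures show all four things upright and flat inside their rims, with the gripper clear above. Before release both cartons measured within about 1 mm of centred along their trays. The tin measured about 2 mm off its dish centre after release.
- **Jar and cup:** Both stand upright and look unmoved. A raw pixel comparison of their image areas did not come out clean (mean differences 49 for the jar in the top view, 10 for the jar and 32 for the cup in the scene view). I put this down to changed lighting and the arm's shadow, and judged them by eye.
- **Camera disagreement:** The scene camera reads positions about 4 to 9 mm off from the top and wrist cameras, mostly in x. I used the top and wrist values.

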